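# Book in a returned guide-rail kit

## Task

Book in the returned kit: push the aluminium rail piece fully home against both stops of the gauge board, and put every square end cap rim down (open side down, closed face up) fully into a tray pocket of its own. When all that is in place, and only then, turn the filter cartridge so that its lot sticker squarely faces the scanner, standing upright and centred on the printed ring, and press the scanner's button fully down. Then stand the cartridge in the middle of the rubber mat; leave the carton, the jar and the screwdriver where they are.

Things in the scene. Friction and masses are not known exactly. Their poses are not given: they have to be found in the camera images.
- cap0: square black plastic tube end cap, 45 x 45 x 24 mm, hollow, walls 4 mm, closed face 5 mm; about 40 g. Origin at its middle: 12 mm from closed face and rim, 22.5 mm from each side. +x points out of the open (rim) side; y and z to the flat sides. It starts standing on a side, open side facing some level way; pushed near its top it falls flat. May be absent.
- cap1: another end cap like cap0, same frame; may be absent
- cap2: another end cap like cap0, same frame; may be absent
- cap3: another end cap like cap0, same frame; may be absent
- tray_hole0 (a point): centre of the mouth of one of the four square pockets of the fixed grey tray, level with the tray's top, z up, x and y along the pocket's sides. Tray 156 x 156 x 18 mm; pockets 49 x 49 mm, 10 mm deep, flat floor, 84 mm between centres. A cap lying in a pocket stands 14 mm proud.
- tray_hole1 (a point): the same for another pocket of the tray
- tray_hole2 (a point): the same for another pocket of the tray
- tray_hole3 (a point): the same for another pocket of the tray
- gauge: fixed plywood gauge board, 100 (x) x 180 (y) x 6 mm, origin under its centre, z up. Two steel stops stand 12 mm above its top: a long fence on the +x side, inner face at x = +35 mm, y -85 to +80; an end stop, inner face at y = -75 mm, x -35 to +35. The rail's centre is at x = +20, y = -15 mm when it touches both (rail along y).
- rail: loose straight aluminium rail piece, 30 (x) x 120 (y, its length) x 24 mm high, about 0.22 kg, lying on the gauge board (top at 6 mm); origin at the centre of its underside. Either way round is right.
- cartridge: pale upright filter cartridge, a cylinder 60 mm across and 60 mm tall with a steel foot, about 0.18 kg, standing on the table by the scanner; origin at the centre of its underside, z up. Its +x axis points to the middle of the yellow-green lot sticker on its side, which also folds over onto the top.
- sticker (a point): middle of the lot sticker on the cartridge's side, 30 mm from its axis, 36 mm up
- scanner: fixed scanner station: its origin is the centre of a ring, 76 mm across, printed on the table; +x points from there to the scanner block (50 x 70 mm, 40 mm tall, its window face 85 mm from the origin), with a push button on its top
- scan_button (a joint): travel of the white spring push button on top of the scanner block: 0 up, 0.006 m fully down, about 5 N; it springs back
- scan_button_top (a point): centre of the top of that button; moves with it (28 mm across, 62 mm above the table when up, 110 mm from the ring centre); press straight down
- outmat: fixed black rubber mat, 100 x 100 x 4 mm, origin under its centre
- carton: red carton 34 x 130 x 34 mm, a bystander (origin: centre of underside)
- grease_jar: grey jar with a white lid, 56 mm across, 65 mm tall, a bystander (origin: centre of underside)
- screwdriver: screwdriver lying on the table beyond the work, a bystander
Things that resemble listed ones, but are neither listed nor needed, are in the scene too. Leave any blue or green look-alike of the cap0 alone. Several things look just like the outmat: the one meant starts farthest to the robot's left.

How it is judged:
By the outcome, as a careful person would: the job done as asked, in the order asked, and still so for the second after the job is handed in, with the robot touching nothing.
Of cap0, cap1, cap2, cap3 only 3 to 4 are there at a start; the rules pass over those that are not, and their reading is None.
At some moment in a run one of rail, cartridge may be knocked a few centimetres aside while the robot is not near it.
Once in a run the grip may slacken for a moment while it holds something.
It also fails if it takes over 210 s, if anything falls off the work surface, if the arm or the gripper's body presses on something with over 40 N, if the wrist force passes 120 N, or if a joint passes its speed limit or range.

## Robot

A 6-joint arm with a two-finger parallel gripper is mounted at the origin on the work surface. World frame = base frame: x ahead of the robot, y to its left, z up, the work surface at z = 0. Lengths are in mm, angles in rad, forces in N, time in s.
With the tool pointing down it reaches from about 350 to 775 mm from the base axis. Payload 7.3 kg.
Tool frame: the origin (TCP) lies between the finger pads; the fingertips stand 25 mm ahead of it and the grasp point (between the pads) lies 6 mm ahead of it; z points along the fingers, y is the direction in which the jaws open and shut (so a half turn about z gives the same grasp; the last joint's range is limited). The gripper opens to 92 mm and grips with 3 to 60 N. Pads are 19 mm wide; open, the fingers measure 130 mm over their backs; the gripper's body (75 mm by 190 mm) begins 47 mm behind the grasp point.
Start: joints at [1.022, 0.342, 1.524, -0, 1.275, -0.146], TCP at [205.784, 483.007, 251.741] pointing down, gripper open.
Joint ranges: [-2.53, 2.53], [-0.77, 2.02], [0.04, 2.7], [-1, 4.14], [0.28, 2.66], [-3.11, 3.11]. Speed limits (rad/s): [2.57, 2.57, 3.14, 3.14, 3.14, 3.14].

## Interface

Orientations are given as [roll, pitch, yaw] about the fixed x, y, z axes, in that order (R = Rz(yaw) Ry(pitch) Rx(roll)).
In Python, from plant import get_obs, capture, calibration, close_job gives the robot as it stands. The module is installed in compiled form; this text tells all that it offers.
- The arm moves only by the shell command python3 -m jog 'ROWS'. ROWS is JSON, one flat list of numbers, 5 for each row, row after row: the closure, from 0 (fully open) to 1 (shut), then the shift along the tool's x, y, z in mm, then the turn about the tool's z in degrees. In form: [fingers, tx, ty, tz, yaw, fingers, tx, ty, tz, yaw, ...]. A call has 1 to 5 rows; each row shifts and turns the pose as measured when the row begins, along the tool's axes as they then stand; what a row does not reach is not made up. A row lasts 1/10 s, in which the tool goes at most 50 mm and 8.59 degrees, less where a joint would pass 70% of its speed; a pose out of reach is approached as far as the arm can. A call is refused whole if a number of a shift passes 50 or a number of a turn 8.59, either way. A call with a gripper value outside its range is refused whole. The fingers move at their own pace and stop on an object; the grip force is fixed at half the most. Time passes only in rows, so rows that do not move let the fingers close. It gives the time, the measured TCP pose, the force and the opening at its end, in the units of the state.
- get_obs(): the state, without advancing time (a new reading comes with each control period).
- capture(name): name is "side" or "top" or "wrist"; returns (picture, depth): 420x560x3 uint8, red, green, blue; 420x560 float32, mm along the optical axis (not along the pixel's ray), 0 where there is no reading.
- calibration(name): a dict with "fovy" (degrees; the focal length in pixels is half the picture's height over the tangent of half this angle, whatever the lens; pixels are square), "cx", "cy" (the principal point, pixels), "R" (3x3) and "t" (3): a world point X has camera coordinates R X + t. Camera axes: x right, y down, z forward; pixel columns grow to the right and rows downward; lengths in mm; the calibration is good to about 2 mm. A picture is of the moment at which its call begins: read the wrist's pose just before it. calibration takes no time and is no camera call; for the wrist camera it gives the pose at the moment of the call.
- close_job(): hands the job in, once; it reports no verdict.
The state is a dict: "time": time; "joint_positions": joint angles; "dq": joint speeds; "tau": joint torques, N m; "tool_pos": TCP position; "tcp_rot": TCP orientation; "contact_force": force on the tool from outside, world axes, zero at the start; "moment": the same for the moment, N m; "grip_width": finger opening in mm.
Only numpy, scipy, OpenCV 4.12 (cv2) and the standard library are available. Lean on these libraries where they do the work, as an engineer would, in place of code of your own. Each camera call takes 0.05 s, during which the arm holds its last target.

## Working session

There is one attempt and no reset: what is moved stays moved. The work goes in short steps, Python scripts to look and compute and a shell command to move; the robot and the scene stay as the last step left them, time stands still between calls to the robot, and variables do not carry over. Pictures are saved under pics/ and viewed, and the job is handed in when it is done.

```bash
mkdir -p pics; ls
cat > h.py <<'E'
import numpy as np,cv2
from plant import get_obs,capture,calibration
def cal(n):
    c=calibration(n);f=210/np.tan(np.radians(c['fovy'])/2);return f,c['cx'],c['cy'],np.array(c['R']),np.array(c['t']),c
def ray(c,u,v):
    f,cx,cy,R,t=c[:5];d=R.T@np.array([(u-cx)/f,(v-cy)/f,1]);o=-R.T@t;return o,d
def onz(c,u,v,z):
    o,d=ray(c,u,v);return o+d*(z-o[2])/d[2]
def proj(c,X):
    f,cx,cy,R,t=c[:5];p=R@np.array(X,float)+t;return f*p[0]/p[2]+cx,f*p[1]/p[2]+cy
def world(c,u,v,dep):
    f,cx,cy,R,t=c[:5];return R.T@(np.array([(u-cx)/f*dep,(v-cy)/f*dep,dep])-t)
def cloud(c,D):
    f,cx,cy,R,t=c[:5];v,u=np.mgrid[:D.shape[0],:D.shape[1]]
    P=np.stack([(u-cx)/f*D,(v-cy)/f*D,D],-1)-t
    return P@R   # R.T applied
def tri(c1,p1,c2,p2):
    o1,d1=ray(c1,*p1);o2,d2=ray(c2,*p2);d1/=np.linalg.norm(d1);d2/=np.linalg.norm(d2)
    A=np.stack([d1,-d2],1);s=np.linalg.lstsq(A,o2-o1,rcond=None)[0];a=o1+d1*s[0];b=o2+d2*s[1];return (a+b)/2,np.linalg.norm(a-b)
def save(n,I,box=None,k=1):
    if box: I=I[box[1]:box[3],box[0]:box[2]]
    if k!=1: I=cv2.resize(I,None,fx=k,fy=k,interpolation=cv2.INTER_CUBIC)
    cv2.imwrite('pics/'+n,I[:,:,::-1])
E
python3 - <<'E'
from h import *
print(get_obs())
for n in ['side','top','wrist']:
    c=cal(n);I,D=capture(n);save(n+'0.png',I);np.savez(n+'0.npz',I=I,D=D,f=c[0],cx=c[1],cy=c[2],R=c[3],t=c[4]);print(n,c[5], -c[3].T@c[4])
E
```

```text
pics
{'time': 0.0, 'joint_positions': array([ 1.02200763e+00,  3.42734136e-01,  1.52502635e+00, -4.37734560e-05,
        1.27536466e+00, -1.45980912e-01]), 'dq': array([ 0.00070811, -0.00082995,  0.00146015, -0.00109738, -0.00132949,
       -0.0005418 ]), 'tau': array([-4.29802794e-04, -4.31228828e+01, -2.44219851e+01,  7.17144390e-02,
        5.59333863e-02, -1.47729434e-04]), 'tool_pos': array([205.59076255, 482.6740436 , 251.03573986]), 'tcp_rot': array([-3.14007037e+00, -1.81508433e-04,  2.73879751e+00]), 'contact_force': array([-0.64976833,  0.57215519, -0.06570972]), 'moment': array([ 0.01056017, -0.02485988, -0.0281045 ]), 'grip_width': 91.57335143895966}
side {'fovy': 54.240391182304215, 'cx': 282.0568010839591, 'cy': 203.14862667092234, 'R': array([[ 0.96619864, -0.25684241, -0.02218456],
       [-0.15330929, -0.50326973, -0.85042098],
       [ 0.20725936,  0.82507669, -0.52563486]]), 't': array([-475.91176752,  148.49221497,  880.42832135])} [ 300.11353232 -773.92357893  578.50681854]
top {'fovy': 44.90136956268308, 'cx': 286.92052742796454, 'cy': 204.5867941132513, 'R': array([[-0.00865478, -0.99982828,  0.01638586],
       [-0.99753518,  0.00749154, -0.06976703],
       [ 0.0696323 , -0.01694929, -0.99742873]]), 't': array([  40.36149053,  517.13773503, 1358.04197917])} [ 421.64881921   59.49824517 1389.96789033]
wrist {'fovy': 63.27827461591877, 'cx': 278.4372464589429, 'cy': 206.6406583223071, 'R': array([[ 0.39264416,  0.91968393, -0.0034693 ],
       [ 0.89254191, -0.3801411 ,  0.24261428],
       [ 0.22180963, -0.09835758, -0.97011663]]), 't': array([-523.91340652,  -30.88507873,  388.93915181])} [147.00731452 508.34916444 382.99188754]
```

View pics/top0.png

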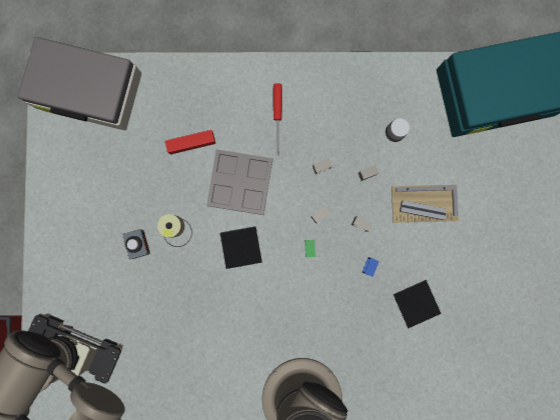

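View pics/side0.png

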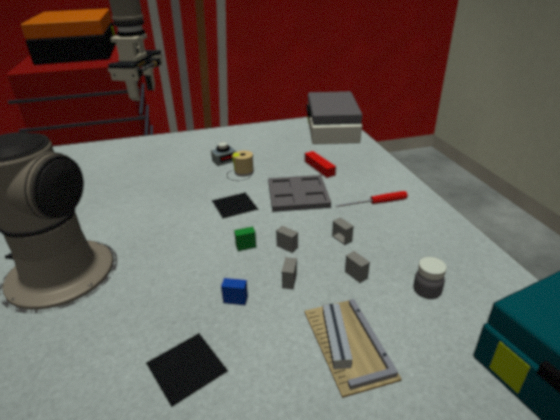

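View pics/wrist0.png

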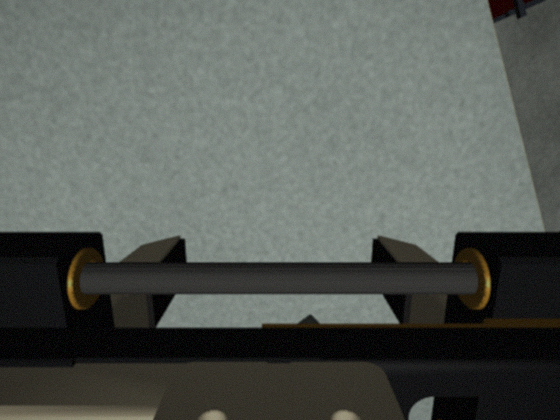

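Run:
```python
from h import *
I=np.load('top0.npz')['I']; save('t_a.png',I,(110,120,300,260),4); save('t_b.png',I,(290,140,480,280),4)
I=np.load('side0.npz')['I']; save('s_a.png',I,(190,130,390,280),4); save('s_b.png',I,(210,200,410,350),4)
```

```text
(no output)
```

View pics/t_a.png

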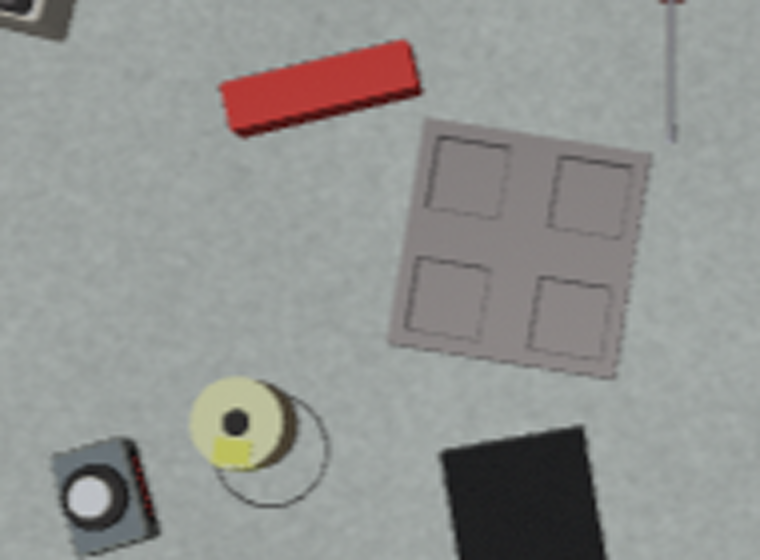

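View pics/t_b.png

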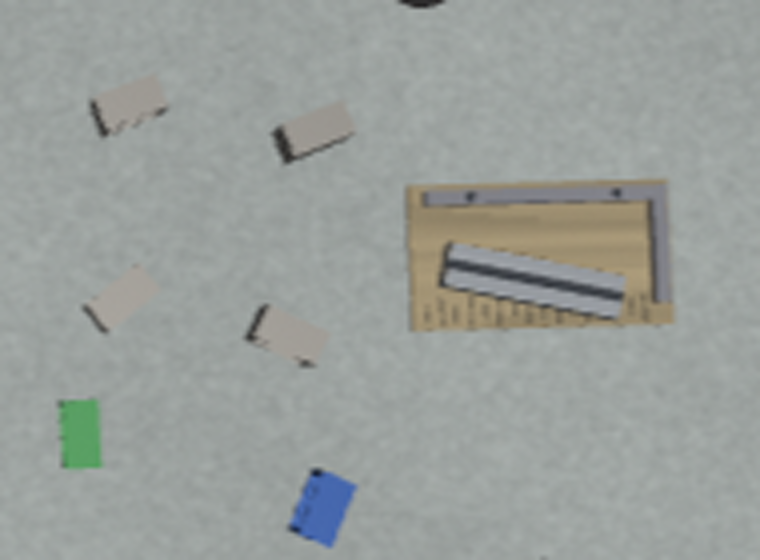

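View pics/s_a.png

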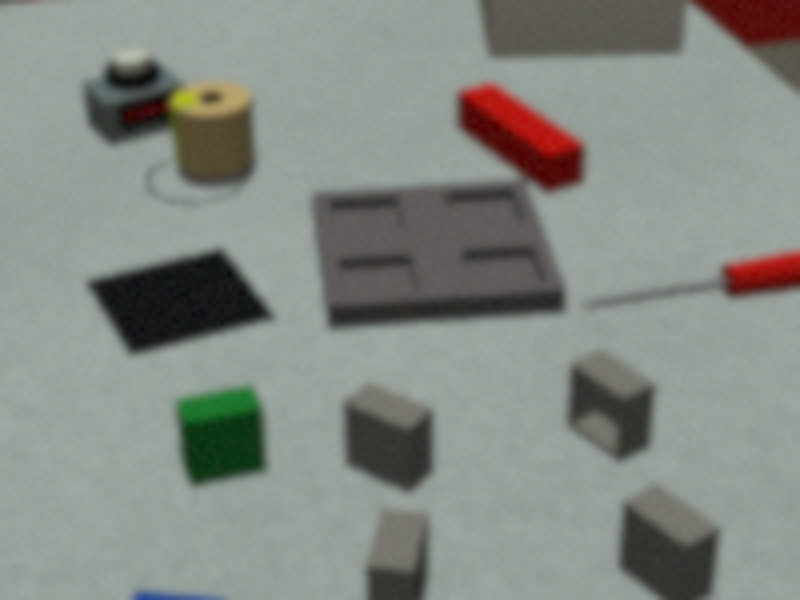

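View pics/s_b.png

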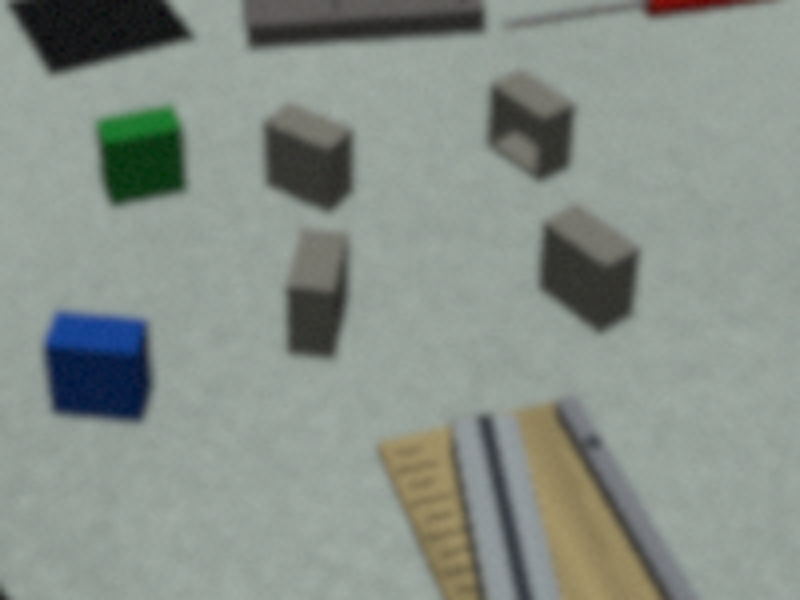

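```bash
cat >> h.py <<'E'
def load(n):
    z=np.load(n+'.npz');return (float(z['f']),float(z['cx']),float(z['cy']),z['R'],z['t']),z['I'],z['D']
E
python3 - <<'E'
from h import *
ct,It,Dt=load('top0');cs,Is,Ds=load('side0')
P=cloud(ct,Dt)
for nm,u,v in [('capA',322,166),('capB',369,173),('capC',320,214),('capD',362,223),('cart',166,227),('ring',179,231),('btn',133,244),('scan',130,235),('tray',240,182),('mat',241,247),('mat2',417,304),('carton',190,141),('jar',399,128),('railc',423,210),('gauge',425,196),('table',300,280),('green',310,248),('blue',371,267)]:
    print(nm,P[v,u].round(1), np.median(P[v-2:v+3,u-2:u+3].reshape(-1,3),axis=0).round(1))
print([np.median(Ds[v-2:v+3,u-2:u+3]) for u,v in [(300,300),(300,60)]])
Q=cloud(cs,Ds)
for nm,u,v in [('capC top',288,232),('tray',298,190),('cart',243,155)]: print(nm,Q[v,u].round(1))
E
```

```text
capA [618.  -57.9  46. ] [618.2 -57.9  44.7]
capB [ 598.5 -183.4   45.1] [ 598.5 -183.4   44.6]
capC [490.  -51.1  42.7] [490.  -51.2  44.9]
capD [ 465.1 -162.    45.7] [ 465.1 -162.    45.6]
cart [458.2 351.4  64.8] [458.3 352.2  59.7]
ring [447.9 321.3  46.6] [447.9 323.2  46.6]
btn [414.9 437.2  61.2] [414.9 437.2  61.3]
scan [438.6 452.7  35.2] [438.6 449.6  40.4]
tray [579.4 162.6  21.5] [579.5 162.7  18.2]
mat [404.  161.5   5. ] [403.9 161.5   4.6]
mat2 [ 246.1 -313.6    5.8] [ 245.5 -314.6    1.6]
carton [690.1 296.   32.4] [690.1 295.7  33.7]
jar [ 715.7 -262.3   63.8] [ 715.4 -262.3   64.6]
railc [ 499.2 -329.9   30.1] [ 499.2 -329.9   30.1]
gauge [ 539.2 -344.     3.7] [ 539.1 -343.5    5.5]
table [313.4   2.3   3.4] [ 3.133e+02  2.200e+00 -2.000e-01]
green [400.2 -23.3  44.8] [400.2 -23.3  44.8]
blue [ 349.  -183.4   47.1] [ 348.7 -183.4   45.4]
[np.float32(795.3944), np.float32(2603.0396)]
capC top [491.7 -58.4  45.2]
tray [580.9 160.5  17.3]
cart [463.3 339.3  59.5]
```

Run:
```python
from h import *
ct,It,Dt=load('top0');cs,Is,Ds=load('side0')
hsv=cv2.cvtColor(It,cv2.COLOR_RGB2HSV)
bg=cv2.medianBlur(It,3).astype(int)
P=cloud(ct,Dt)
for nm,u,v in [('A',322,166),('B',369,173),('C',320,214),('D',362,223)]:
    w=16;sub=It[v-w:v+w,u-w:u+w].astype(int)
    # warm: R-B > -? caps tan vs bluish table ; 
    k=4;s=cv2.resize(It[v-w:v+w,u-w:u+w],None,fx=k,fy=k,interpolation=cv2.INTER_CUBIC).astype(int)
    m=((s[:,:,0]-s[:,:,2])>-2).astype(np.uint8)
    m=cv2.morphologyEx(m,cv2.MORPH_OPEN,np.ones((7,7)))
    m2=m*(s.sum(2)>260)
    cn=max(cv2.findContours(m2.astype(np.uint8),0,2)[0],key=cv2.contourArea)
    pts=np.array([onz(ct,(p[0][0]+.5)/k-.5+u-w,(p[0][1]+.5)/k-.5+v-w,45)[:2] for p in cn],np.float32)
    r=cv2.minAreaRect(pts);print(nm,s[64,64],cv2.contourArea(cn)/16,r, cv2.boxPoints(r).round(0).tolist())
```

```text
A [158 155 149] 204.65625 ((618.7332763671875, -57.85121154785156), (31.191417694091797, 52.7029914855957), 20.777881622314453) [[595.0, -39.0], [613.0, -88.0], [643.0, -77.0], [624.0, -28.0]]
B [154 151 144] 175.625 ((601.0276489257812, -182.5861358642578), (28.76931381225586, 53.79302978515625), 20.83470916748047) [[578.0, -163.0], [597.0, -213.0], [624.0, -203.0], [605.0, -152.0]]
C [166 162 156] 182.15625 ((489.8253173828125, -51.42539978027344), (27.93627166748047, 51.37082290649414), 38.05599594116211) [[463.0, -40.0], [495.0, -80.0], [517.0, -63.0], [485.0, -23.0]]
D [162 158 152] 195.625 ((463.202392578125, -161.30458068847656), (52.42885971069336, 31.58483123779297), 65.03382873535156) [[438.0, -178.0], [466.0, -192.0], [489.0, -144.0], [460.0, -131.0]]
```

```bash
python3 -m jog '[0,-30,-20,0,0,0,-40,-28,0,0,0,-40,-28,0,0,0,-40,-28,0,0,0,-40,-28,0,0]'; python3 -m jog '[0,-40,-28,0,0,0,-40,-28,0,0,0,-40,-28,0,0,0,-40,-28,0,0,0,-40,-28,0,0]'
cat >> h.py <<'E'
def go(x,y,z=None,yaw=None):
    """print tool-axes shift from the present pose to world target; yaw deg"""
    o=get_obs();p=o['tool_pos'];psi=o['tcp_rot'][2];dx,dy=x-p[0],y-p[1];dz=0 if z is None else p[2]-z
    dps=0 if yaw is None else (np.degrees(psi)-yaw+180)%360-180
    if yaw is not None: 
        a=np.radians(yaw)
    else: a=psi
    print('pose',p.round(1),'rot',np.degrees(o['tcp_rot']).round(2),'q1,q6',o['joint_positions'][[0,5]].round(2),'w',round(o['grip_width'],1),'F',o['contact_force'].round(1),'t',round(o['time'],2))
    print('turn',round(dps,2),'rows',round(abs(dps)/8.5,1),'then shift x %.1f y %.1f z %.1f'%(dx*np.cos(a)+dy*np.sin(a),dx*np.sin(a)-dy*np.cos(a),dz))
E
```

```text
time: 0.65
tool_pos: [329.3, 285.1, 249.4]
tcp_rot: [-3.14, -0.002, 2.75]
contact_force: [0.8, 0.4, 0.6]
grip_width: 91.8
time: 1.15
tool_pos: [461.9, 72.8, 249.2]
tcp_rot: [-3.141, -0.002, 2.75]
contact_force: [0.7, 0.0, -0.7]
grip_width: 91.9
```

```bash
python3 -m jog '[0,-40,-28,0,0,0,-40,-28,0,0,0,-40,-28,0,0,0,-40,-28,0,0,0,-40,-28,0,0]'; python3 -m jog '[0,-20,-15,0,0,0,0,0,0,0]'
python3 - <<'E'
from h import *
go(604,-142)
c=cal('wrist');I,D=capture('wrist');save('w1.png',I);np.savez('w1.npz',I=I,D=D,f=c[0],cx=c[1],cy=c[2],R=c[3],t=c[4])
c=cal('top');I,D=capture('top');save('top1.png',I);np.savez('top1.npz',I=I,D=D,f=c[0],cx=c[1],cy=c[2],R=c[3],t=c[4])
E
```

```text
time: 1.65
tool_pos: [594.0, -139.4, 248.0]
tcp_rot: [-3.141, -0.003, 2.748]
contact_force: [0.2, 0.5, 1.3]
grip_width: 91.9
time: 1.85
tool_pos: [608.6, -167.8, 245.5]
tcp_rot: [-3.14, -0.004, 2.742]
contact_force: [0.0, 0.4, -0.9]
grip_width: 91.8
pose [ 608.6 -167.8  245.5] rot [-179.91   -0.23  157.13] q1,q6 [-0.39 -1.56] w 91.8 F [ 0.   0.4 -0.9] t 1.85
turn 0 rows 0.0 then shift x 14.2 y 22.0 z 0.0
```

View pics/w1.png

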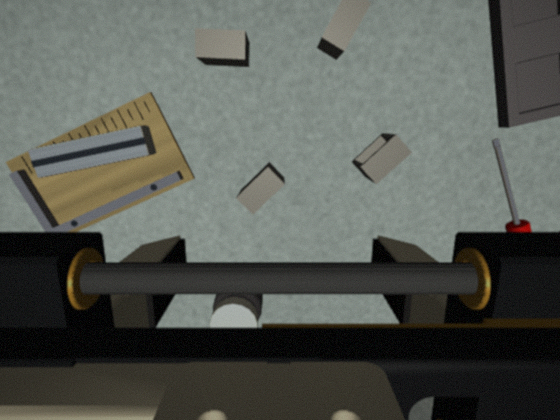

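View pics/top1.png

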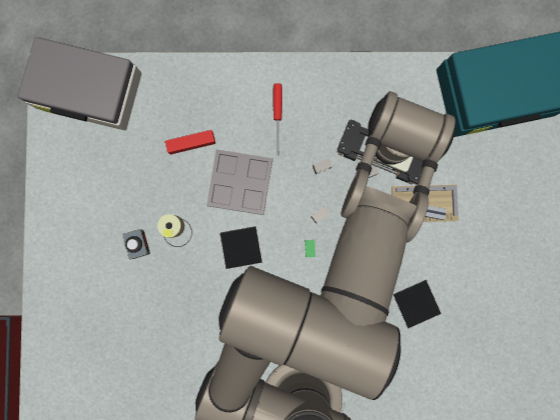

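Run:
```python
from h import *
c,I,D=load('w1'); save('w1a.png',I,(180,0,430,230),3.2)
```

```text
(no output)
```

View pics/w1a.png

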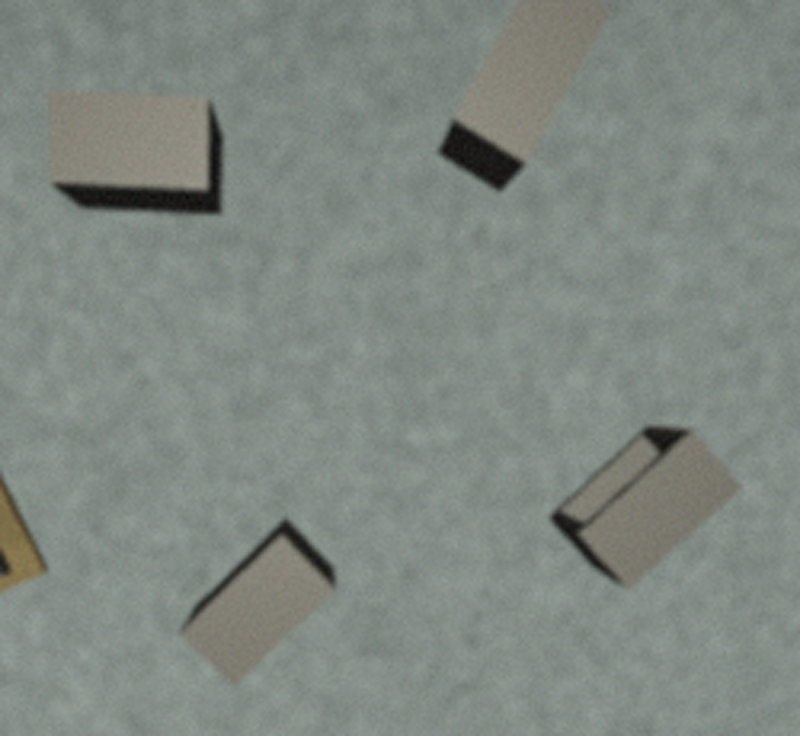

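Run:
```python
from h import *
go(490,-174,61,155)
```

```text
pose [ 607.4 -164.8  245.8] rot [-179.96   -0.31  157.25] q1,q6 [-0.39 -1.56] w 91.5 F [-0.7  0.7  0.1] t 1.95
turn 2.25 rows 0.3 then shift x 102.5 y -57.9 z 184.8
```

```bash
python3 -m jog '[1,0,0,0,2.2,1,40,-20,0,0,1,40,-20,30,0,1,22,-18,40,0,1,0,0,40,0]'; python3 -m jog '[1,0,0,40,0,1,0,0,0,0]';  python3 - <<'E'
from h import *
go(490,-174,61,155)
E
```

```text
time: 2.45
tool_pos: [489.8, -167.3, 140.0]
tcp_rot: [3.141, 0.003, 2.713]
contact_force: [0.7, 1.1, -1.0]
grip_width: 56.5
time: 2.65
tool_pos: [485.3, -162.8, 96.6]
tcp_rot: [3.14, -0.004, 2.716]
contact_force: [-1.3, 0.8, 0.9]
grip_width: 40.3
pose [ 485.3 -162.8   96.6] rot [179.92  -0.25 155.59] q1,q6 [-0.47 -1.62] w 40.3 F [-1.3  0.8  0.9] t 2.65
turn 0.59 rows 0.1 then shift x -9.0 y -8.1 z 35.6
```

```bash
python3 -m jog '[1,-5,-8,10,0,1,-6,0,0,0,1,0,0,0,0,1,0,0,0,0]';  python3 - <<'E'
from h import *
go(490,-174,61,155)
E
```

```text
time: 3.05
tool_pos: [495.6, -174.9, 91.5]
tcp_rot: [3.14, 0.004, 2.719]
contact_force: [0.4, 0.4, -0.7]
grip_width: 8.3
pose [ 495.6 -174.9   91.5] rot [179.94   0.21 155.77] q1,q6 [-0.49 -1.63] w 8.3 F [ 0.4  0.4 -0.7] t 3.05
turn 0.77 rows 0.1 then shift x 5.5 y -1.5 z 30.5
```

```bash
python3 -m jog '[1,0,-1,20,0,1,0,0,11,0,1,0,0,0,0]';  python3 -m jog '[1,10,0,0,0,1,10,0,0,0,1,10,0,0,0,1,10,0,0,0,1,10,0,0,0]'
python3 - <<'E'
from h import *
go(490,-174,61,155)
c=cal('top');I,D=capture('top');save('top2.png',I,(250,120,490,300),3)
c=cal('side');I,D=capture('side');save('side2.png',I,(210,180,430,350),3)
E
```

```text
time: 3.35
tool_pos: [497.9, -176.9, 63.0]
tcp_rot: [3.141, 0.011, 2.719]
contact_force: [-0.1, 0.3, -0.3]
grip_width: 0.6
time: 3.85
tool_pos: [449.7, -155.1, 64.4]
tcp_rot: [3.141, 0.014, 2.719]
contact_force: [0.3, 0.4, -0.4]
grip_width: 0.5
pose [ 449.7 -155.1   64.4] rot [179.97   0.81 155.79] q1,q6 [-0.49 -1.64] w 0.5 F [ 0.3  0.4 -0.4] t 3.85
turn 0.79 rows 0.1 then shift x -44.5 y -0.1 z 3.4
```

View pics/side2.png

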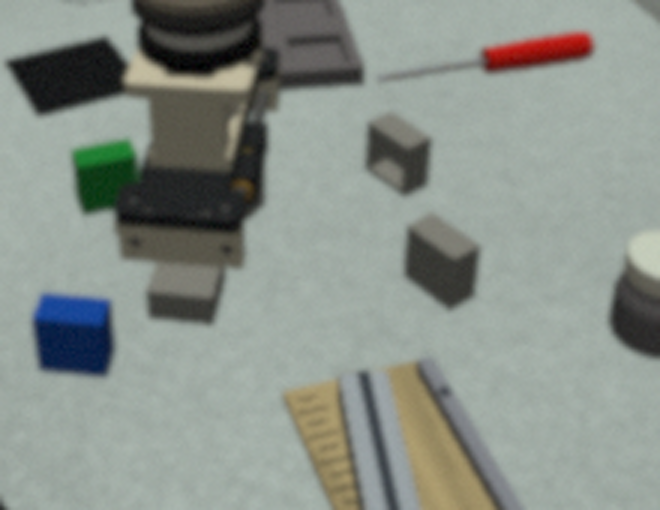

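```bash
python3 -m jog '[1,0,0,-45,5,1,0,0,0,8.5,1,0,0,0,8.5,1,0,0,0,6,1,0,0,0,0]';  python3 - <<'E'
from h import *
go(459,-75.4,100,128)
E
```

```text
time: 4.45
tool_pos: [449.0, -154.9, 111.7]
tcp_rot: [3.134, 0.012, 2.215]
contact_force: [0.1, -0.0, 0.1]
grip_width: 0.3
pose [ 449.  -154.9  111.7] rot [179.58   0.7  126.9 ] q1,q6 [-0.49 -1.14] w 0.3 F [ 0.1 -0.   0.1] t 4.45
turn -1.1 rows 0.1 then shift x 56.5 y 56.8 z 11.7
```

```bash
python3 -m jog '[1,28,28,0,-1,1,28,28,10,0,1,0,0,0,0]';  python3 - <<'E'
from h import *
go(459,-75.4,61,128)
E
```

```text
time: 4.75
tool_pos: [460.8, -76.0, 101.7]
tcp_rot: [3.133, 0.015, 2.238]
contact_force: [0.3, -0.2, -0.7]
grip_width: 0.3
pose [460.8 -76.  101.7] rot [179.51   0.87 128.23] q1,q6 [-0.33 -0.99] w 0.3 F [ 0.3 -0.2 -0.7] t 4.75
turn 0.23 rows 0.0 then shift x 1.6 y -1.1 z 40.7
```

```bash
python3 -m jog '[1,1,-1,30,0,1,0,0,12,0,1,0,0,0,0]';  python3 -m jog '[1,0,10,0,0,1,0,10,0,0,1,0,10,0,0,1,0,10,0,0,1,0,10,0,0]'
python3 - <<'E'
from h import *
c=cal('side');I,D=capture('side');save('side3.png',I,(210,180,430,350),3)
go(652,-16.6,61,110)
E
```

```text
time: 5.05
tool_pos: [461.7, -76.0, 59.4]
tcp_rot: [3.131, 0.019, 2.25]
contact_force: [0.0, 0.6, 0.9]
grip_width: 0.5
time: 5.55
tool_pos: [505.4, -45.5, 66.9]
tcp_rot: [3.128, 0.026, 2.252]
contact_force: [-1.3, 0.9, 0.2]
grip_width: 0.2
pose [506.7 -44.8  67. ] rot [179.16   1.54 129.03] q1,q6 [-0.24 -0.91] w 0.5 F [1.1 0.2 0.4] t 5.6
turn 19.03 rows 2.2 then shift x -23.2 y 146.1 z 6.0
```

View pics/side3.png

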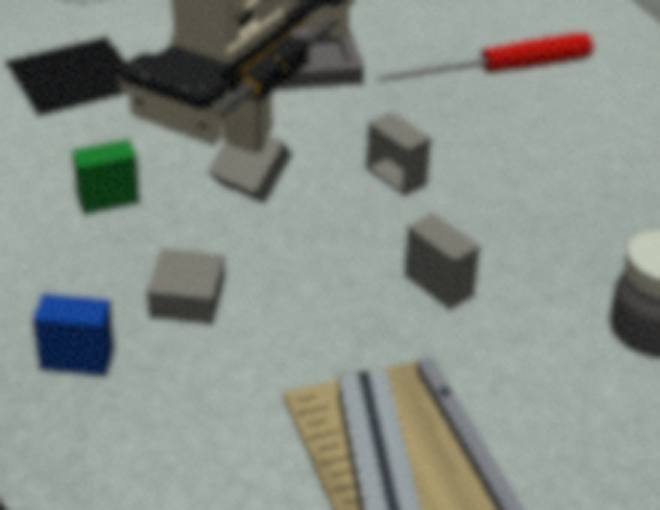

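```bash
python3 -m jog '[1,0,-3,-20,0,1,0,0,-20,0,1,0,0,0,0]'; python3 -m jog '[1,0,0,0,0,1,0,0,0,0,1,0,0,0,0,1,0,0,0,0,1,0,0,0,0]'; python3 -m jog '[1,0,0,0,8.5,1,0,0,0,8.5,1,0,0,0,0]';python3 - <<'E'
from h import *
c=cal('side');I,D=capture('side');save('side4.png',I,(210,180,430,350),3)
go(652,-16.6,61,110)
E
```

```text
time: 5.9
tool_pos: [504.1, -45.1, 107.3]
tcp_rot: [3.128, 0.026, 2.255]
contact_force: [0.7, -0.4, -0.1]
grip_width: 0.2
time: 6.4
tool_pos: [502.9, -44.7, 104.3]
tcp_rot: [3.131, 0.022, 2.255]
contact_force: [0.1, -0.7, 0.8]
grip_width: 0.6
time: 6.7
tool_pos: [502.4, -44.7, 103.3]
tcp_rot: [3.126, 0.017, 1.949]
contact_force: [-0.1, 0.3, 0.2]
grip_width: 0.6
pose [502.4 -44.7 103.3] rot [179.12   0.96 111.9 ] q1,q6 [-0.24 -0.62] w 0.4 F [-1.7 -0.6  0.1] t 6.75
turn 1.9 rows 0.2 then shift x -24.7 y 150.2 z 42.3
```

View pics/side4.png

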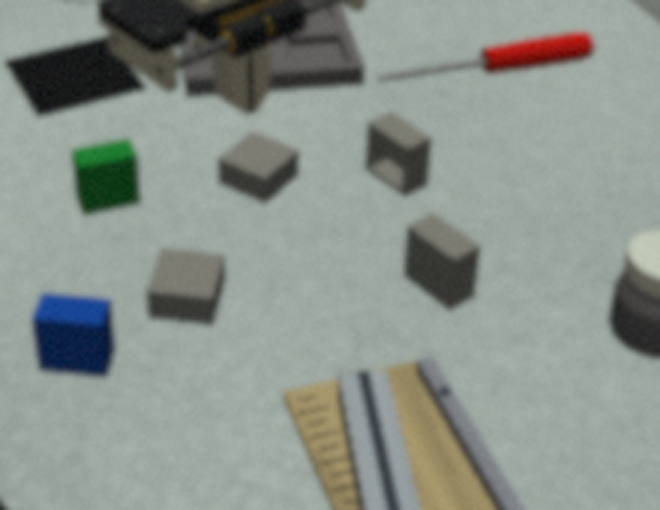

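```bash
python3 - <<'E'
from h import *
go(655.4,-44,103,110)
E
python3 -m jog '[1,0,0,-3,2,1,-12,35,0,0,1,-12,35,0,0,1,-12,35,0,0,1,-12,35,0,0]'
python3 - <<'E'
from h import *
go(655.4,-44,61,110)
E
```

```text
pose [502.4 -44.7 103.3] rot [179.12   0.96 111.9 ] q1,q6 [-0.24 -0.62] w 0.4 F [-1.7 -0.6  0.1] t 6.75
turn 1.9 rows 0.2 then shift x -51.6 y 144.1 z 0.3
time: 7.25
tool_pos: [649.2, -40.3, 107.9]
tcp_rot: [3.133, 0.013, 1.938]
contact_force: [0.6, 0.3, -0.1]
grip_width: 0.3
pose [649.2 -40.3 107.9] rot [179.48   0.73 111.02] q1,q6 [-0.18 -0.54] w 0.3 F [ 0.6  0.3 -0.1] t 7.25
turn 1.02 rows 0.1 then shift x -5.6 y 4.5 z 46.9
```

```bash
python3 -m jog '[1,-5,3,20,1,1,0,0,20,0,1,0,0,5,0,1,0,0,0,0]';  python3 - <<'E'
from h import *
go(655.4,-44,61,110)
E
```

```text
time: 7.65
tool_pos: [659.7, -44.3, 61.0]
tcp_rot: [3.129, 0.015, 1.936]
contact_force: [0.2, -0.2, 0.9]
grip_width: 0.5
pose [659.7 -44.3  61. ] rot [179.26   0.85 110.9 ] q1,q6 [-0.18 -0.54] w 0.5 F [ 0.2 -0.2  0.9] t 7.65
turn 0.9 rows 0.1 then shift x 1.8 y -4.0 z -0.0
```

```bash
python3 -m jog '[1,0,-12,0,0,1,0,-10,0,0,1,0,-10,0,0,1,0,-10,0,0,1,0,-10,0,0]';python3 -m jog '[1,0,0,-20,0,1,0,0,-20,0,1,0,0,0,0]'
python3 - <<'E'
from h import *
c=cal('side');I,D=capture('side');save('side5.png',I,(210,180,430,350),3)
go(601-36.5,-182.6-13.8,103,111)
E
```

```text
time: 8.15
tool_pos: [614.1, -62.8, 68.1]
tcp_rot: [3.115, 0.021, 1.943]
contact_force: [-0.5, 0.6, 0.7]
grip_width: 0.2
time: 8.45
tool_pos: [609.4, -63.6, 109.5]
tcp_rot: [3.117, 0.02, 1.943]
contact_force: [0.1, -0.1, 1.0]
grip_width: 0.9
pose [608.8 -63.4 108.1] rot [178.7    1.1  111.33] q1,q6 [-0.23 -0.6 ] w 0.3 F [0.7 0.6 0.7] t 8.5
turn 0.33 rows 0.0 then shift x -108.3 y -89.0 z 5.1
```

View pics/side5.png

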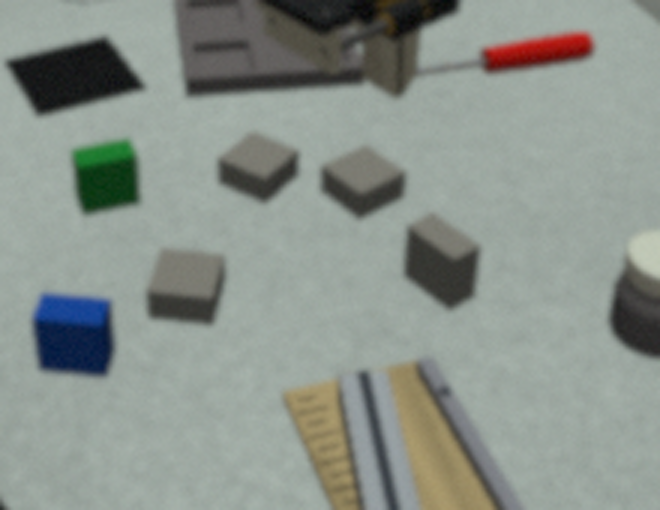

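```bash
python3 -m jog '[1,-36,-30,0,0,1,-36,-30,0,0,1,-36,-29,0,0,1,0,0,0,0,1,0,0,0,0]'
python3 - <<'E'
from h import *
go(601-36.5,-182.6-13.8,61,111)
E
```

```text
time: 9.0
tool_pos: [561.3, -198.9, 102.7]
tcp_rot: [3.123, 0.015, 1.947]
contact_force: [0.1, 0.4, 0.3]
grip_width: 0.6
pose [ 561.3 -198.9  102.7] rot [178.93   0.84 111.56] q1,q6 [-0.47 -0.85] w 0.6 F [0.1 0.4 0.3] t 9.0
turn 0.56 rows 0.1 then shift x 1.2 y 3.9 z 41.7
```

```bash
python3 -m jog '[1,1,0,20,0,1,0,0,20,0,1,0,0,0,0]';python3 -m jog '[1,0,14,0,0,1,0,10,0,0,1,0,10,0,0,1,0,10,0,0,1,0,8,0,0]';python3 -m jog '[1,0,-6,-20,0,1,0,0,-30,0,1,0,0,-30,0,1,0,0,-30,0,0,0,0,-30,0]'
python3 - <<'E'
from h import *
c=cal('side');I,D=capture('side');save('side6.png',I,(210,180,430,350),3)
go(601-36.5,-182.6-13.8,250,111)
E
```

```text
time: 9.3
tool_pos: [561.8, -195.7, 60.0]
tcp_rot: [3.124, 0.013, 1.949]
contact_force: [0.0, -1.0, -0.0]
grip_width: 0.7
time: 9.8
tool_pos: [613.7, -172.5, 67.0]
tcp_rot: [3.122, 0.017, 1.955]
contact_force: [0.1, -0.5, -0.4]
grip_width: 0.4
time: 10.3
tool_pos: [604.4, -168.6, 205.1]
tcp_rot: [3.131, 0.007, 1.96]
contact_force: [0.6, -0.0, -0.1]
grip_width: 4.6
pose [ 606.5 -169.3  211.1] rot [179.05   0.75 112.29] q1,q6 [-0.4  -0.78] w 8.1 F [ 1.7 -0.7  3.3] t 10.35
turn 1.29 rows 0.2 then shift x -10.3 y -48.9 z -38.9
```

View pics/side6.png

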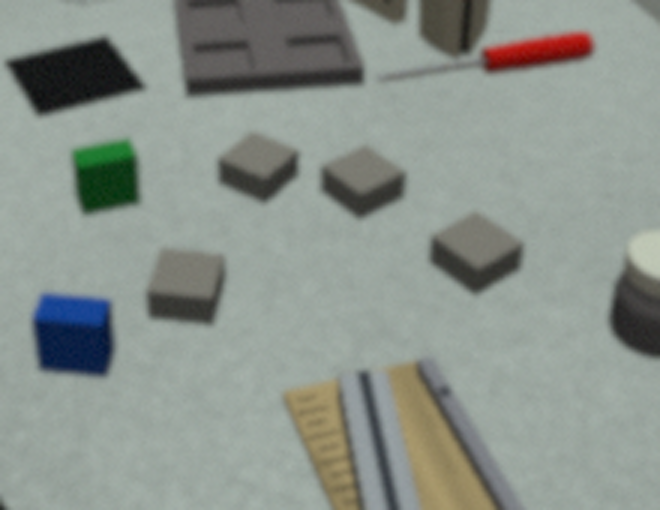

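```bash
python3 -m jog '[0,0,0,-30,0,0,0,0,-20,0,0,0,0,0,0]'
cat >> h.py <<'E'
def snap(n,tag):
    c=cal(n);I,D=capture(n);save(tag+'.png',I);np.savez(tag+'.npz',I=I,D=D,f=c[0],cx=c[1],cy=c[2],R=c[3],t=c[4]);return c,I,D
def caps(c,I,D,z,zlo,zhi,area=(1200,3200),thr=None):
    """tan blobs whose depth height is zlo..zhi; rect cast on plane z"""
    P=cloud(c,D);J=cv2.GaussianBlur(I,(3,3),0).astype(int)
    m=((J[:,:,0]-J[:,:,2]>-1)&(P[:,:,2]>zlo)&(P[:,:,2]<zhi)&(J.sum(2)>240)).astype(np.uint8)
    m=cv2.morphologyEx(m,cv2.MORPH_CLOSE,np.ones((3,3)));m=cv2.morphologyEx(m,cv2.MORPH_OPEN,np.ones((5,5)))
    out=[]
    for cn in cv2.findContours(m,0,2)[0]:
        if len(cn)<8: continue
        pts=np.array([onz(c,*p[0],z)[:2] for p in cn],np.float32);a=cv2.contourArea(pts)
        if area[0]<a<area[1]:
            r=cv2.minAreaRect(pts);M=cv2.moments(cn);u,v=M['m10']/M['m00'],M['m01']/M['m00']
            k=np.zeros(m.shape,np.uint8);cv2.drawContours(k,[cn],-1,1,-1);zz=np.median(P[:,:,2][k>0])
            out.append(dict(px=(round(u),round(v)),rect=np.round(r[0],1).tolist(),size=np.round(r[1],1).tolist(),ang=round(r[2],1),cen=onz(c,u,v,z)[:2].round(1).tolist(),area=int(a),z=round(float(zz),1)))
    return out
E
python3 - <<'E'
from h import *
go(600,-170,250,111)
for n in ['wrist','top']:
    c,I,D=snap(n,n+'7')
    for o in caps(c,I,D,24,14,34): print(n,o)
E
```

```text
time: 10.65
tool_pos: [606.4, -167.4, 264.3]
tcp_rot: [3.123, 0.014, 1.962]
contact_force: [-0.2, 0.5, -0.0]
grip_width: 32.1
pose [ 606.4 -167.4  264.3] rot [178.95   0.82 112.4 ] q1,q6 [-0.39 -0.78] w 32.1 F [-0.2  0.5 -0. ] t 10.65
turn 1.4 rows 0.2 then shift x -0.1 y -6.9 z 14.3
wrist {'px': (297, 192), 'rect': [635.9, -172.9], 'size': [44.4, 45.7], 'ang': 22.1, 'cen': [635.4, -172.4], 'area': 1936, 'z': 22.9}
wrist {'px': (125, 99), 'rect': [433.6, -149.0], 'size': [47.1, 45.6], 'ang': 64.7, 'cen': [432.8, -149.2], 'area': 1992, 'z': 23.1}
wrist {'px': (293, 88), 'rect': [589.5, -73.3], 'size': [44.4, 45.0], 'ang': 22.1, 'cen': [589.1, -72.9], 'area': 1927, 'z': 22.7}
wrist {'px': (243, 22), 'rect': [519.3, -32.7], 'size': [45.2, 45.9], 'ang': 37.2, 'cen': [519.6, -34.8], 'area': 1743, 'z': 22.8}
top {'px': (311, 204), 'rect': [517.9, -29.1], 'size': [44.7, 45.2], 'ang': 38.1, 'cen': [518.0, -28.9], 'area': 1722, 'z': 24.0}
top {'px': (326, 178), 'rect': [588.3, -70.0], 'size': [45.4, 46.0], 'ang': 20.9, 'cen': [588.3, -70.1], 'area': 1802, 'z': 23.7}
```

View pics/wrist7.png

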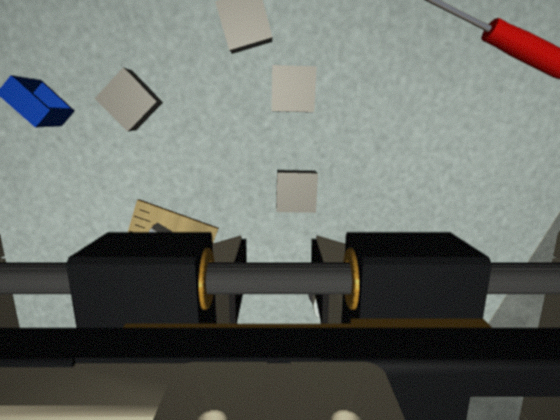

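```bash
python3 - <<'E'
from h import *
go(643,-191,200,112)
E
python3 -m jog '[0,-35,25,20,0,0,0,0,30,0,0,0,0,10,0,0,0,0,0,0,0,0,0,0,0]'
python3 - <<'E'
from h import *
go(643,-191,200,112)
c,I,D=snap('wrist','wrist8')
for o in caps(c,I,D,24,14,34): print(o)
c7,_,_=load('wrist7'); 
o=caps(c,I,D,24,14,34)
if o: print(tri(c7,(297,192),c,o[0]['px']))
E
```

```text
pose [ 605.5 -167.2  261.2] rot [179.14   0.63 112.39] q1,q6 [-0.39 -0.78] w 39.8 F [ 0.6 -0.1 -0.9] t 10.75
turn 0.39 rows 0.0 then shift x -36.1 y 25.9 z 61.2
time: 11.25
tool_pos: [641.3, -188.7, 192.0]
tcp_rot: [3.136, 0.001, 1.963]
contact_force: [-0.1, 0.4, -0.6]
grip_width: 79.9
pose [ 641.3 -188.7  192. ] rot [1.7968e+02 8.0000e-02 1.1246e+02] q1,q6 [-0.4  -0.79] w 79.9 F [-0.1  0.4 -0.6] t 11.25
turn 0.46 rows 0.1 then shift x -2.8 y 0.7 z -8.0
{'px': (278, 176), 'rect': [636.0, -172.9], 'size': [44.6, 45.3], 'ang': 21.2, 'cen': [635.6, -172.5], 'area': 1957, 'z': 22.9}
{'px': (58, 55), 'rect': [432.9, -149.7], 'size': [44.4, 44.7], 'ang': 64.3, 'cen': [432.7, -149.4], 'area': 1926, 'z': 23.2}
{'px': (272, 41), 'rect': [590.0, -73.5], 'size': [44.2, 45.3], 'ang': 21.0, 'cen': [589.5, -73.0], 'area': 1949, 'z': 22.8}
(array([ 635.85060409, -172.5751711 ,   24.50107436]), np.float64(0.30901481240267936))
```

View pics/wrist8.png

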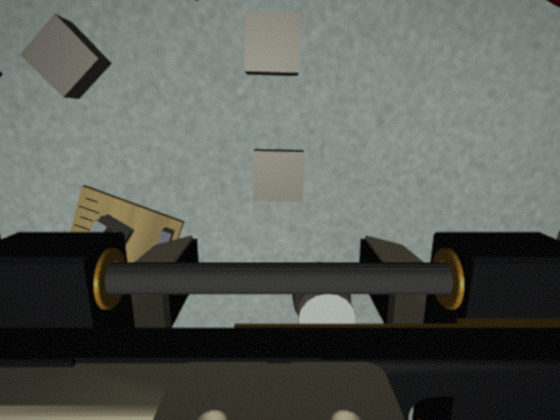

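```bash
python3 - <<'E'
from h import *
go(635.8,-172.7,37,111.4)
E
python3 -m jog '[0,16,0,0,1,0,0,0,40,0,0,0,0,40,0,0,0,0,30,0,0,0,0,0,0]'
python3 - <<'E'
from h import *
go(635.8,-172.7,37,111.4)
E
```

```text
pose [ 641.4 -188.7  192.4] rot [1.7966e+02 1.1000e-01 1.1247e+02] q1,q6 [-0.4  -0.79] w 83.8 F [-0.  -0.2 -0.7] t 11.3
turn 1.07 rows 0.1 then shift x 16.9 y 0.6 z 155.4
time: 11.8
tool_pos: [639.7, -174.3, 89.8]
tcp_rot: [3.123, 0.014, 1.945]
contact_force: [-1.1, -0.3, 0.3]
grip_width: 92.0
pose [ 639.7 -174.3   89.8] rot [178.94   0.78 111.46] q1,q6 [-0.38 -0.76] w 92.0 F [-1.1 -0.3  0.3] t 11.8
turn 0.06 rows 0.0 then shift x 2.9 y -3.1 z 52.8
```

```bash
python3 -m jog '[0,3,-3,20,0,0,0,0,15,0,0,0,0,8,0,0,0,0,4,0,0,0,0,0,0]'
python3 - <<'E'
from h import *
go(635.8,-172.7,37,111.4)
E
```

```text
time: 12.3
tool_pos: [641.9, -174.6, 50.8]
tcp_rot: [3.113, 0.023, 1.945]
contact_force: [0.0, 0.1, 0.1]
grip_width: 91.9
pose [ 641.9 -174.6   50.8] rot [178.34   1.34 111.46] q1,q6 [-0.38 -0.76] w 91.9 F [0.  0.1 0.1] t 12.3
turn 0.06 rows 0.0 then shift x 4.0 y -5.0 z 13.8
```

```bash
python3 -m jog '[0,4,-5,0,0,0,0,0,0,0,0,0,0,0,0,0,0,0,0,0,0,0,0,0,0]'
python3 - <<'E'
from h import *
go(635.8,-172.7,37,111.4)
E
```

```text
time: 12.8
tool_pos: [636.7, -173.1, 53.6]
tcp_rot: [3.109, 0.026, 1.945]
contact_force: [-0.0, -0.8, 0.1]
grip_width: 91.9
pose [ 636.7 -173.1   53.6] rot [178.16   1.51 111.46] q1,q6 [-0.38 -0.76] w 91.9 F [-0.  -0.8  0.1] t 12.8
turn 0.06 rows 0.0 then shift x 0.7 y -0.7 z 16.6
```

```bash
python3 -m jog '[0,0.5,-1,9,0,0,0,0,8,0,0,0,0,0,0,0,0,0,0,0]'
python3 - <<'E'
from h import *
go(635.8,-172.7,37,111.4)
E
```

```text
time: 13.2
tool_pos: [636.0, -173.2, 34.4]
tcp_rot: [3.11, 0.026, 1.945]
contact_force: [0.5, 0.0, 0.8]
grip_width: 91.8
pose [ 636.  -173.2   34.4] rot [178.19   1.48 111.45] q1,q6 [-0.38 -0.76] w 91.8 F [0.5 0.  0.8] t 13.2
turn 0.05 rows 0.0 then shift x 0.5 y 0.0 z -2.6
```

```bash
python3 -m jog '[1,0.5,0,-2,0,1,0,0,0,0,1,0,0,0,0,1,0,0,0,0,1,0,0,0,0]'; python3 -m jog '[1,0,0,0,0,1,0,0,0,0]'
python3 - <<'E'
from h import *
go(635.8,-172.7,37,111.4)
E
```

```text
time: 13.7
tool_pos: [635.9, -172.7, 36.9]
tcp_rot: [3.11, 0.026, 1.945]
contact_force: [0.1, -0.1, 0.2]
grip_width: 56.6
time: 13.9
tool_pos: [636.0, -172.8, 37.1]
tcp_rot: [3.109, 0.026, 1.945]
contact_force: [-0.3, 0.0, -0.7]
grip_width: 44.8
pose [ 636.  -172.8   37.1] rot [178.16   1.51 111.46] q1,q6 [-0.38 -0.76] w 44.8 F [-0.3  0.  -0.7] t 13.9
turn 0.06 rows 0.0 then shift x 0.1 y -0.2 z 0.1
```

```bash
python3 -m jog '[1,0,0,-20,0,1,0,0,-35,7.5,1,0,0,-35,7.5,1,0,0,-35,7.5,1,0,0,-30,7.5]'
python3 - <<'E'
from h import *
go(570,103,200,81.2)
E
```

```text
time: 14.4
tool_pos: [626.8, -169.7, 190.2]
tcp_rot: [3.114, 0.003, 1.404]
contact_force: [-0.0, 0.2, -0.2]
grip_width: 44.4
pose [ 626.8 -169.7  190.2] rot [178.43   0.18  80.44] q1,q6 [-0.38 -0.22] w 44.4 F [-0.   0.2 -0.2] t 14.4
turn -0.76 rows 0.1 then shift x 260.8 y -97.9 z -9.8
```

```bash
python3 -m jog '[1,35,-13,-10,0,1,45,-17,0,0,1,45,-17,0,0,1,45,-17,0,0,1,45,-17,0,0]'; python3 -m jog '[1,30,-12,0,0,1,0,0,0,0,1,0,0,0,0]'
python3 - <<'E'
from h import *
go(570,103,200,81.2)
snap('wrist','w9')
E
```

```text
time: 14.9
tool_pos: [585.9, 55.2, 203.4]
tcp_rot: [3.099, 0.006, 1.388]
contact_force: [0.1, 0.3, -0.6]
grip_width: 44.7
time: 15.2
tool_pos: [577.1, 94.5, 203.0]
tcp_rot: [3.1, 0.004, 1.396]
contact_force: [-0.1, -0.5, -0.8]
grip_width: 44.8
pose [577.1  94.5 203. ] rot [177.6    0.25  79.99] q1,q6 [0.04 0.22] w 44.8 F [-0.1 -0.5 -0.8] t 15.2
turn -1.21 rows 0.1 then shift x 7.4 y -8.3 z 3.0
```

View pics/w9.png

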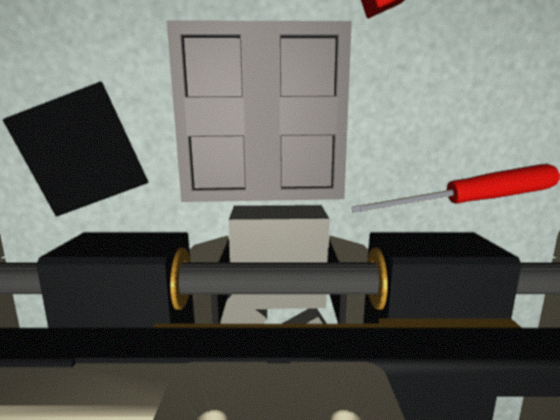

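```bash
cat >> h.py <<'E'
def tray(c,I,D):
    J=cv2.GaussianBlur(I,(3,3),0).astype(int);P=cloud(c,D)
    m=((J[:,:,0]-J[:,:,2]>-3)&(P[:,:,2]>3)&(P[:,:,2]<40)).astype(np.uint8)
    m=cv2.morphologyEx(m,cv2.MORPH_CLOSE,np.ones((5,5)));m=cv2.morphologyEx(m,cv2.MORPH_OPEN,np.ones((5,5)))
    cn=max(cv2.findContours(m,0,2)[0],key=cv2.contourArea)
    pts=np.array([onz(c,*p[0],18)[:2] for p in cn],np.float32);r=cv2.minAreaRect(pts)
    cv2.drawContours(I,[cn],-1,(255,0,0),1)
    a=np.radians(r[2]);ex=np.array([np.cos(a),np.sin(a)]);ey=np.array([-ex[1],ex[0]]);cc=np.array(r[0])
    H=[cc+42*(i*ex+j*ey) for i in(-1,1) for j in (-1,1)]
    for h in H:
        q=[proj(c,[*(h+24.5*(i*ex+j*ey)),18]) for i,j in((-1,-1),(-1,1),(1,1),(1,-1))]
        cv2.polylines(I,[np.round(q).astype(int)],True,(0,255,0),1)
    return r,np.array(H)
E
python3 - <<'E'
from h import *
for n in ['w9','top7']:
    c,I,D=load(n);I=I.copy();r,H=tray(c,I,D);print(n,r,H.round(1).tolist());save(n+'t.png',I,(150,0,370,220) if n=='w9' else (195,135,285,225),3.5 if n=='w9' else 6)
    P=cloud(c,D)
    print([P[int(v),int(u)].round(1).tolist() for u,v in ([(262,120),(215,65)] if n=='w9' else [(240,182)])])
E
```

```text
w9 ((582.2928466796875, 163.02264404296875), (155.4025421142578, 155.46299743652344), 80.42635345458984) [[616.7, 114.6], [533.9, 128.6], [630.7, 197.5], [547.9, 211.4]]
[[582.1, 159.4, 16.4], [549.6, 213.4, 6.5]]
top7 ((580.8375244140625, 164.955322265625), (160.88885498046875, 161.2625732421875), 80.45048522949219) [[615.3, 116.6], [532.5, 130.5], [629.2, 199.4], [546.4, 213.3]]
[[579.6, 162.8, 19.4]]
```

View pics/w9t.png

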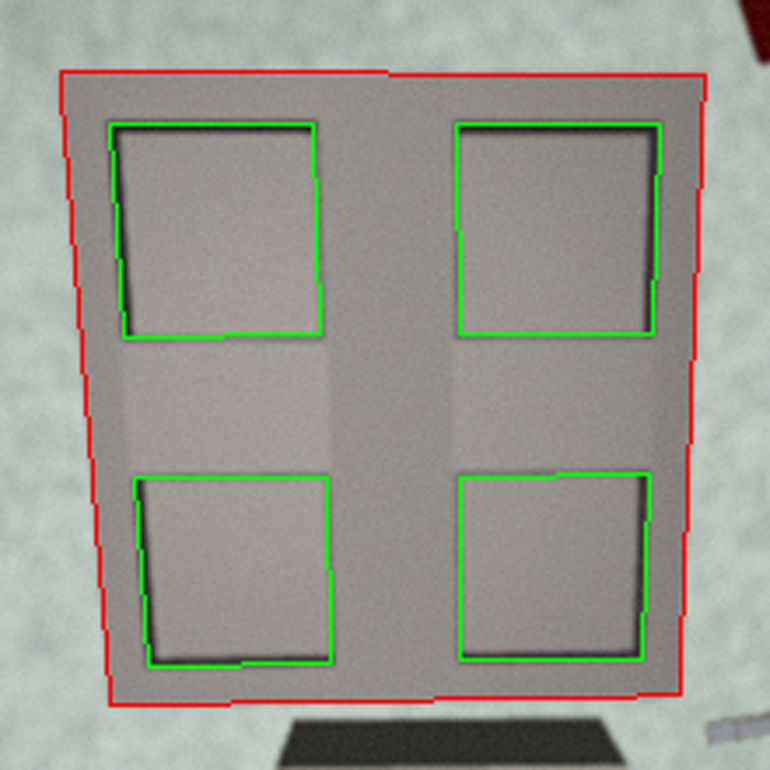

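View pics/top7t.png

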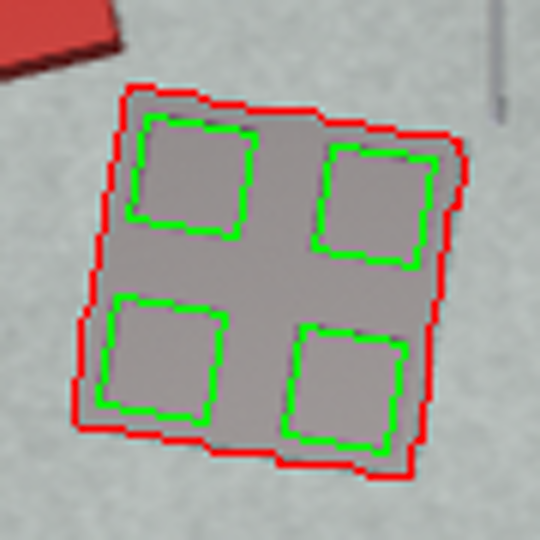

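Run:
```python
from h import *
from scipy.spatial.transform import Rotation as Ro
c,I,D=load('w9');save('w9c.png',I,(200,190,360,330),5)
print(I[200:235,279].tolist()); print(I[290:320,270].tolist())
# geometry: camera in tool frame from pose at that time
p=np.array([577.1,94.5,203.0]);Rt=Ro.from_euler('xyz',np.radians([177.6,0.25,79.99])).as_matrix()
def tool(u,v,zt):
    o,d=ray(c,u,v);o=Rt.T@(o-p);d=Rt.T@d;return o+d*(zt-o[2])/d[2]
for v in (205,206,218,219,305): print(v,tool(279,v,13).round(1),tool(279,v,37).round(1),D[v-2,279],D[v+3,279])
print(tool(231,230,13).round(1),tool(327,230,13).round(1))
```

```text
[[167, 169, 164], [182, 190, 183], [190, 201, 190], [181, 192, 186], [162, 173, 167], [116, 124, 118], [60, 59, 59], [43, 45, 42], [48, 47, 42], [50, 46, 47], [50, 49, 41], [48, 46, 44], [48, 48, 45], [46, 49, 45], [46, 46, 44], [51, 50, 47], [45, 46, 41], [47, 46, 41], [76, 76, 66], [127, 125, 114], [160, 158, 145], [170, 167, 153], [166, 161, 150], [167, 165, 152], [167, 166, 151], [169, 167, 156], [167, 165, 149], [171, 168, 156], [168, 167, 151], [165, 165, 154], [165, 164, 150], [168, 163, 150], [171, 168, 154], [166, 164, 152], [168, 164, 151]]
[[82, 85, 80], [72, 76, 72], [70, 67, 66], [77, 75, 74], [116, 115, 108], [147, 145, 135], [149, 146, 136], [154, 149, 138], [150, 150, 137], [154, 151, 138], [152, 150, 138], [151, 146, 135], [152, 148, 137], [148, 150, 138], [156, 151, 140], [147, 145, 129], [152, 147, 136], [150, 150, 138], [157, 158, 150], [169, 178, 168], [179, 187, 182], [174, 186, 181], [174, 188, 179], [178, 189, 181], [182, 194, 188], [182, 194, 187], [181, 192, 184], [179, 191, 183], [178, 189, 181], [176, 188, 179]]
205 [29.3  1.1 13. ] [23.3  1.1 37. ] 344.6445 167.57578
206 [28.8  1.1 13. ] [22.8  1.1 37. ] 346.45395 165.82957
218 [23.4  1.1 13. ] [16.4  1.1 37. ] 155.2432 151.74895
219 [22.9  1.1 13. ] [15.9  1.1 37. ] 152.84486 152.17749
305 [-19.4   1.1  13. ] [-33.4   1.1  37. ] 161.57942 163.43938
[ 17.8 -20.3  13. ] [17.8 22.5 13. ]
```

View pics/w9c.png

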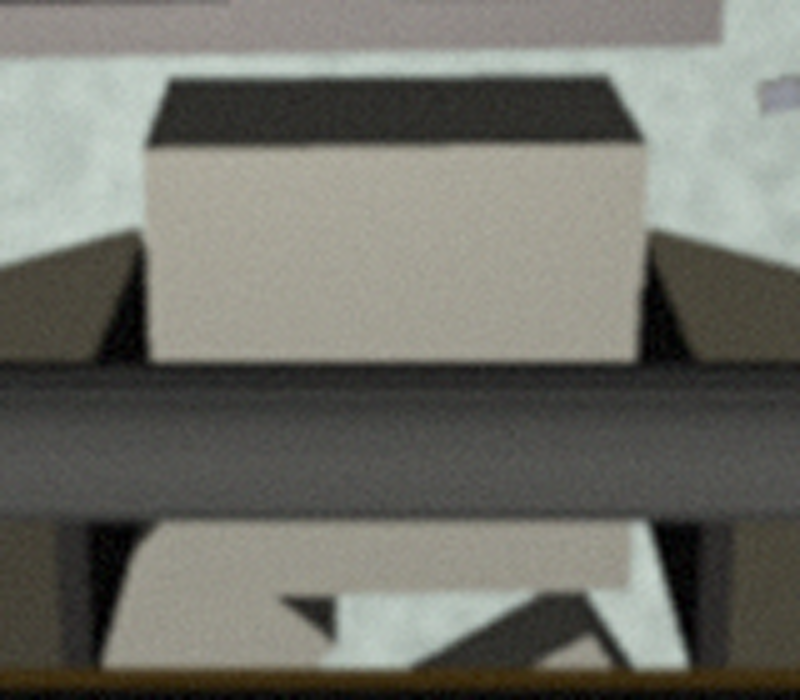

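```bash
python3 - <<'E'
from h import *
go(628.2,196.3,90,80.4)
E
python3 -m jog '[1,30,10,0,0,1,30,15,0,0,1,30,15,20,0,1,17,7,30,0,1,0,0,30,0]'
python3 - <<'E'
from h import *
go(628.2,196.3,90,80.4)
E
```

```text
pose [577.1  94.2 203. ] rot [177.62   0.23  79.95] q1,q6 [0.04 0.22] w 44.9 F [ 0.5  0.6 -0.7] t 15.25
turn -0.45 rows 0.1 then shift x 109.2 y 33.4 z 113.0
time: 15.75
tool_pos: [653.9, 185.6, 128.1]
tcp_rot: [3.088, 0.001, 1.384]
contact_force: [-0.6, 0.7, -0.3]
grip_width: 45.2
pose [653.9 185.6 128.1] rot [1.7691e+02 6.0000e-02 7.9310e+01] q1,q6 [0.17 0.37] w 45.2 F [-0.6  0.7 -0.3] t 15.75
turn -1.09 rows 0.1 then shift x 6.3 y -27.1 z 38.1
```

```bash
python3 -m jog '[1,3,-12,0,-1,1,3,-13,0,0,1,0,-2,0,0,1,0,0,0,0]'
python3 - <<'E'
from h import *
go(628.2,196.3,60,80.4)
E
```

```text
time: 16.15
tool_pos: [626.4, 191.5, 123.0]
tcp_rot: [3.095, 0.006, 1.398]
contact_force: [0.4, -0.3, -0.7]
grip_width: 44.5
pose [626.4 191.5 123. ] rot [177.36   0.33  80.12] q1,q6 [0.19 0.37] w 44.5 F [ 0.4 -0.3 -0.7] t 16.15
turn -0.28 rows 0.0 then shift x 5.0 y 0.9 z 63.0
```

```bash
python3 -m jog '[1,3,-1,15,0,1,1,0,15,0,1,1,-1,15,0,1,0,0,0,0]'
python3 - <<'E'
from h import *
go(628.2,196.3,60,80.4)
E
```

```text
time: 16.55
tool_pos: [629.5, 195.1, 77.0]
tcp_rot: [3.091, 0.004, 1.397]
contact_force: [-0.7, -0.8, -1.0]
grip_width: 44.6
pose [629.5 195.1  77. ] rot [177.08   0.24  80.02] q1,q6 [0.19 0.38] w 44.6 F [-0.7 -0.8 -1. ] t 16.55
turn -0.38 rows 0.0 then shift x 1.0 y -1.5 z 17.0
```

```bash
python3 -m jog '[1,1,-1.5,8,-0.4,1,0,-1,9,0,1,0,0,0,0,1,0,0,0,0]'
python3 - <<'E'
from h import *
go(628.0,196.3,48,80.4)
c,I,D=snap('wrist','w10');save('w10c.png',I,(180,120,400,320),3.5)
E
```

```text
time: 16.95
tool_pos: [628.5, 196.1, 57.9]
tcp_rot: [3.091, 0.005, 1.404]
contact_force: [0.3, -0.2, -0.5]
grip_width: 44.9
pose [628.5 196.1  57.9] rot [177.09   0.27  80.45] q1,q6 [0.2  0.38] w 44.9 F [ 0.3 -0.2 -0.5] t 16.95
turn 0.05 rows 0.0 then shift x 0.1 y -0.5 z 9.9
```

View pics/w10c.png

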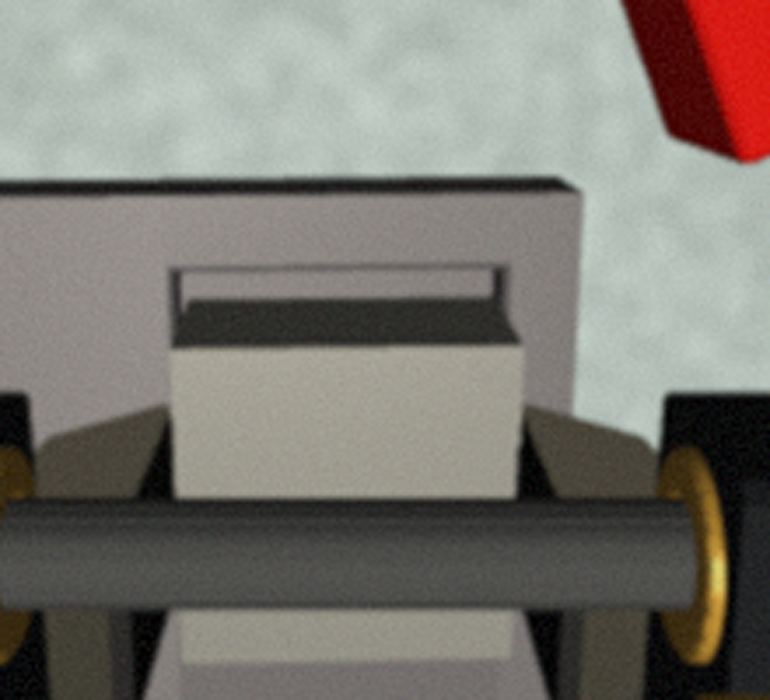

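```bash
python3 -m jog '[1,0,-0.5,5,0,1,0,-0.4,5,0,1,0,0,1,0,1,0,0,0,0]'
python3 - <<'E'
from h import *
go(628.0,196.3,46,80.4)
c,I,D=snap('wrist','w11');save('w11c.png',I,(180,120,400,320),3.5)
E
```

```text
time: 17.4
tool_pos: [628.6, 196.2, 47.1]
tcp_rot: [3.089, 0.004, 1.404]
contact_force: [-0.1, -0.1, -0.3]
grip_width: 44.6
pose [628.6 196.2  47.1] rot [176.99   0.23  80.44] q1,q6 [0.2  0.38] w 44.6 F [-0.1 -0.1 -0.3] t 17.4
turn 0.04 rows 0.0 then shift x -0.0 y -0.6 z 1.1
```

View pics/w11c.png

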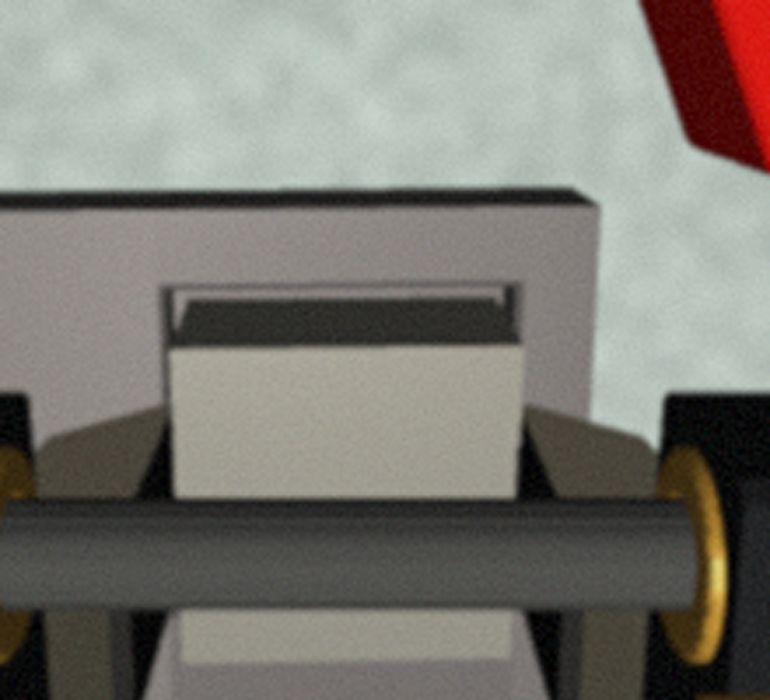

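```bash
python3 -m jog '[0.35,0,0,0,0,0.35,0,0,0,0,0.35,0,0,0,0,0.35,0,0,-2,0]'; python3 -m jog '[0.35,0,0,-25,0,0.35,0,0,-35,0,0.35,0,0,-35,0,0.35,0,0,-35,0,0.35,0,0,-10,0]';python3 - <<'E'
from h import *
go(585,80,200,80.4)
c,I,D=snap('wrist','w12');
E
```

```text
time: 17.85
tool_pos: [628.8, 196.3, 49.6]
tcp_rot: [3.088, 0.004, 1.404]
contact_force: [-0.3, 0.2, -0.1]
grip_width: 59.4
time: 18.35
tool_pos: [620.3, 197.8, 192.6]
tcp_rot: [3.093, 0.005, 1.404]
contact_force: [-0.1, 0.5, 1.4]
grip_width: 59.3
pose [620.3 197.8 192.6] rot [177.21   0.31  80.43] q1,q6 [0.2  0.38] w 59.3 F [-0.1  0.5  1.4] t 18.35
turn 0.03 rows 0.0 then shift x -122.1 y -15.1 z -7.4
```

View pics/w12.png

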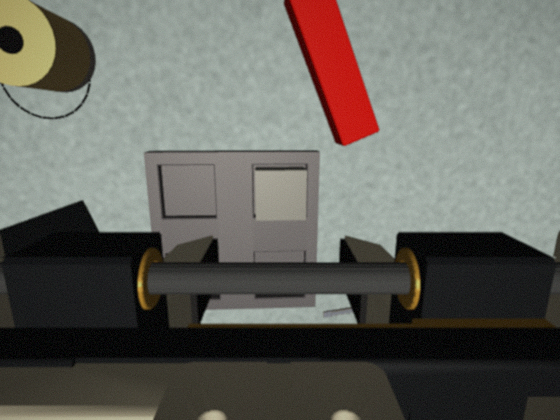

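```bash
python3 - <<'E'
from h import *
c,I,D=load('w12');P=cloud(c,D);print(P[190:200,275:285,2].mean(),P[175:185,230:240,2].mean())
for o in caps(c,I,D,32,26,40): print(o)
go(595.5,-89,195,111.3)
E
python3 -m jog '[0,-20,0,0,0,0,-45,0,0,-8,0,-45,0,0,-8,0,-45,0,0,-8,0,-45,0,0,-7]';python3 - <<'E'
from h import *
go(595.5,-89,195,111.3)
E
```

```text
31.007546939979292 19.98020326177534
{'px': (280, 194), 'rect': [630.6, 196.5], 'size': [44.9, 44.9], 'ang': 80.0, 'cen': [630.7, 197.5], 'area': 1942, 'z': 31.0}
{'px': (339, 90), 'rect': [695.1, 285.6], 'size': [31.6, 107.0], 'ang': 12.9, 'cen': [692.5, 275.8], 'area': 1914, 'z': 32.7}
pose [620.2 197.8 192.5] rot [177.22   0.31  80.43] q1,q6 [0.2  0.38] w 59.7 F [ 0.7 -0.1  1.5] t 18.4
turn -30.87 rows 3.6 then shift x -258.3 y -127.2 z -2.5
time: 18.9
tool_pos: [619.8, -1.9, 187.6]
tcp_rot: [3.114, 0.025, 1.969]
contact_force: [0.3, 1.0, 0.2]
grip_width: 91.2
pose [619.8  -1.9 187.6] rot [178.4    1.45 112.81] q1,q6 [-0.12 -0.52] w 91.2 F [0.3 1.  0.2] t 18.9
turn 1.51 rows 0.2 then shift x -72.3 y -54.3 z -7.4
```

```bash
python3 -m jog '[0,-34,-26,0,1.5,0,-34,-26,0,0,0,0,0,0,0,0,0,0,0,0]';python3 - <<'E'
from h import *
c,I,D=snap('wrist','w13')
for o in caps(c,I,D,24,14,34): print(o)
go(595.5,-89,195,111.3)
E
```

```text
time: 19.3
tool_pos: [591.7, -97.6, 179.6]
tcp_rot: [3.124, 0.02, 1.936]
contact_force: [-0.6, 0.8, -0.4]
grip_width: 91.9
{'px': (78, 185), 'rect': [433.1, -149.8], 'size': [44.6, 45.5], 'ang': 64.7, 'cen': [432.4, -149.1], 'area': 1916, 'z': 23.2}
{'px': (282, 166), 'rect': [589.2, -72.8], 'size': [44.8, 44.1], 'ang': 20.7, 'cen': [589.0, -72.2], 'area': 1935, 'z': 22.9}
{'px': (219, 87), 'rect': [519.4, -32.2], 'size': [45.2, 45.1], 'ang': 37.9, 'cen': [519.1, -31.5], 'area': 1969, 'z': 22.9}
pose [591.7 -97.5 179.5] rot [179.03   1.16 110.97] q1,q6 [-0.29 -0.65] w 91.7 F [ 0.1 -1.  -0. ] t 19.35
turn -0.33 rows 0.0 then shift x 6.5 y 6.7 z -15.5
```

```bash
python3 - <<'E'
from h import *
go(588.7,-72.7,37,111)
E
python3 -m jog '[0,12,-3,0,0,0,10,-2,30,0,0,1,-1,30,0,0,1,-1,30,0,0,0,0,0,0]'
python3 - <<'E'
from h import *
go(588.7,-72.7,37,111)
E
```

```text
pose [591.7 -97.5 179.5] rot [179.03   1.16 110.97] q1,q6 [-0.29 -0.65] w 91.7 F [ 0.1 -1.  -0. ] t 19.35
turn -0.03 rows 0.0 then shift x 24.2 y 6.1 z 142.5
time: 19.85
tool_pos: [576.5, -69.5, 85.8]
tcp_rot: [3.124, 0.019, 1.945]
contact_force: [-0.9, 1.1, -0.5]
grip_width: 91.7
pose [576.5 -69.5  85.8] rot [179.02   1.07 111.45] q1,q6 [-0.25 -0.62] w 91.7 F [-0.9  1.1 -0.5] t 19.85
turn 0.45 rows 0.1 then shift x -7.3 y 10.2 z 48.8
```

```bash
python3 -m jog '[0,-7,10,10,0,0,0,0,15,0,0,0,0,10,0,0,0,0,0,0]'
python3 - <<'E'
from h import *
go(588.7,-72.7,37,111)
E
```

```text
time: 20.25
tool_pos: [589.7, -68.1, 52.3]
tcp_rot: [3.123, 0.019, 1.951]
contact_force: [0.0, -0.4, -0.0]
grip_width: 91.7
pose [589.7 -68.1  52.3] rot [178.93   1.11 111.79] q1,q6 [-0.24 -0.62] w 91.7 F [ 0.  -0.4 -0. ] t 20.25
turn 0.79 rows 0.1 then shift x -4.0 y -2.6 z 15.3
```

```bash
python3 -m jog '[0,-4,-2.5,8,0.5,0,0,0,7,0,0,0,0,0,0,0,0,0,0,0]'
python3 - <<'E'
from h import *
go(588.7,-72.7,37,111)
E
```

```text
time: 20.65
tool_pos: [589.2, -73.3, 37.6]
tcp_rot: [3.121, 0.02, 1.942]
contact_force: [0.3, -0.7, 0.4]
grip_width: 91.8
pose [589.2 -73.3  37.6] rot [178.84   1.16 111.24] q1,q6 [-0.25 -0.62] w 91.8 F [ 0.3 -0.7  0.4] t 20.65
turn 0.24 rows 0.0 then shift x 0.8 y -0.3 z 0.6
```

```bash
python3 -m jog '[1,0.5,0,0.5,0,1,0,0,0,0,1,0,0,0,0,1,0,0,0,0,1,0,0,0,0]'; python3 -m jog '[1,0,0,0,0,1,0,0,0,0,1,0,0,-15,0,1,0,0,-35,0,1,0,0,-35,7.5]';  python3 -m jog '[1,0,0,-35,7.5,1,0,0,-30,8,1,20,0,-20,8,1,40,0,0,0,1,40,0,0,0]'
python3 - <<'E'
from h import *
go(577,94.5,203,80.4)
E
```

```text
time: 21.15
tool_pos: [589.6, -73.1, 38.1]
tcp_rot: [3.12, 0.021, 1.941]
contact_force: [-0.4, -0.2, -0.5]
grip_width: 56.4
time: 21.65
tool_pos: [583.9, -71.3, 119.6]
tcp_rot: [3.128, 0.012, 1.809]
contact_force: [0.5, -0.6, 0.6]
grip_width: 44.7
time: 22.15
tool_pos: [600.3, 25.3, 213.6]
tcp_rot: [3.114, 0.007, 1.369]
contact_force: [0.9, -0.8, -0.2]
grip_width: 44.6
pose [600.3  25.3 213.6] rot [178.44   0.38  78.45] q1,q6 [-0.08  0.12] w 44.6 F [ 0.9 -0.8 -0.2] t 22.15
turn -1.95 rows 0.2 then shift x 64.3 y -34.5 z 10.6
```

```bash
python3 -m jog '[1,32,-17,10,-1.9,1,32,-17,0,0,1,0,0,0,0,1,0,0,0,0]'
cat >> h.py <<'E'
from scipy.spatial.transform import Rotation as Ro
def held(c,I,D,o,zt=13,u=279):
    """front/back top edge of held cap on its face (tool x,y), found on column u by brightness"""
    p=o['tool_pos'];Rt=Ro.from_euler('xyz',o['tcp_rot']).as_matrix()
    def tool(u,v,zt):
        a,d=ray(c,u,v);a=Rt.T@(a-p);d=Rt.T@d;return a+d*(zt-a[2])/d[2]
    g=cv2.GaussianBlur(I,(3,3),0).astype(int)
    # lit cap pixels: R-B>5 & bright
    m=((g[:,:,0]-g[:,:,2]>5)&(g.sum(2)>330))
    col=np.median(m[:,u-20:u+20],axis=1)>0.5
    vs=[v for v in range(195,330) if col[v]];f=vs[0];b=vs[-1]
    rw=m[f+6:f+14].mean(0)>.5;us=np.where(rw[200:360])[0]+200
    t1,t2=tool(u,f-.5,zt),tool(u,b+.5,zt)
    l,r=tool(us[0]-.5,f+10,zt),tool(us[-1]+.5,f+10,zt)
    print('rows',f,b,'cols',us[0],us[-1],'x front %.1f back %.1f mid %.1f'%(t1[0],t2[0],(t1[0]+t2[0])/2),'y %.1f %.1f mid %.1f'%(l[1],r[1],(l[1]+r[1])/2))
    zt=Rt[:,2];print('tool z dir',zt.round(4))
E
python3 - <<'E'
from h import *
go(577,94.5,203,80.4)
o=get_obs();c,I,D=snap('wrist','w14')
held(c,I,D,o)
r,H=tray(c,I.copy(),D);print(r,H.round(1).tolist())
E
```

```text
time: 22.55
tool_pos: [578.5, 101.5, 202.2]
tcp_rot: [3.113, 0.006, 1.409]
contact_force: [0.8, 0.2, -0.3]
grip_width: 44.7
pose [578.5 101.5 202.2] rot [178.35   0.36  80.72] q1,q6 [0.05 0.22] w 44.7 F [ 0.8  0.2 -0.3] t 22.55
turn 0.32 rows 0.0 then shift x -7.1 y -0.3 z -0.8
rows 195 323 cols 200 345 x front 34.0 back -29.3 mid 2.4 y -33.7 30.3 mid -1.7
tool z dir [ 0.0275 -0.0108 -0.9996]
((582.3184814453125, 163.1614227294922), (155.2223663330078, 155.44815063476562), 80.43224334716797) [[616.8, 114.8], [533.9, 128.7], [630.7, 197.6], [547.9, 211.6]]
```

View pics/w14.png

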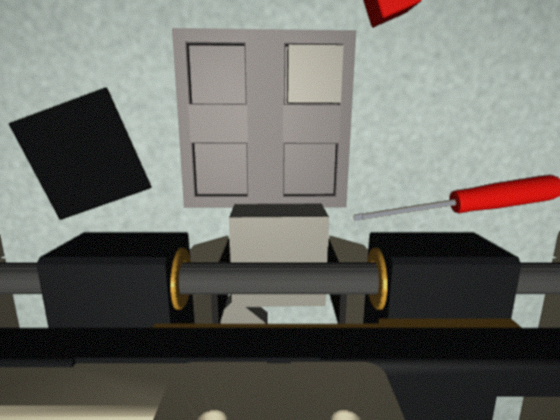

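```bash
sed -i 's/m=((g\[:,:,0\]-g\[:,:,2\]>5)&(g.sum(2)>330))/m=((g[:,:,0]-g[:,:,2]>8)\&(g.sum(2)>320))/; s/vs=\[v for v in range(195,330) if col\[v\]\]/s0=next(v for v in range(195,250) if g[v,u].sum()<180);vs=[v for v in range(s0,330) if col[v]]/' h.py
python3 - <<'E'
from h import *
for n,o in [('w14',dict(tool_pos=np.array([578.5,101.5,202.2]),tcp_rot=np.radians([178.35,.36,80.72]))),('w9',dict(tool_pos=np.array([577.1,94.5,203.]),tcp_rot=np.radians([177.6,.25,79.99])))]:
    c,I,D=load(n);held(c,I,D,o)
E
```

```text
rows 217 323 cols 230 327 x front 24.1 back -29.3 mid -2.6 y -20.9 22.7 mid 0.9
tool z dir [ 0.0274 -0.0108 -0.9996]
rows 219 307 cols 229 328 x front 23.1 back -20.7 mid 1.2 y -21.4 23.2 mid 0.9
tool z dir [ 0.0405 -0.0116 -0.9991]
```

```bash
python3 - <<'E'
from h import *
go(545.4,209.8,110,80.4)
E
python3 -m jog '[1,20,-10,0,0.3,1,34,-18,10,0,1,34,-18,25,0,1,14,-4,30,0,1,0,0,20,0]'
python3 - <<'E'
from h import *
go(545.4,209.8,70,80.4)
E
```

```text
pose [578.5 101.3 202.3] rot [178.36   0.33  80.68] q1,q6 [0.05 0.22] w 45.0 F [-0.2 -0.3  0. ] t 22.6
turn 0.28 rows 0.0 then shift x 101.4 y -50.7 z 92.3
time: 23.1
tool_pos: [554.2, 206.3, 116.9]
tcp_rot: [3.102, 0.003, 1.392]
contact_force: [0.8, -0.3, -1.1]
grip_width: 44.4
pose [554.2 206.3 116.9] rot [1.7772e+02 1.7000e-01 7.9750e+01] q1,q6 [0.24 0.43] w 44.4 F [ 0.8 -0.3 -1.1] t 23.1
turn -0.65 rows 0.1 then shift x 2.0 y -9.3 z 46.9
```

```bash
python3 -m jog '[1,1,-8,0,-0.6,1,1,-3,15,0,1,0,-1,15,0,1,0,-1,15,0,1,0,0,0,0]'
python3 - <<'E'
from h import *
go(545.4,209.8,60,80.4)
E
```

```text
time: 23.6
tool_pos: [544.0, 205.4, 71.2]
tcp_rot: [3.103, 0.005, 1.398]
contact_force: [-0.5, -0.7, -0.1]
grip_width: 44.2
pose [544.  205.4  71.2] rot [177.78   0.27  80.1 ] q1,q6 [0.24 0.43] w 44.2 F [-0.5 -0.7 -0.1] t 23.6
turn -0.3 rows 0.0 then shift x 4.5 y 0.7 z 11.2
```

```bash
python3 -m jog '[1,4.5,0.5,5,-0.3,1,0,0,6,0,1,0,0,0,0,1,0,0,0,0]'
python3 - <<'E'
from h import *
go(545.4,209.8,48,80.4)
c,I,D=snap('wrist','w15');save('w15c.png',I,(180,120,400,320),3.5)
E
```

```text
time: 24.0
tool_pos: [548.3, 208.9, 63.3]
tcp_rot: [3.098, 0.003, 1.402]
contact_force: [-0.5, 0.4, -1.0]
grip_width: 44.5
pose [548.3 208.9  63.3] rot [1.7748e+02 1.6000e-01 8.0300e+01] q1,q6 [0.24 0.43] w 44.5 F [-0.5  0.4 -1. ] t 24.0
turn -0.1 rows 0.0 then shift x 0.4 y -3.0 z 15.3
```

View pics/w15c.png

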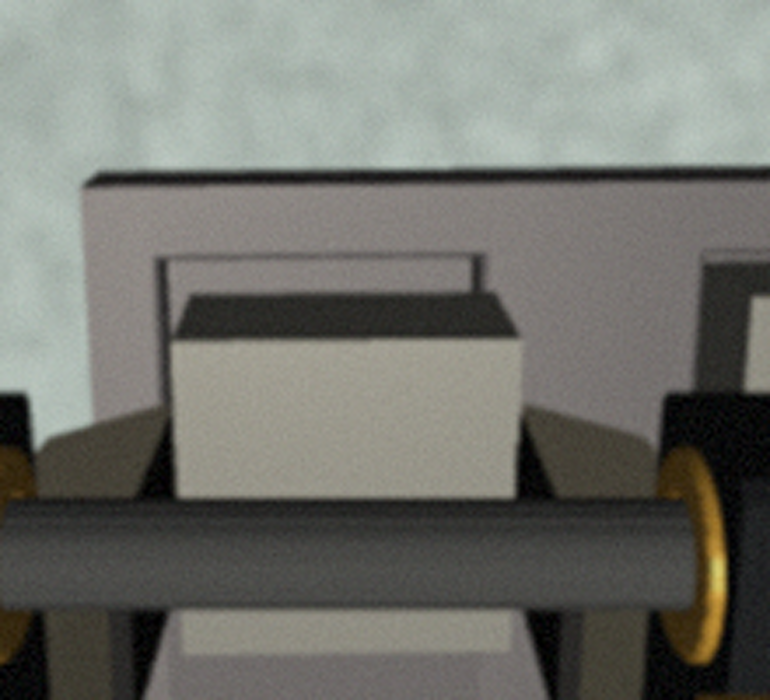

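```bash
python3 -m jog '[1,0.4,-3,0,0,1,0,0,0,0,1,0,-0.3,5,0,1,0,0,0,0]'
python3 - <<'E'
from h import *
go(545.4,209.8,48,80.4)
E
```

```text
time: 24.45
tool_pos: [545.1, 210.1, 58.6]
tcp_rot: [3.097, 0.002, 1.402]
contact_force: [-1.4, -1.3, 0.3]
grip_width: 44.9
pose [545.1 210.1  58.6] rot [1.7742e+02 1.3000e-01 8.0320e+01] q1,q6 [0.25 0.43] w 44.9 F [-1.4 -1.3  0.3] t 24.45
turn -0.08 rows 0.0 then shift x -0.3 y 0.3 z 10.6
```

```bash
python3 -m jog '[1,-0.3,0,5,0,1,0,-0.3,5,0,1,0,0,1,0,1,0,0,0,0]'
python3 - <<'E'
from h import *
go(545.4,209.8,46,80.4)
c,I,D=snap('wrist','w16');save('w16c.png',I,(180,120,400,320),3.5)
E
```

```text
time: 24.85
tool_pos: [545.3, 209.9, 46.7]
tcp_rot: [3.097, 0.002, 1.402]
contact_force: [-1.0, -0.1, 5.0]
grip_width: 44.7
pose [545.3 209.9  46.7] rot [1.7743e+02 1.2000e-01 8.0320e+01] q1,q6 [0.25 0.43] w 44.7 F [-1.  -0.1  5. ] t 24.85
turn -0.08 rows 0.0 then shift x -0.1 y 0.1 z 0.7
```

View pics/w16c.png

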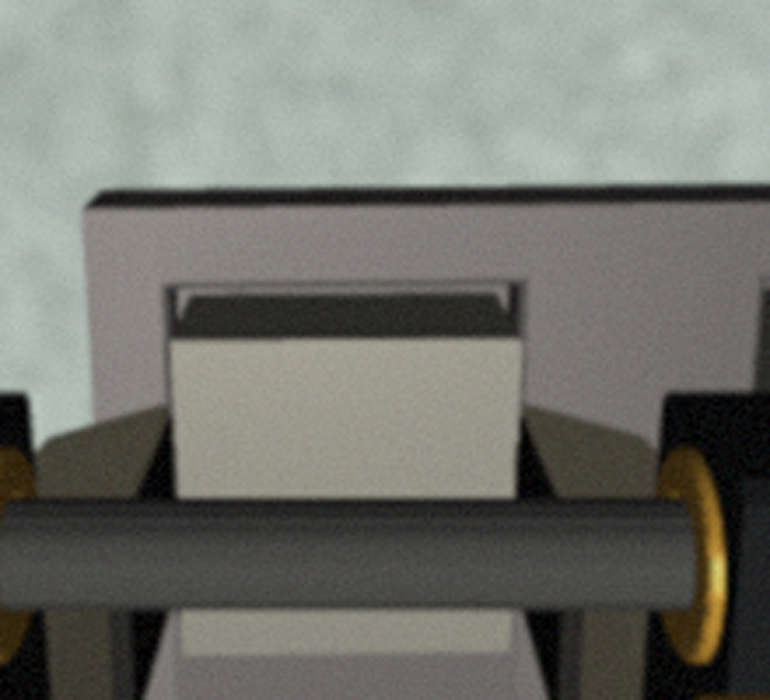

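```bash
python3 -m jog '[0.35,0,0,0,0,0.35,0,0,0,0,0.35,0,0,0,0,0.35,0,0,-2,0]'; python3 -m jog '[0.35,0,0,-25,0,0.35,0,0,-35,0,0.35,0,0,-35,0,0.35,0,0,-35,0,0.35,0,0,-10,0]';python3 - <<'E'
from h import *
c,I,D=snap('wrist','w17')
for o in caps(c,I,D,32,26,40): print(o)
go(529.8,-45.4,195,128)
E
```

```text
time: 25.3
tool_pos: [545.3, 209.8, 48.6]
tcp_rot: [3.097, 0.002, 1.402]
contact_force: [-0.6, 0.1, -0.3]
grip_width: 59.7
time: 25.8
tool_pos: [537.9, 210.7, 191.3]
tcp_rot: [3.102, 0.005, 1.402]
contact_force: [1.6, -1.2, -0.5]
grip_width: 59.8
{'px': (281, 194), 'rect': [547.5, 210.8], 'size': [44.8, 44.5], 'ang': 80.0, 'cen': [547.5, 211.4], 'area': 1961, 'z': 31.0}
{'px': (376, 193), 'rect': [630.1, 196.8], 'size': [45.2, 45.3], 'ang': 80.5, 'cen': [630.1, 197.4], 'area': 1967, 'z': 30.9}
pose [537.8 210.7 191.3] rot [177.72   0.26  80.31] q1,q6 [0.25 0.43] w 59.6 F [0.6 1.4 1.3] t 25.85
turn -47.69 rows 5.6 then shift x -196.9 y -164.0 z -3.7
```

```bash
python3 -m jog '[0,-30,4,0,0,0,-45,6,0,0,0,-45,6,0,0,0,-45,6,0,0,0,-45,6,0,0]'; python3 -m jog '[0,-20,3,0,-8,0,0,0,0,-8,0,0,0,0,-8,0,0,0,0,-8,0,0,0,0,-8]';python3 -m jog '[0,0,0,0,-7.5,0,0,0,0,0]'
python3 - <<'E'
from h import *
go(529.8,-45.4,195,128)
c,I,D=snap('wrist','w18')
for o in caps(c,I,D,24,14,34): print(o)
E
```

```text
time: 26.35
tool_pos: [528.1, -2.0, 187.8]
tcp_rot: [3.107, 0.004, 1.412]
contact_force: [1.4, 0.2, -0.4]
grip_width: 90.8
time: 26.85
tool_pos: [523.8, -30.3, 180.0]
tcp_rot: [3.129, 0.018, 2.125]
contact_force: [1.1, 0.2, -0.0]
grip_width: 91.9
time: 27.05
tool_pos: [522.3, -30.4, 176.9]
tcp_rot: [3.134, 0.016, 2.263]
contact_force: [-0.3, 0.0, 0.9]
grip_width: 91.9
pose [522.3 -30.4 176.9] rot [179.59   0.89 129.63] q1,q6 [-0.2  -0.89] w 91.9 F [-0.3  0.   0.9] t 27.05
turn 1.63 rows 0.2 then shift x -16.5 y -3.4 z -18.1
{'px': (114, 231), 'rect': [432.4, -149.1], 'size': [44.6, 45.0], 'ang': 65.5, 'cen': [432.5, -145.6], 'area': 1551, 'z': 23.2}
{'px': (273, 194), 'rect': [518.9, -31.8], 'size': [44.2, 44.9], 'ang': 38.0, 'cen': [518.4, -31.4], 'area': 1929, 'z': 22.9}
```

```bash
python3 -m jog '[0,2,-3,0,1.6,0,0,0,30,0,0,0,0,30,0,0,0,0,30,0,0,0,0,10,0]'
python3 - <<'E'
from h import *
go(518.3,-30.9,37,128)
E
```

```text
time: 27.6
tool_pos: [520.2, -31.5, 74.3]
tcp_rot: [3.132, 0.018, 2.21]
contact_force: [-0.9, -0.1, 0.8]
grip_width: 92.0
pose [520.2 -31.5  74.3] rot [179.42   1.   126.61] q1,q6 [-0.21 -0.84] w 92.0 F [-0.9 -0.1  0.8] t 27.6
turn -1.39 rows 0.2 then shift x 1.6 y -1.1 z 37.3
```

```bash
python3 -m jog '[0,1.5,-1.5,15,-1.4,0,0,-0.3,12,0,0,0,-0.3,9,0,0,0,0,0,0,0,0,0,0,0]'
python3 - <<'E'
from h import *
go(518.3,-30.9,37,128)
E
```

```text
time: 28.1
tool_pos: [518.5, -31.9, 37.1]
tcp_rot: [3.132, 0.018, 2.226]
contact_force: [-0.1, -0.1, 0.4]
grip_width: 91.7
pose [518.5 -31.9  37.1] rot [179.44   1.01 127.53] q1,q6 [-0.21 -0.86] w 91.7 F [-0.1 -0.1  0.4] t 28.1
turn -0.47 rows 0.1 then shift x 1.0 y 0.4 z 0.1
```

```bash
python3 -m jog '[1,1,0,0,-0.5,1,0,0,0,0,1,0,0,0,0,1,0,0,0,0,1,0,0,0,0]'; python3 -m jog '[1,0,0,0,0,1,0,0,0,0,1,0,0,-15,0,1,0,0,-35,0,1,0,0,-35,8]';  python3 -m jog '[1,0,0,-35,8,1,0,0,-35,8,1,0,0,-10,8,1,0,0,0,8,1,0,0,0,7.5]'
python3 - <<'E'
from h import *
go(577,50,203,80.4)
E
```

```text
time: 28.6
tool_pos: [519.5, -31.3, 39.5]
tcp_rot: [3.129, 0.021, 2.234]
contact_force: [0.5, 0.3, 0.1]
grip_width: 56.3
time: 29.1
tool_pos: [514.3, -30.0, 121.9]
tcp_rot: [3.135, 0.011, 2.093]
contact_force: [1.2, -0.2, -0.3]
grip_width: 44.2
time: 29.6
tool_pos: [514.6, -29.6, 210.5]
tcp_rot: [3.12, 0.004, 1.374]
contact_force: [-0.8, 0.7, -0.3]
grip_width: 44.5
pose [514.6 -29.6 210.5] rot [178.78   0.24  78.73] q1,q6 [-0.2  -0.01] w 44.5 F [-0.8  0.7 -0.3] t 29.6
turn -1.67 rows 0.2 then shift x 88.9 y 48.3 z 7.5
```

```bash
python3 -m jog '[1,32,10,5,-1.6,1,40,12,0,0,1,40,12,0,0,1,0,0,0,0,1,0,0,0,0]'
python3 - <<'E'
from h import *
go(533.9,128.7,203,80.4)
o=get_obs();c,I,D=snap('wrist','w19')
held(c,I,D,o)
r,H=tray(c,I.copy(),D);print(r,H.round(1).tolist())
E
```

```text
time: 30.1
tool_pos: [569.4, 77.0, 205.4]
tcp_rot: [3.12, 0.005, 1.396]
contact_force: [0.0, -0.9, -0.5]
grip_width: 44.9
pose [569.4  77.  205.4] rot [178.78   0.31  79.98] q1,q6 [0.01 0.18] w 44.9 F [ 0.  -0.9 -0.5] t 30.1
turn -0.42 rows 0.0 then shift x 45.1 y -43.7 z 2.4
rows 217 323 cols 230 327 x front 24.1 back -29.3 mid -2.6 y -20.9 22.8 mid 1.0
tool z dir [ 0.02   -0.0091 -0.9998]
((582.0772705078125, 161.54922485351562), (152.63172912597656, 155.44070434570312), 80.38037109375) [[616.5, 113.1], [533.6, 127.2], [630.5, 195.9], [547.7, 210.0]]
```

View pics/w19.png

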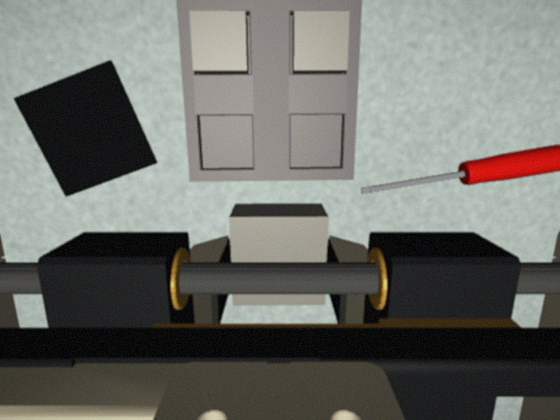

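```bash
python3 - <<'E'
from h import *
go(531.6,127.7,110,80.4)
E
python3 -m jog '[1,20,-18,0,-0.4,1,23,-24,20,0,1,0,-3,30,0,1,0,0,30,0,1,0,0,10,0]'
python3 - <<'E'
from h import *
go(531.6,127.7,70,80.4)
E
```

```text
pose [569.4  76.8 205.5] rot [178.78   0.29  79.95] q1,q6 [0.01 0.18] w 44.8 F [ 0.7  0.4 -0.4] t 30.15
turn -0.45 rows 0.1 then shift x 43.8 y -45.7 z 95.5
time: 30.65
tool_pos: [533.1, 122.4, 114.4]
tcp_rot: [3.115, 0.005, 1.396]
contact_force: [-0.1, -0.2, -0.3]
grip_width: 44.6
pose [533.1 122.4 114.4] rot [178.49   0.28  79.99] q1,q6 [0.09 0.27] w 44.6 F [-0.1 -0.2 -0.3] t 30.65
turn -0.41 rows 0.0 then shift x 5.0 y -2.3 z 44.4
```

```bash
python3 -m jog '[1,4,-3,15,-0.4,1,1,-1,15,0,1,0,-0.5,14,0,1,0,0,0,0,1,0,0,0,0]'
python3 - <<'E'
from h import *
go(531.6,127.7,60,80.4)
E
```

```text
time: 31.15
tool_pos: [531.4, 123.1, 70.8]
tcp_rot: [3.115, 0.005, 1.397]
contact_force: [0.2, -1.0, 0.4]
grip_width: 44.7
pose [531.4 123.1  70.8] rot [178.45   0.31  80.05] q1,q6 [0.09 0.28] w 44.7 F [ 0.2 -1.   0.4] t 31.15
turn -0.35 rows 0.0 then shift x 4.5 y -0.6 z 10.8
```

```bash
python3 -m jog '[1,4.8,-1,4,-0.3,1,0,0,6,0,1,0,0,0,0,1,0,0,0,0]'
python3 - <<'E'
from h import *
go(531.6,127.7,48,80.4)
c,I,D=snap('wrist','w20');save('w20c.png',I,(180,120,400,320),3.5)
E
```

```text
time: 31.55
tool_pos: [533.3, 127.8, 62.8]
tcp_rot: [3.11, 0.004, 1.402]
contact_force: [0.9, 0.3, -1.5]
grip_width: 44.4
pose [533.3 127.8  62.8] rot [178.2    0.25  80.32] q1,q6 [0.1  0.28] w 44.4 F [ 0.9  0.3 -1.5] t 31.55
turn -0.08 rows 0.0 then shift x -0.3 y -1.6 z 14.8
```

View pics/w20c.png

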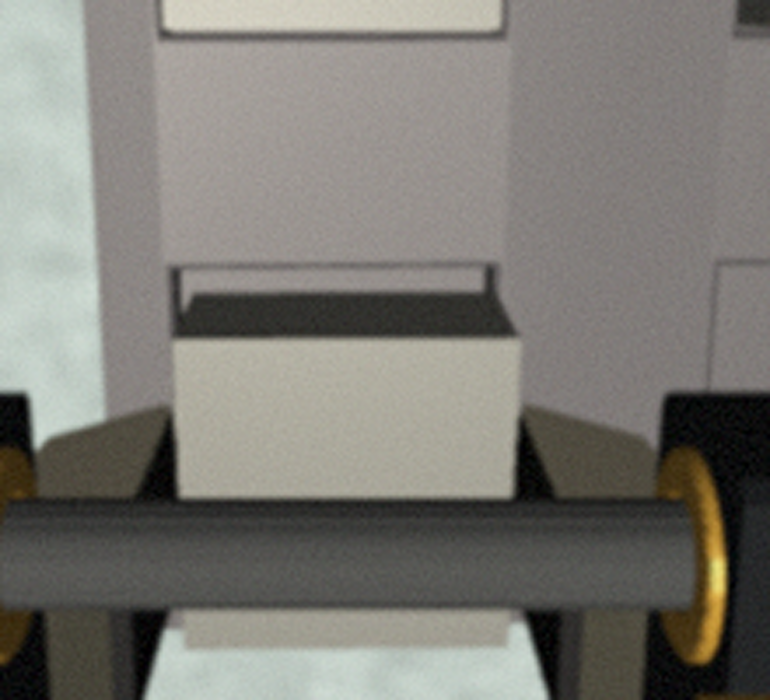

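```bash
python3 -m jog '[1,0,-1.7,4,0,1,0,0,0,0,1,0,-0.2,5,0,1,0,-0.2,5,0,1,0,0,0,0]'
python3 - <<'E'
from h import *
go(531.6,127.7,47,80.4)
c,I,D=snap('wrist','w21');save('w21c.png',I,(180,120,400,320),3.5)
E
```

```text
time: 32.1
tool_pos: [531.9, 128.1, 48.2]
tcp_rot: [3.109, 0.004, 1.402]
contact_force: [0.0, -0.0, 1.6]
grip_width: 45.0
pose [531.9 128.1  48.2] rot [178.12   0.23  80.33] q1,q6 [0.1  0.28] w 45.0 F [ 0.  -0.   1.6] t 32.1
turn -0.07 rows 0.0 then shift x -0.5 y -0.2 z 1.2
```

View pics/w21c.png

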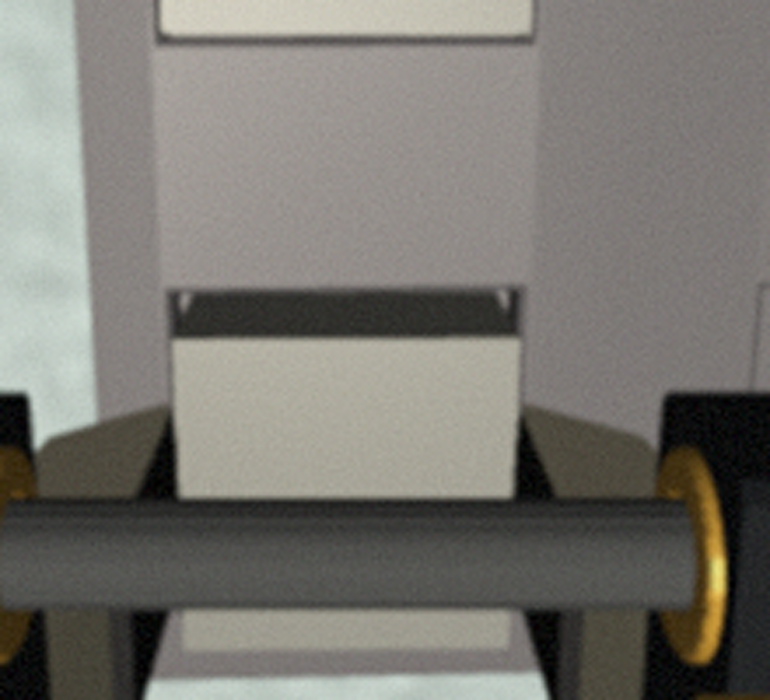

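```bash
python3 -m jog '[0.35,0,0,0,0,0.35,0,0,0,0,0.35,0,0,0,0,0.35,0,0,-2,0]'; python3 -m jog '[0.35,0,0,-25,0,0.35,0,0,-35,0,0.35,0,0,-35,8,0.35,0,0,-35,7.4,0.35,0,0,-10,0]';python3 - <<'E'
from h import *
c,I,D=snap('wrist','w22')
for o in caps(c,I,D,32,26,40): print(o)
go(425.5,-164.6,195,65)
E
```

```text
time: 32.55
tool_pos: [531.4, 127.9, 50.0]
tcp_rot: [3.11, 0.005, 1.402]
contact_force: [-0.9, -0.8, -1.3]
grip_width: 59.4
time: 33.05
tool_pos: [525.7, 129.1, 193.4]
tcp_rot: [3.115, -0.001, 1.123]
contact_force: [-0.2, -0.2, -0.8]
grip_width: 59.7
{'px': (281, 193), 'rect': [533.8, 129.1], 'size': [45.4, 44.9], 'ang': 80.4, 'cen': [534.0, 129.6], 'area': 1951, 'z': 31.0}
{'px': (253, 98), 'rect': [547.5, 210.4], 'size': [44.8, 44.8], 'ang': 80.1, 'cen': [547.7, 211.0], 'area': 1934, 'z': 30.8}
{'px': (352, 69), 'rect': [630.0, 196.3], 'size': [44.8, 45.4], 'ang': 80.4, 'cen': [630.2, 196.9], 'area': 1960, 'z': 30.7}
pose [525.6 129.1 193.4] rot [ 1.7846e+02 -7.0000e-02  6.4550e+01] q1,q6 [0.11 0.56] w 59.6 F [0.3 0.6 0.9] t 33.1
turn -0.45 rows 0.1 then shift x -308.5 y 33.4 z -1.6
```

```bash
python3 -m jog '[0,-25,3,0,-0.4,0,-45,5,0,0,0,-45,5,0,0,0,-45,5,0,0,0,-45,5,0,0]'; python3 -m jog '[0,-45,5,0,0,0,-25,3,0,0,0,0,0,0,0,0,0,0,0,0]'
python3 - <<'E'
from h import *
c,I,D=snap('wrist','w23')
for o in caps(c,I,D,24,14,34): print(o)
go(425.5,-164.6,195,65)
E
```

```text
time: 33.6
tool_pos: [457.9, -67.7, 188.7]
tcp_rot: [3.119, -0.001, 1.155]
contact_force: [0.5, 0.2, -0.7]
grip_width: 90.9
time: 34.0
tool_pos: [431.6, -140.9, 184.0]
tcp_rot: [3.128, -0.0, 1.156]
contact_force: [0.5, -0.2, -0.1]
grip_width: 92.1
{'px': (280, 205), 'rect': [432.8, -149.7], 'size': [44.8, 44.7], 'ang': 65.2, 'cen': [432.9, -149.1], 'area': 1942, 'z': 23.0}
pose [ 431.7 -140.6  184. ] rot [179.22  -0.    66.27] q1,q6 [-0.48 -0.07] w 91.8 F [-1.   0.5 -0.2] t 34.05
turn 1.27 rows 0.1 then shift x -24.4 y 4.5 z -11.0
```

```bash
python3 - <<'E'
from h import *
go(433.2,-148.6,37,65.2)
E
python3 -m jog '[0,-7,5,0,1.1,0,0,0,30,0,0,0,0,30,0,0,0,0,30,0,0,0,0,15,0]'
python3 - <<'E'
from h import *
go(433.2,-148.6,37,65.2)
E
```

```text
pose [ 431.7 -140.6  184. ] rot [179.22  -0.    66.27] q1,q6 [-0.48 -0.07] w 91.8 F [-1.   0.5 -0.2] t 34.05
turn 1.07 rows 0.1 then shift x -6.7 y 4.7 z 147.0
time: 34.55
tool_pos: [439.7, -147.7, 77.4]
tcp_rot: [3.12, -0.0, 1.144]
contact_force: [-0.2, 0.6, 0.0]
grip_width: 91.7
pose [ 439.7 -147.7   77.4] rot [ 1.7876e+02 -1.0000e-02  6.5550e+01] q1,q6 [-0.49 -0.07] w 91.7 F [-0.2  0.6  0. ] t 34.55
turn 0.35 rows 0.0 then shift x -3.5 y -5.5 z 40.4
```

```bash
python3 -m jog '[0,-3.5,-6,15,0.4,0,0,-0.4,15,0,0,0,-0.3,9,0,0,0,0,0,0,0,0,0,0,0]'
python3 - <<'E'
from h import *
go(433.2,-148.6,37,65.2)
E
```

```text
time: 35.05
tool_pos: [434.1, -145.2, 33.9]
tcp_rot: [3.124, -0.001, 1.143]
contact_force: [0.2, -0.3, -0.1]
grip_width: 91.8
pose [ 434.1 -145.2   33.9] rot [ 1.7899e+02 -5.0000e-02  6.5500e+01] q1,q6 [-0.49 -0.07] w 91.8 F [ 0.2 -0.3 -0.1] t 35.05
turn 0.3 rows 0.0 then shift x -3.4 y 0.6 z -3.1
```

```bash
python3 -m jog '[0,-3.2,0.5,-3,0.3,0,0,0,0,0,0,0,0,0,0]'
python3 - <<'E'
from h import *
go(433.2,-148.6,37,65.2)
E
```

```text
time: 35.35
tool_pos: [434.4, -148.9, 38.8]
tcp_rot: [3.12, -0.001, 1.138]
contact_force: [-0.9, -0.1, 0.1]
grip_width: 91.9
pose [ 434.4 -148.9   38.8] rot [ 1.7879e+02 -4.0000e-02  6.5210e+01] q1,q6 [-0.5  -0.07] w 91.9 F [-0.9 -0.1  0.1] t 35.35
turn 0.01 rows 0.0 then shift x -0.2 y -1.2 z 1.8
```

Close, lift, turn back, and go to the tray.

```bash
python3 -m jog '[1,0,-1,1.5,0,1,0,0,0,0,1,0,0,0,0,1,0,0,0,0,1,0,0,0,0]'; python3 -m jog '[1,0,0,0,0,1,0,0,0,0,1,0,0,-15,0,1,0,0,-35,0,1,0,0,-35,-7.5]';  python3 -m jog '[1,0,0,-35,-7.5,1,0,0,-35,0,1,0,0,-10,0,1,0,0,0,0]'
python3 - <<'E'
from h import *
go(600,60,203,80.4)
E
```

```text
time: 35.85
tool_pos: [433.8, -148.9, 38.0]
tcp_rot: [3.119, -0.001, 1.138]
contact_force: [-0.1, -0.6, 0.2]
grip_width: 56.3
time: 36.35
tool_pos: [429.2, -146.7, 121.0]
tcp_rot: [3.13, 0.0, 1.27]
contact_force: [0.7, -0.3, 0.1]
grip_width: 44.5
time: 36.75
tool_pos: [429.2, -146.8, 208.3]
tcp_rot: [3.123, 0.004, 1.411]
contact_force: [-0.5, 0.2, -0.3]
grip_width: 44.5
pose [ 429.2 -146.8  208.3] rot [178.96   0.24  80.82] q1,q6 [-0.5  -0.34] w 44.5 F [-0.5  0.2 -0.3] t 36.75
turn 0.42 rows 0.0 then shift x 232.4 y 133.9 z 5.3
```

```bash
python3 -m jog '[1,25,15,0,0.4,1,43,25,0,0,1,43,25,0,0,1,43,25,0,0,1,43,25,0,0]'; python3 -m jog '[1,35,18,0,0,1,0,0,0,0,1,0,0,0,0]';python3 - <<'E'
from h import *
go(616.8,114.8,203,80.4)
o=get_obs();c,I,D=snap('wrist','w24')
held(c,I,D,o)
r,H=tray(c,I.copy(),D);print(r,H.round(1).tolist())
E
```

```text
time: 37.25
tool_pos: [575.4, 28.1, 204.9]
tcp_rot: [3.129, 0.006, 1.392]
contact_force: [0.5, -1.1, -0.2]
grip_width: 44.6
time: 37.55
tool_pos: [601.4, 66.4, 198.9]
tcp_rot: [3.135, 0.006, 1.399]
contact_force: [-1.0, -1.0, -0.4]
grip_width: 44.7
pose [601.4  66.4 198.9] rot [179.63   0.34  80.14] q1,q6 [-0.01  0.16] w 44.7 F [-1.  -1.  -0.4] t 37.55
turn -0.26 rows 0.0 then shift x 50.3 y 7.2 z -4.1
rows 222 323 cols 230 327 x front 21.8 back -29.3 mid -3.7 y -20.9 22.8 mid 1.0
tool z dir [ 0.0053 -0.007  -1.    ]
((581.6600341796875, 158.15060424804688), (145.63992309570312, 155.49546813964844), 80.35910034179688) [[616.0, 109.7], [533.2, 123.8], [630.1, 192.5], [547.3, 206.6]]
```

View pics/w24.png

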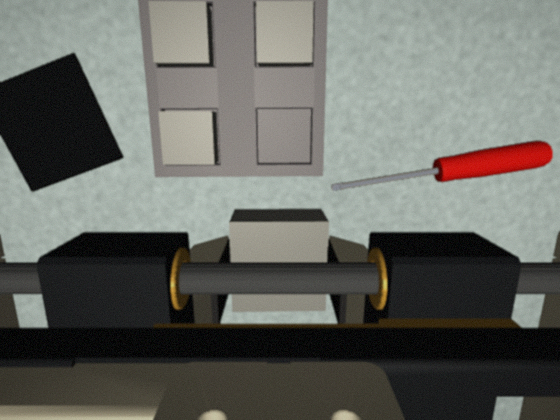

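```bash
python3 - <<'E'
from h import *
go(615.4,115.9,110,80.4)
E
python3 -m jog '[1,20,2,0,-0.3,1,29,3,20,0,1,2,0,30,0,1,0,0,30,0,1,0,0,10,0]'
python3 - <<'E'
from h import *
go(615.4,115.9,70,80.4)
E
```

```text
pose [601.1  66.2 198.9] rot [179.65   0.32  80.1 ] q1,q6 [-0.01  0.16] w 44.8 F [-0.6  0.4 -0.5] t 37.6
turn -0.3 rows 0.0 then shift x 51.4 y 5.8 z 88.9
time: 38.1
tool_pos: [614.0, 110.4, 106.7]
tcp_rot: [3.134, 0.006, 1.396]
contact_force: [0.2, 0.6, -0.6]
grip_width: 44.4
pose [614.  110.4 106.7] rot [179.58   0.37  79.96] q1,q6 [0.06 0.24] w 44.4 F [ 0.2  0.6 -0.6] t 38.1
turn -0.44 rows 0.1 then shift x 5.6 y 0.4 z 36.7
```

```bash
python3 -m jog '[1,4,-1,15,-0.4,1,2,-0.5,15,0,1,0,0,12,0,1,0,0,0,0,1,0,0,0,0]'
python3 - <<'E'
from h import *
go(615.4,115.9,60,80.4)
c,I,D=snap('wrist','w25');save('w25c.png',I,(180,120,400,320),3.5)
E
```

```text
time: 38.6
tool_pos: [612.9, 111.2, 64.0]
tcp_rot: [3.136, 0.008, 1.396]
contact_force: [-0.8, -0.1, -0.2]
grip_width: 44.6
pose [612.9 111.2  64. ] rot [179.67   0.43  80.01] q1,q6 [0.06 0.24] w 44.6 F [-0.8 -0.1 -0.2] t 38.6
turn -0.39 rows 0.0 then shift x 5.0 y 1.6 z 4.0
```

View pics/w25c.png

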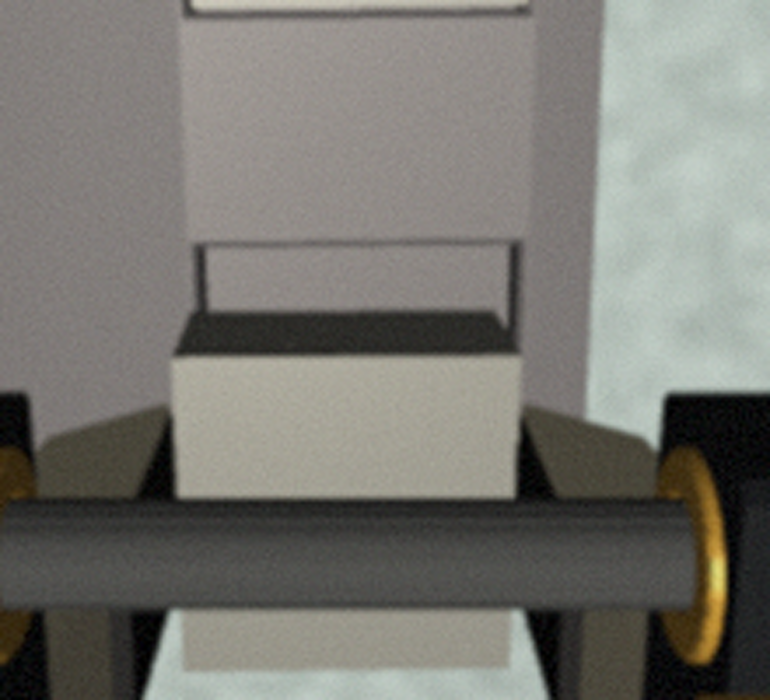

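```bash
python3 -m jog '[1,5,2,0,-0.4,1,0,0,3,0,1,0,0,0,0,1,0,0,0,0]'
python3 - <<'E'
from h import *
go(616,115.9,47,80.4)
c,I,D=snap('wrist','w26');save('w26c.png',I,(180,120,400,320),3.5)
E
```

```text
time: 39.05
tool_pos: [617.5, 116.1, 63.4]
tcp_rot: [3.132, 0.007, 1.404]
contact_force: [-0.7, 0.3, -0.2]
grip_width: 44.8
pose [617.5 116.1  63.4] rot [179.42   0.37  80.44] q1,q6 [0.07 0.24] w 44.8 F [-0.7  0.3 -0.2] t 39.05
turn 0.04 rows 0.0 then shift x -0.5 y -1.4 z 16.4
```

View pics/w26c.png

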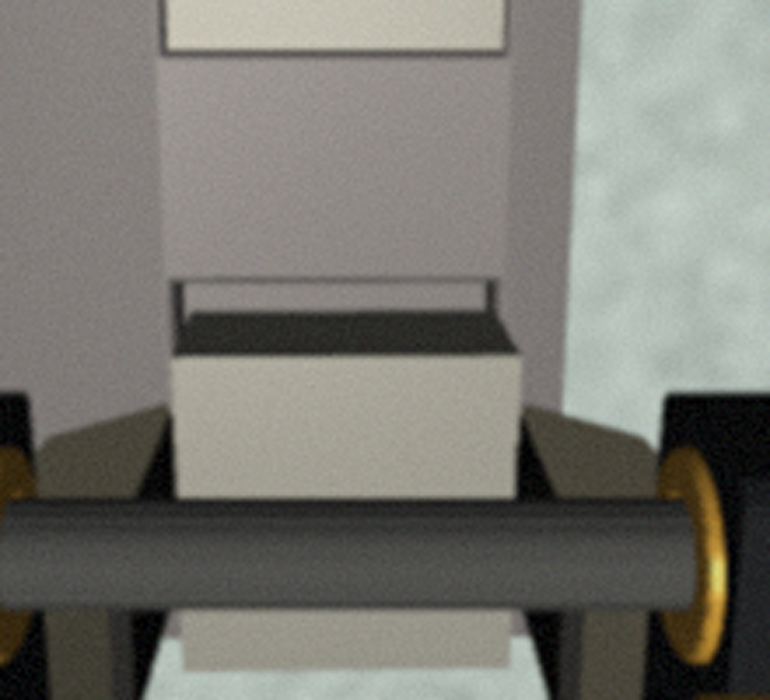

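```bash
python3 -m jog '[1,-0.3,-1.4,5,0,1,0,0,0,0,1,0,-0.1,5,0,1,0,0,5,0,1,0,0,0,0]'
python3 - <<'E'
from h import *
go(616,115.9,46,80.4)
c,I,D=snap('wrist','w27');save('w27c.png',I,(180,120,400,320),3.5)
E
```

```text
time: 39.6
tool_pos: [615.5, 115.9, 46.8]
tcp_rot: [3.132, 0.007, 1.404]
contact_force: [0.3, -0.1, -0.7]
grip_width: 44.7
pose [615.5 115.9  46.8] rot [179.47   0.39  80.44] q1,q6 [0.07 0.24] w 44.7 F [ 0.3 -0.1 -0.7] t 39.6
turn 0.04 rows 0.0 then shift x 0.1 y 0.5 z 0.8
```

View pics/w27c.png

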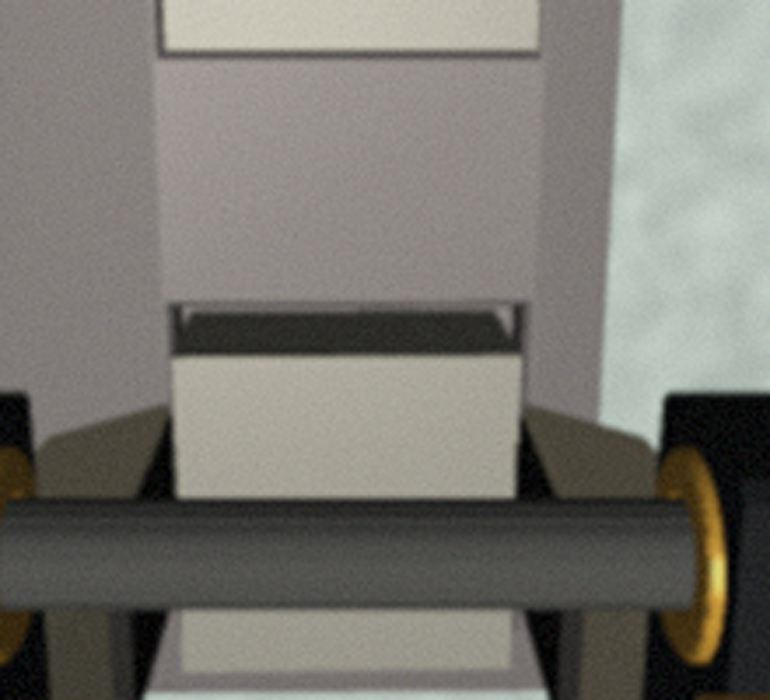

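```bash
python3 -m jog '[0.35,0,0,0,0,0.35,0,0,0,0,0.35,0,0,0,0,0.35,0,0,-2,0]'; python3 -m jog '[0.35,0,0,-25,0,0.35,0,0,-35,0,0.35,0,0,-35,0,0.35,0,0,-35,0,0.35,0,0,-20,0]';python3 - <<'E'
from h import *
c,I,D=snap('wrist','w28')
for o in caps(c,I,D,32,26,40): print(o)
c,I,D=snap('top','top28');save('top28g.png',I,(370,165,480,245),6)
go(500,-300,203,90)
E
```

```text
time: 40.05
tool_pos: [615.9, 115.9, 49.4]
tcp_rot: [3.132, 0.007, 1.404]
contact_force: [1.1, 0.3, 0.3]
grip_width: 59.6
time: 40.55
tool_pos: [612.8, 117.0, 202.0]
tcp_rot: [3.139, 0.008, 1.404]
contact_force: [0.3, -0.1, -0.5]
grip_width: 60.1
{'px': (281, 195), 'rect': [616.3, 114.3], 'size': [44.6, 44.8], 'ang': 80.4, 'cen': [616.4, 114.8], 'area': 1961, 'z': 31.0}
{'px': (189, 194), 'rect': [534.2, 129.2], 'size': [44.5, 45.5], 'ang': 80.4, 'cen': [534.2, 129.7], 'area': 1972, 'z': 31.0}
{'px': (282, 98), 'rect': [630.7, 196.4], 'size': [44.3, 44.8], 'ang': 80.4, 'cen': [630.8, 197.0], 'area': 1950, 'z': 30.8}
{'px': (183, 98), 'rect': [548.0, 210.4], 'size': [44.3, 45.5], 'ang': 80.4, 'cen': [548.1, 211.0], 'area': 1972, 'z': 30.9}
pose [613.6 117.1 202.6] rot [179.65   0.43  80.44] q1,q6 [0.07 0.24] w 60.0 F [-0.9  0.5  0.4] t 40.65
turn -9.56 rows 1.1 then shift x -417.1 y -113.6 z -0.4
```

View pics/top28g.png

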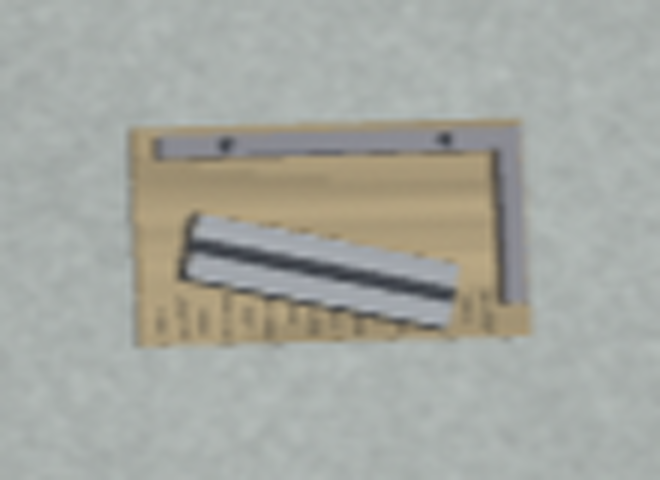

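```bash
python3 -m jog '[0,-25,0,0,-5,0,-45,0,0,-4.5,0,-48,0,0,0,0,-48,-10,0,0,0,-48,-10,0,0]'; python3 -m jog '[0,-48,-15,0,0,0,-48,-15,0,0,0,-48,-15,0,0,0,-48,-10,0,0,0,-45,-10,0,0]'
python3 - <<'E'
from h import *
go(515,-400,210,90)
E
```

```text
time: 41.15
tool_pos: [585.4, -95.8, 199.0]
tcp_rot: [3.141, 0.006, 1.588]
contact_force: [0.6, -0.2, 0.5]
grip_width: 91.0
time: 41.65
tool_pos: [520.3, -335.1, 193.5]
tcp_rot: [-3.134, 0.001, 1.588]
contact_force: [0.3, 0.2, -0.0]
grip_width: 91.6
pose [ 520.3 -335.1  193.5] rot [-1.7957e+02  3.0000e-02  9.1010e+01] q1,q6 [-0.69 -0.71] w 91.6 F [ 0.3  0.2 -0. ] t 41.65
turn 1.01 rows 0.1 then shift x -64.9 y -5.3 z -16.5
```

```bash
python3 -m jog '[0,-32,-3,-15,0,0,-32,-3,0,0,0,0,0,0,0,0,0,0,0,0]'
python3 - <<'E'
from h import *
go(515,-400,210,90)
c,I,D=snap('wrist','w29')
E
```

```text
time: 42.05
tool_pos: [509.9, -407.4, 202.0]
tcp_rot: [-3.127, -0.004, 1.579]
contact_force: [-0.5, 0.2, -0.2]
grip_width: 91.6
pose [ 509.9 -407.4  202. ] rot [-179.18   -0.25   90.48] q1,q6 [-0.79 -0.79] w 91.6 F [-0.5  0.2 -0.2] t 42.05
turn 0.48 rows 0.1 then shift x 7.4 y 5.1 z -8.0
```

View pics/w29.png

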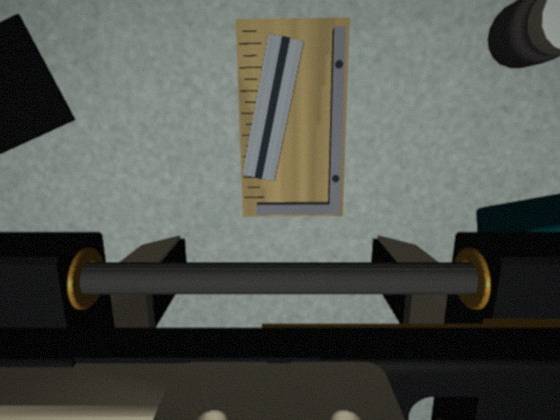

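```bash
cat >> h.py <<'E'
def gauge(c,I,D,draw=None):
    J=cv2.GaussianBlur(I,(3,3),0).astype(int);P=cloud(c,D)
    w=((J[:,:,0]-J[:,:,2]>25)&(J[:,:,1]-J[:,:,2]>8)).astype(np.uint8);w[240:]=0
    w=cv2.morphologyEx(w,cv2.MORPH_CLOSE,np.ones((3,3)));w=cv2.morphologyEx(w,cv2.MORPH_OPEN,np.ones((3,3)))
    cs=[k for k in cv2.findContours(w,0,2)[0] if cv2.contourArea(k)>60]
    al=np.vstack(cs);h=cv2.convexHull(al)
    g=cv2.minAreaRect(np.array([onz(c,*p[0],6)[:2] for p in h],np.float32))
    hm=np.zeros(w.shape,np.uint8);cv2.drawContours(hm,[h],-1,1,-1)
    r=((P[:,:,2]>22)&(P[:,:,2]<40)&(hm>0)).astype(np.uint8);r=cv2.morphologyEx(r,cv2.MORPH_OPEN,np.ones((3,3)))
    rc=max(cv2.findContours(r,0,2)[0],key=cv2.contourArea)
    rr=cv2.minAreaRect(np.array([onz(c,*p[0],30)[:2] for p in rc],np.float32))
    # steel fences: depth 12..22
    s=((P[:,:,2]>12)&(P[:,:,2]<22)&(hm>0)&(J[:,:,0]-J[:,:,2]<20)).astype(np.uint8)
    if draw:
        K=I.copy();cv2.drawContours(K,[h],-1,(255,0,0),1);cv2.drawContours(K,[rc],-1,(0,255,0),1);save(draw,K,(220,0,370,235),3.4)
    return g,rr,np.median(P[:,:,2][r>0])
E
python3 - <<'E'
from h import *
c,I,D=load('w29')
g,r,z=gauge(c,I,D,'w29g.png');print(g,r,z)
for b in (g,r): print(cv2.boxPoints(b).round(1).tolist())
E
```

```text
((519.96240234375, -344.1165466308594), (99.41881561279297, 179.15553283691406), 0.907945454120636) ((501.2894592285156, -333.3241271972656), (119.64682006835938, 29.717103958129883), 78.51533508300781) 28.872568371235253
[[468.79998779296875, -255.3000030517578], [471.70001220703125, -434.5], [571.0999755859375, -432.8999938964844], [568.2000122070312, -253.8000030517578]]
[[474.79998779296875, -389.0], [503.8999938964844, -394.8999938964844], [527.7999877929688, -277.70001220703125], [498.6000061035156, -271.70001220703125]]
```

View pics/w29g.png

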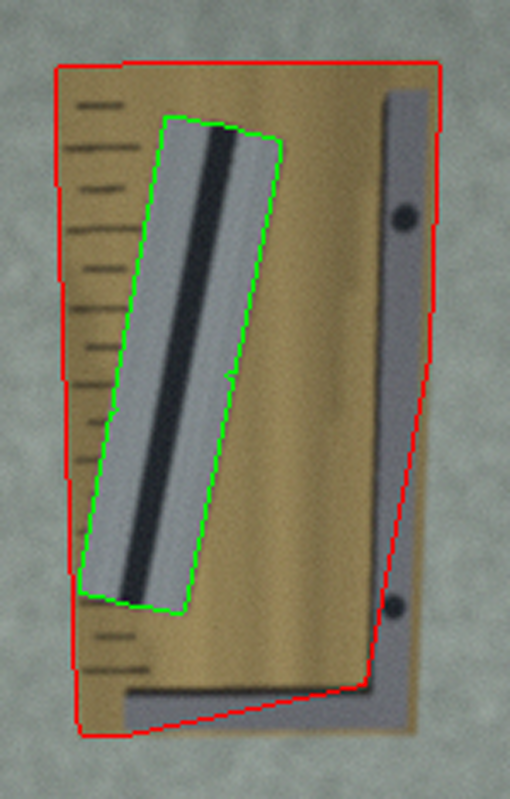

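```bash
python3 - <<'E'
from h import *
go(501.3,-333.3,60,78.5)
E
python3 -m jog '[0,30,0,0,6,0,35,-6,20,6,0,8,-3,30,0,0,0,0,30,0,0,0,0,20,0]'
python3 - <<'E'
from h import *
go(501.3,-333.3,60,78.5)
E
```

```text
pose [ 509.8 -407.1  201.8] rot [-179.13   -0.25   90.51] q1,q6 [-0.79 -0.79] w 91.7 F [-0.4 -0.3 -0.9] t 42.1
turn 12.01 rows 1.4 then shift x 70.6 y -23.0 z 141.8
time: 42.6
tool_pos: [505.6, -323.8, 100.5]
tcp_rot: [-3.129, -0.001, 1.368]
contact_force: [-0.8, -1.5, -0.2]
grip_width: 91.8
pose [ 505.6 -323.8  100.5] rot [-1.7929e+02 -3.0000e-02  7.8370e+01] q1,q6 [-0.69 -0.49] w 91.8 F [-0.8 -1.5 -0.2] t 42.6
turn -0.13 rows 0.0 then shift x -10.2 y -2.3 z 40.5
```

```bash
python3 -m jog '[0.4,-10,-2,20,0,0.4,0,0,10,0,0.4,0,0,0,0,0.4,0,0,0,0]'
python3 - <<'E'
from h import *
go(501.3,-333.3,46,78.5)
E
```

```text
time: 43.0
tool_pos: [500.8, -325.7, 66.4]
tcp_rot: [-3.123, -0.005, 1.374]
contact_force: [-0.5, 0.1, 0.3]
grip_width: 64.3
pose [ 500.8 -325.7   66.4] rot [-178.91   -0.3    78.74] q1,q6 [-0.7 -0.5] w 64.3 F [-0.5  0.1  0.3] t 43.0
turn 0.24 rows 0.0 then shift x -7.3 y 2.0 z 20.4
```

```bash
python3 -m jog '[0.4,-7.5,2,10,0.2,0.4,0,0,10,0,0.4,0,0,0,0,0.4,0,0,0,0]'
python3 - <<'E'
from h import *
go(501.3,-333.3,46,78.5)
E
```

```text
time: 43.4
tool_pos: [502.6, -334.3, 47.2]
tcp_rot: [-3.127, -0.003, 1.371]
contact_force: [0.5, 0.2, 0.1]
grip_width: 55.1
pose [ 502.6 -334.3   47.2] rot [-1.7915e+02 -1.7000e-01  7.8560e+01] q1,q6 [-0.71 -0.51] w 55.1 F [0.5 0.2 0.1] t 43.4
turn 0.06 rows 0.0 then shift x 0.7 y -1.4 z 1.2
```

```bash
python3 -m jog '[1,0.5,-1,1,0,1,0,0,0,0,1,0,0,0,0,1,0,0,0,0,1,0,0,0,0]'
python3 - <<'E'
from h import *
go(538,-356.5,46,90.9)
E
```

```text
time: 43.9
tool_pos: [501.6, -333.7, 46.8]
tcp_rot: [-3.127, -0.003, 1.371]
contact_force: [1.0, -0.5, -1.9]
grip_width: 29.4
pose [ 501.6 -333.7   46.8] rot [-1.7918e+02 -1.5000e-01  7.8540e+01] q1,q6 [-0.71 -0.51] w 29.4 F [ 1.  -0.5 -1.9] t 43.9
turn -12.36 rows 1.5 then shift x -23.4 y 36.0 z 0.8
```

```bash
python3 -m jog '[1,0,0,-1.5,-6,1,0,0,0,-6.3,1,-7,12,0,0,1,-8,12,0,0,1,0,0,0,0]'
python3 - <<'E'
from h import *
go(538,-356.5,46,90.9)
E
```

```text
time: 44.4
tool_pos: [525.3, -347.4, 46.7]
tcp_rot: [-3.125, -0.008, 1.595]
contact_force: [0.8, -2.3, 2.3]
grip_width: 29.7
pose [ 525.3 -347.4   46.7] rot [-179.06   -0.48   91.36] q1,q6 [-0.7  -0.72] w 29.7 F [ 0.8 -2.3  2.3] t 44.4
turn 0.46 rows 0.1 then shift x -9.3 y 12.6 z 0.7
```

```bash
python3 -m jog '[1,-4,6,0,0.4,1,-4,5,0,0,1,0,0,0,0]'
python3 - <<'E'
from h import *
go(540.2,-358.8,46,90.9)
E
```

```text
time: 44.7
tool_pos: [535.3, -354.1, 46.8]
tcp_rot: [-3.123, -0.01, 1.587]
contact_force: [1.2, -1.7, -0.5]
grip_width: 29.6
pose [ 535.3 -354.1   46.8] rot [-178.91   -0.59   90.95] q1,q6 [-0.7  -0.72] w 29.6 F [ 1.2 -1.7 -0.5] t 44.7
turn 0.05 rows 0.0 then shift x -4.7 y 4.8 z 0.8
```

```bash
python3 -m jog '[1,-3,3,0,0,1,-1,1,0,0,1,-1,1,0,0,1,0,0,0,0]'
python3 - <<'E'
from h import *
go(540.2,-358.8,46,90.9)
E
```

```text
time: 45.1
tool_pos: [539.7, -358.4, 46.8]
tcp_rot: [-3.121, -0.012, 1.588]
contact_force: [-0.7, -0.2, 1.3]
grip_width: 29.5
pose [ 539.7 -358.4   46.8] rot [-178.82   -0.69   90.96] q1,q6 [-0.7  -0.72] w 29.5 F [-0.7 -0.2  1.3] t 45.1
turn 0.06 rows 0.0 then shift x -0.4 y 0.5 z 0.8
```

```bash
python3 -m jog '[1,0,1.5,0,0,1,0,1.5,0,0]';python3 -m jog '[1,-1.5,0,0,0,1,-1.5,0,0,0]'
```

```text
time: 45.3
tool_pos: [540.4, -358.5, 46.8]
tcp_rot: [-3.116, -0.013, 1.588]
contact_force: [-9.1, 1.5, 6.8]
grip_width: 29.3
time: 45.5
tool_pos: [540.4, -359.3, 46.9]
tcp_rot: [-3.115, -0.017, 1.588]
contact_force: [-1.1, 9.5, 4.7]
grip_width: 29.7
```

```bash
python3 -m jog '[1,-1.5,2,0,0,1,-1.5,2,0,0]';python3 -m jog '[0.55,0,0,0,0,0.55,0,0,0,0,0.55,0,0,0,0,0.55,0,0,-15,0,0.55,0,0,-20,0]'; python3 -m jog '[0.55,-20,0,-35,0,0.55,-25,0,-35,0,0.55,-10,0,-35,0,0.55,0,0,0,0]'
python3 - <<'E'
from h import *
c,I,D=snap('wrist','w30')
g,r,z=gauge(c,I,D,'w30g.png');print(g,r,z)
go(515,-400,200,90)
E
```

```text
time: 45.7
tool_pos: [540.7, -359.4, 46.9]
tcp_rot: [-3.105, -0.024, 1.588]
contact_force: [-10.6, 5.8, 10.1]
grip_width: 29.4
time: 46.2
tool_pos: [541.7, -360.2, 80.3]
tcp_rot: [-3.103, -0.026, 1.588]
contact_force: [-0.2, -0.0, -0.1]
grip_width: 41.2
time: 46.6
tool_pos: [548.6, -420.4, 195.0]
tcp_rot: [-3.11, -0.019, 1.589]
contact_force: [1.2, 0.1, 0.9]
grip_width: 40.9
((520.1159057617188, -344.32232666015625), (99.73916625976562, 179.54454040527344), 0.973662793636322) ((540.3698120117188, -358.47235107421875), (29.729108810424805, 118.61322784423828), 1.0908777713775635) 28.909469126841202
pose [ 547.8 -419.3  192.3] rot [-178.02   -1.27   91.08] q1,q6 [-0.76 -0.78] w 41.8 F [ 0.5 -0.2  0.5] t 46.65
turn 1.08 rows 0.1 then shift x 19.3 y -32.8 z -7.7
```

View pics/w30g.png

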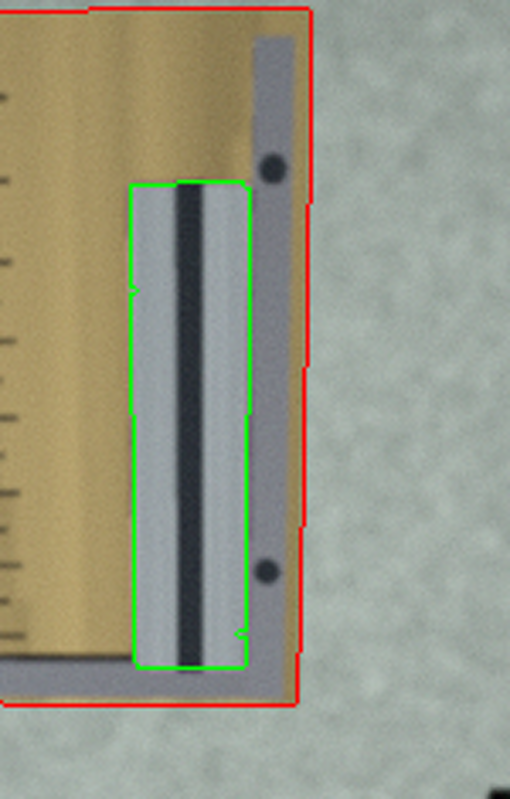

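```bash
python3 - <<'E'
from h import *
go(498,-359,39,91)
E
python3 -m jog '[1,20,-20,0,0,1,30,-24,20,0,1,10,-7,30,0,1,0,0,30,0,1,0,0,30,0]'
python3 - <<'E'
from h import *
go(498,-359,39,91)
E
```

```text
pose [ 547.8 -419.3  192.3] rot [-178.02   -1.27   91.08] q1,q6 [-0.76 -0.78] w 41.8 F [ 0.5 -0.2  0.5] t 46.65
turn 0.08 rows 0.0 then shift x 61.1 y -48.8 z 153.3
time: 47.15
tool_pos: [490.4, -354.4, 84.6]
tcp_rot: [-3.112, -0.019, 1.59]
contact_force: [0.2, -0.5, 0.4]
grip_width: 5.8
pose [ 490.4 -354.4   84.6] rot [-178.28   -1.08   91.12] q1,q6 [-0.75 -0.76] w 5.8 F [ 0.2 -0.5  0.4] t 47.15
turn 0.12 rows 0.0 then shift x -4.8 y 7.5 z 45.6
```

```bash
python3 -m jog '[1,-4,5,20,0,1,0,0,15,0,1,0,0,8,0,1,0,0,0,0]'
python3 - <<'E'
from h import *
go(498,-359,39,91)
E
```

```text
time: 47.55
tool_pos: [490.1, -351.7, 33.1]
tcp_rot: [-3.101, -0.029, 1.592]
contact_force: [-0.1, -0.1, 0.9]
grip_width: 0.3
pose [ 490.1 -351.7   33.1] rot [-177.7    -1.66   91.19] q1,q6 [-0.75 -0.76] w 0.3 F [-0.1 -0.1  0.9] t 47.55
turn 0.19 rows 0.0 then shift x -7.4 y 7.7 z -5.9
```

```bash
python3 -m jog '[1,-7,5,-6,0,1,0,2,0,0,1,0,2,0,0,1,0,2,0,0]'; python3 -m jog '[1,0,2,0,0,1,0,2,0,0]'
```

```text
time: 47.95
tool_pos: [503.6, -360.1, 41.8]
tcp_rot: [-3.105, -0.026, 1.592]
contact_force: [0.2, 0.1, -0.3]
grip_width: 0.5
time: 48.15
tool_pos: [508.3, -360.3, 42.5]
tcp_rot: [-3.106, -0.025, 1.592]
contact_force: [-1.5, -0.3, -0.1]
grip_width: 0.2
```

```bash
python3 -m jog '[1,0,2,0,0,1,0,2,0,0]'; python3 -m jog '[1,0,2,0,0,1,0,2,0,0]'
```

```text
time: 48.35
tool_pos: [509.0, -360.2, 42.3]
tcp_rot: [-3.098, -0.026, 1.593]
contact_force: [-10.5, -1.9, 6.9]
grip_width: 0.4
time: 48.55
tool_pos: [509.0, -360.3, 42.5]
tcp_rot: [-3.089, -0.029, 1.592]
contact_force: [-8.1, -0.4, 4.9]
grip_width: -0.0
```

```bash
python3 -m jog '[1,0,-8,0,0,1,0,0,-25,0,1,0,0,-25,0,1,0,0,0,0]'
python3 - <<'E'
from h import *
go(534,-275,80,91)
E
```

```text
time: 48.95
tool_pos: [502.1, -361.4, 93.0]
tcp_rot: [-3.088, -0.031, 1.592]
contact_force: [-0.6, 0.2, 1.2]
grip_width: 0.2
pose [ 502.1 -361.4   93. ] rot [-176.91   -1.75   91.21] q1,q6 [-0.74 -0.75] w 0.2 F [-0.6  0.2  1.2] t 48.95
turn 0.21 rows 0.0 then shift x 85.9 y 33.4 z 13.0
```

```bash
python3 -m jog '[1,30,8,0,0,1,40,15,0,0,1,16,9,0,0,1,0,0,0,0]'
python3 - <<'E'
from h import *
go(534,-277,41,91)
E
```

```text
time: 49.35
tool_pos: [531.5, -272.8, 91.3]
tcp_rot: [-3.088, -0.031, 1.589]
contact_force: [0.0, -0.2, 0.1]
grip_width: 0.6
pose [ 531.5 -272.8   91.3] rot [-176.94   -1.77   91.03] q1,q6 [-0.6  -0.62] w 0.6 F [ 0.  -0.2  0.1] t 49.35
turn 0.03 rows 0.0 then shift x -4.2 y 2.4 z 50.3
```

```bash
python3 -m jog '[1,0,2,20,0,1,0,1,20,0,1,0,0,8,0,1,0,0,0,0]'
python3 - <<'E'
from h import *
go(534,-280,41,91)
E
```

```text
time: 49.75
tool_pos: [530.5, -272.7, 39.9]
tcp_rot: [-3.088, -0.031, 1.59]
contact_force: [-0.5, 0.1, -0.1]
grip_width: 0.2
pose [ 530.5 -272.7   39.9] rot [-176.91   -1.76   91.08] q1,q6 [-0.6  -0.62] w 0.2 F [-0.5  0.1 -0.1] t 49.75
turn 0.08 rows 0.0 then shift x -7.4 y 3.4 z -1.1
```

```bash
python3 -m jog '[1,-6,3,0,0,1,-4,1,0,0,1,-3,0,0,0,1,-2,0,0,0]'; python3 -m jog '[1,-2,0,0,0,1,-2,0,0,0]';python3 -m jog '[1,-2,0,0,0,1,-2,0,0,0]'
```

```text
time: 50.15
tool_pos: [534.9, -288.0, 40.5]
tcp_rot: [-3.088, -0.035, 1.587]
contact_force: [1.1, 14.8, 0.8]
grip_width: 0.6
time: 50.35
tool_pos: [534.8, -288.0, 40.5]
tcp_rot: [-3.086, -0.043, 1.587]
contact_force: [1.5, 8.1, 0.0]
grip_width: 0.4
time: 50.55
tool_pos: [534.8, -288.1, 40.6]
tcp_rot: [-3.085, -0.05, 1.587]
contact_force: [0.6, 8.0, -0.0]
grip_width: 0.3
```

```bash
python3 -m jog '[1,6,-1,0,0,1,0,0,-25,0,1,0,0,-35,0,0.6,-20,0,-35,0,0.3,-30,0,-35,0]'; python3 -m jog '[0.3,-45,0,-20,0,0.3,-45,0,0,0,0.3,0,0,0,0]'
python3 - <<'E'
from h import *
c,I,D=snap('wrist','w31')
g,r,z=gauge(c,I,D,'w31g.png');print(g,r,z)
go(515,-400,200,90)
E
```

```text
time: 51.05
tool_pos: [540.5, -334.6, 168.8]
tcp_rot: [-3.077, -0.056, 1.591]
contact_force: [1.0, -0.5, -0.6]
grip_width: 12.0
time: 51.35
tool_pos: [544.9, -433.5, 193.8]
tcp_rot: [-3.088, -0.043, 1.59]
contact_force: [-1.1, -0.0, -0.2]
grip_width: 36.0
((520.197509765625, -346.8168029785156), (99.72901153564453, 174.7079315185547), 0.947460412979126) ((540.3369750976562, -358.6880187988281), (29.724149703979492, 119.7173080444336), 1.1826448440551758) 28.88037304437724
pose [ 545.6 -431.1  194.5] rot [-176.95   -2.52   91.19] q1,q6 [-0.78 -0.8 ] w 39.6 F [-0.2 -0.1  1.4] t 51.4
turn 1.19 rows 0.1 then shift x 31.1 y -30.6 z -5.5
```

View pics/w31g.png

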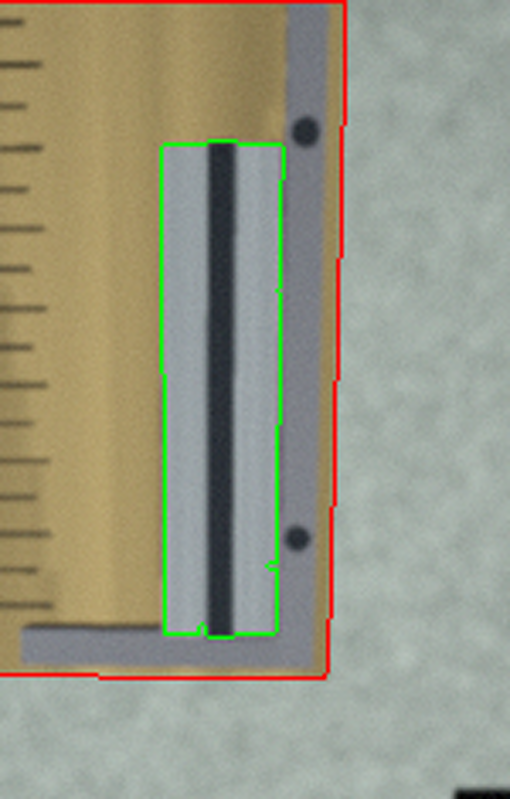

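```bash
python3 -m jog '[0,25,-5,-20,0,0,47,-7,-20,0,0,47,-7,-15,0,0,47,-7,0,0,0,47,-7,0,0]'; python3 -m jog '[0,47,-7,0,0,0,47,-7,0,0,0,47,-7,0,0,0,47,-7,0,0,0,47,-7,0,0]'; python3 -m jog '[0,47,-7,0,0,0,47,-7,0,0,0,47,-7,0,0,0,0,0,0,0]'
python3 - <<'E'
from h import *
go(430,270,250,90)
E
```

```text
time: 51.9
tool_pos: [508.7, -216.2, 260.4]
tcp_rot: [-3.088, -0.046, 1.585]
contact_force: [-0.2, 0.4, -0.1]
grip_width: 79.9
time: 52.4
tool_pos: [463.9, 29.3, 275.3]
tcp_rot: [-3.091, -0.047, 1.589]
contact_force: [1.2, 0.8, -0.4]
grip_width: 92.0
time: 52.8
tool_pos: [432.4, 181.2, 285.0]
tcp_rot: [-3.094, -0.05, 1.599]
contact_force: [1.7, -0.1, 0.1]
grip_width: 91.7
pose [432.4 181.2 285. ] rot [-177.28   -2.84   91.6 ] q1,q6 [0.2  0.15] w 91.7 F [ 1.7 -0.1  0.1] t 52.8
turn 1.6 rows 0.2 then shift x 88.8 y -2.4 z 35.0
```

```bash
cat >> h.py <<'E'
def go(x,y,z=None,yaw=None,tip=False):
    """tool-axes shift (full rotation) from present pose to world target, after a turn about tool z; tip: target is for the point 25 mm ahead"""
    o=get_obs();p=o['tool_pos'].copy();R=Ro.from_euler('xyz',o['tcp_rot']).as_matrix()
    a=0 if yaw is None else (np.degrees(o['tcp_rot'][2])-yaw+180)%360-180
    R2=R@Ro.from_euler('z',a,degrees=True).as_matrix()
    if tip: p=p+25*R[:,2]
    d=R2.T@(np.array([x,y,p[2] if z is None else z])-p)
    print('pose',o['tool_pos'].round(1),'yaw',np.degrees(o['tcp_rot'][2]).round(2),'lean',np.degrees(R[:2,2]).round(2),'q1,q6',o['joint_positions'][[0,5]].round(2),'w',round(o['grip_width'],1),'F',o['contact_force'].round(1),'t',round(o['time'],2))
    print('turn',round(a,2),'then shift',d.round(1))
E
python3 - <<'E'
from h import *
go(564.5,58,80,80.4)
print(get_obs()['joint_positions'])
E
```

```text
pose [432.4 181.2 285. ] yaw 91.6 lean [-2.8   2.76] q1,q6 [0.2  0.15] w 91.7 F [ 1.7 -0.1  0.1] t 52.8
turn 11.2 then shift [-107.5  161.8  192.1]
[0.19708293 0.22789804 1.59195208 0.05813915 1.36062857 0.15466819]
```

```bash
python3 -m jog '[1,-25,25,20,5.6,1,-40,40,30,5.6,1,-40,40,30,0,1,-10,40,35,0,1,0,15,30,0]'; python3 -m jog '[1,0,0,30,0,1,0,0,0,0]'
python3 - <<'E'
from h import *
go(564.5,58,60,80.4)
E
```

```text
time: 53.3
tool_pos: [561.1, 73.5, 144.6]
tcp_rot: [-3.1, -0.043, 1.41]
contact_force: [-0.8, 0.6, -0.6]
grip_width: 56.8
time: 53.5
tool_pos: [558.3, 73.3, 109.5]
tcp_rot: [-3.093, -0.041, 1.407]
contact_force: [-1.1, 0.1, 0.7]
grip_width: 40.5
pose [558.3  73.3 109.5] yaw 80.64 lean [-2.36  2.78] q1,q6 [-0.03  0.1 ] w 40.5 F [-1.1  0.1  0.7] t 53.5
turn 0.24 then shift [-16.   11.1  48.4]
```

```bash
python3 -m jog '[1,-17,8,5,0,1,0,3,20,0,1,0,0,20,0,1,0,0,0,0]'
python3 - <<'E'
from h import *
go(564.5,60,36,80.4)
E
```

```text
time: 53.9
tool_pos: [565.0, 56.5, 68.4]
tcp_rot: [-3.099, -0.042, 1.41]
contact_force: [-0.3, -0.8, 0.0]
grip_width: 8.9
pose [565.   56.5  68.4] yaw 80.76 lean [-2.05  2.75] q1,q6 [-0.06  0.07] w 8.9 F [-0.3 -0.8  0. ] t 53.9
turn 0.36 then shift [ 2.   0.3 32.5]
```

```bash
python3 -m jog '[1,0,0,16,0,1,0,0,16,0,1,5,0,0,0,1,5,0,0,0,1,3,0,0,0]'; python3 -m jog '[1,3,0,0,0,1,3,0,0,0,1,3,0,0,0,1,3,0,0,0]'
python3 - <<'E'
from h import *
go(564.5,60,36,80.4)
E
```

```text
time: 54.4
tool_pos: [569.6, 72.2, 47.0]
tcp_rot: [-3.111, -0.043, 1.412]
contact_force: [-0.6, 0.2, 0.5]
grip_width: 0.5
time: 54.8
tool_pos: [573.1, 85.6, 50.6]
tcp_rot: [-3.115, -0.044, 1.413]
contact_force: [0.3, 0.1, -0.6]
grip_width: 0.3
pose [573.1  85.6  50.6] yaw 80.95 lean [-1.09  2.72] q1,q6 [-0.01  0.11] w 0.3 F [ 0.3  0.1 -0.6] t 54.8
turn 0.55 then shift [-27.3  -3.8  13.6]
```

```bash
python3 -m jog '[1,-14,0,0,0,1,-12,0,5,0,1,0,0,7,0,1,0,0,3,0,1,0,0,0,0]'
python3 - <<'E'
from h import *
go(566,68,36,80.4)
E
```

```text
time: 55.3
tool_pos: [567.8, 58.0, 32.4]
tcp_rot: [-3.114, -0.044, 1.412]
contact_force: [-0.6, 0.8, -0.1]
grip_width: 0.7
pose [567.8  58.   32.4] yaw 80.89 lean [-1.18  2.72] q1,q6 [-0.06  0.06] w 0.7 F [-0.6  0.8 -0.1] t 55.3
turn 0.49 then shift [ 9.7 -3.5 -3. ]
```

```bash
python3 -m jog '[1,5,0,0.5,0,1,5,0,0.5,0,1,3,0,0.5,0,1,3,0,0.5,0]'
python3 - <<'E'
from h import *
go(567.7,76.8,34,80.4)
E
```

```text
time: 55.7
tool_pos: [570.5, 74.7, 31.0]
tcp_rot: [-3.114, -0.042, 1.413]
contact_force: [-4.8, -20.6, 7.3]
grip_width: 0.5
pose [570.5  74.7  31. ] yaw 80.94 lean [-1.21  2.63] q1,q6 [-0.03  0.09] w 0.5 F [ -4.8 -20.6   7.3] t 55.7
turn 0.54 then shift [ 1.8 -3.2 -2.8]
```

Contact with the fixed tray's side; lean slowly corrects. Keep pressing gently.

```bash
python3 -m jog '[1,3,0,0,0,1,3,0,0,0,1,3,0,0,0,1,3,0,0,0,1,3,0,0,0]'
python3 - <<'E'
from h import *
go(567.7,76.8,34,80.4)
E
```

```text
time: 56.2
tool_pos: [570.7, 75.0, 31.4]
tcp_rot: [-3.11, -0.016, 1.42]
contact_force: [-2.6, -16.1, 1.7]
grip_width: 0.4
pose [570.7  75.   31.4] yaw 81.34 lean [-1.63  1.2 ] q1,q6 [-0.01  0.12] w 0.4 F [ -2.6 -16.1   1.7] t 56.2
turn 0.94 then shift [ 1.3 -3.3 -2.5]
```

```bash
python3 -m jog '[1,3,0,0,0,1,3,0,0,0,1,3,0,0,0,1,3,0,0,0]'
python3 - <<'E'
from h import *
go(567.7,76.8,34,80.4)
E
```

```text
time: 56.6
tool_pos: [570.8, 75.3, 31.6]
tcp_rot: [-3.107, 0.003, 1.423]
contact_force: [-2.1, -15.1, 2.0]
grip_width: -0.0
pose [570.8  75.3  31.6] yaw 81.52 lean [-1.98  0.14] q1,q6 [-0.    0.14] w -0.0 F [ -2.1 -15.1   2. ] t 56.6
turn 1.12 then shift [ 0.9 -3.3 -2.3]
```

```bash
python3 -m jog '[1,-8,0,0,0,1,0,0,-25,0,1,0,0,-25,0,1,25,30,0,0,1,30,40,0,0]'
python3 - <<'E'
from h import *
go(687,166,80,80.4)
E
```

```text
time: 57.1
tool_pos: [646.0, 109.5, 81.0]
tcp_rot: [-3.101, 0.004, 1.42]
contact_force: [0.4, -1.0, -0.6]
grip_width: 0.5
pose [646.  109.5  81. ] yaw 81.34 lean [-2.32  0.13] q1,q6 [0.05 0.2 ] w 0.5 F [ 0.4 -1.  -0.6] t 57.1
turn 0.94 then shift [62.6 31.  -0.5]
```

```bash
python3 -m jog '[1,30,18,0,0.9,1,32,16,0,0,1,0,0,0,0,1,0,0,0,0]'
python3 - <<'E'
from h import *
go(687,166,33,80.4)
E
```

```text
time: 57.5
tool_pos: [694.7, 171.1, 79.4]
tcp_rot: [-3.106, 0.001, 1.406]
contact_force: [1.0, 0.2, -0.9]
grip_width: 0.5
pose [694.7 171.1  79.4] yaw 80.58 lean [-2.    0.25] q1,q6 [0.13 0.29] w 0.5 F [ 1.   0.2 -0.9] t 57.5
turn 0.18 then shift [-6.2 -5.1 46.7]
```

```bash
python3 -m jog '[1,0,0,20,0,1,0,0,15,0,1,0,0,10,0,1,0,0,0,0]'
python3 - <<'E'
from h import *
go(682,170,33,80.4)
E
```

```text
time: 57.9
tool_pos: [691.4, 169.3, 33.2]
tcp_rot: [-3.105, 0.002, 1.405]
contact_force: [-0.0, 0.9, -0.6]
grip_width: 0.3
pose [691.4 169.3  33.2] yaw 80.52 lean [-2.07  0.25] q1,q6 [0.13 0.29] w 0.3 F [-0.   0.9 -0.6] t 57.9
turn 0.12 then shift [-0.9 -9.3  0.6]
```

```bash
python3 -m jog '[1,0,-5,0,0,1,0,-4,0,0,1,0,-3,0,0,1,0,-3,0,0,1,0,-3,0,0]'
python3 - <<'E'
from h import *
go(682,170,33,80.4)
E
```

```text
time: 58.4
tool_pos: [673.2, 171.7, 36.4]
tcp_rot: [-3.108, 0.001, 1.404]
contact_force: [0.3, -0.7, 0.5]
grip_width: 0.6
pose [673.2 171.7  36.4] yaw 80.46 lean [-1.88  0.27] q1,q6 [0.14 0.3 ] w 0.6 F [ 0.3 -0.7  0.5] t 58.4
turn 0.06 then shift [-0.2  9.   3.1]
```

```bash
python3 -m jog '[1,0,-3,1,0,1,0,-3,1,0,1,0,-3,0,0,1,0,-3,0,0]'
python3 - <<'E'
from h import *
go(682,170,33,80.4)
E
```

```text
time: 58.8
tool_pos: [669.2, 172.7, 39.7]
tcp_rot: [-3.131, -0.003, 1.404]
contact_force: [5.2, -0.8, 0.9]
grip_width: 0.6
pose [669.2 172.7  39.7] yaw 80.44 lean [-0.54  0.27] q1,q6 [0.14 0.3 ] w 0.6 F [ 5.2 -0.8  0.9] t 58.8
turn 0.04 then shift [-0.5 13.2  6.5]
```

```bash
python3 -m jog '[1,0,-2,2,0,1,0,-2,1,0]'
python3 - <<'E'
from h import *
go(450,230,200,90)
E
```

```text
time: 59.0
tool_pos: [668.8, 172.8, 39.9]
tcp_rot: [3.141, -0.005, 1.404]
contact_force: [5.3, -1.9, 0.7]
grip_width: 0.5
pose [668.8 172.8  39.9] yaw 80.43 lean [0.07 0.27] q1,q6 [0.14 0.3 ] w 0.5 F [ 5.3 -1.9  0.7] t 59.0
turn -9.57 then shift [  57.9 -218.6 -160.1]
```

```bash
python3 -m jog '[1,0,8,0,0,1,0,0,-35,0,1,0,0,-40,0,1,0,0,-40,0,1,0,0,-40,0]'; python3 -m jog '[0.5,0,-25,-20,-5,0,10,-45,-10,-5,0,15,-45,0,0,0,15,-45,0,0,0,15,-45,0,0]'; python3 -m jog '[0,10,-35,0,0,0,0,0,0,0,0,0,0,0,0]'
python3 - <<'E'
from h import *
go(430,250,250,90)
snap('wrist','w32')
E
```

```text
time: 59.5
tool_pos: [672.2, 170.6, 189.6]
tcp_rot: [-3.118, 0.001, 1.404]
contact_force: [0.8, 0.4, -0.1]
grip_width: 0.3
time: 60.0
tool_pos: [468.1, 231.2, 229.4]
tcp_rot: [-3.125, -0.006, 1.58]
contact_force: [-0.6, 0.7, 0.5]
grip_width: 35.8
time: 60.3
tool_pos: [425.4, 242.8, 230.5]
tcp_rot: [-3.12, -0.006, 1.585]
contact_force: [-0.1, -0.2, 0.5]
grip_width: 59.7
pose [425.4 242.8 230.5] yaw 90.82 lean [-1.25  0.31] q1,q6 [0.35 0.34] w 59.7 F [-0.1 -0.2  0.5] t 60.3
turn 0.82 then shift [  7.3   4.1 -19.6]
```

View pics/w32.png

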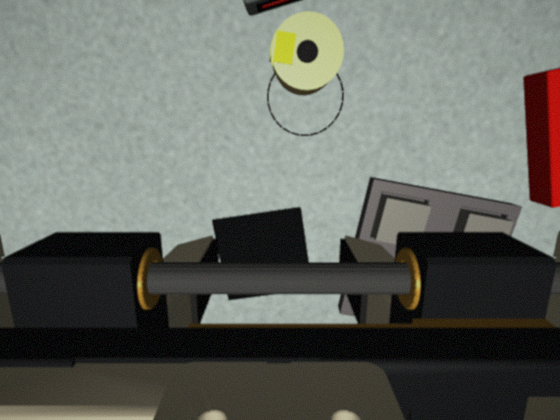

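```bash
python3 -m jog '[0,30,0,0,0,0,30,0,0,0,0,0,0,0,0,0,0,0,0,0]'
python3 - <<'E'
from h import *
go(430,250,250,90)
snap('wrist','w33')
E
```

```text
time: 60.75
tool_pos: [429.7, 302.9, 229.4]
tcp_rot: [-3.118, -0.004, 1.579]
contact_force: [-0.5, -0.4, 1.0]
grip_width: 91.0
pose [429.7 302.9 229.4] yaw 90.49 lean [-1.34  0.24] q1,q6 [0.46 0.45] w 91.0 F [-0.5 -0.4  1. ] t 60.75
turn 0.49 then shift [-52.9  -0.2 -20.8]
```

View pics/w33.png

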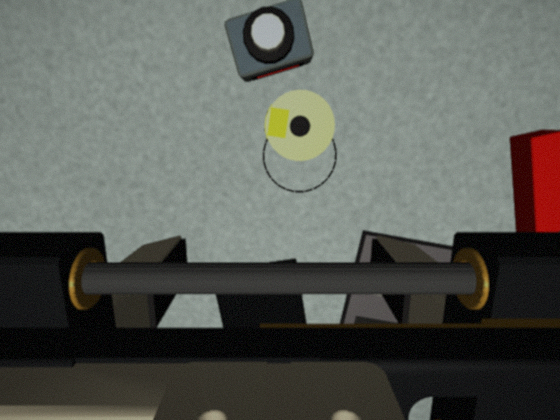

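```bash
cat >> h.py <<'E'
def circ(P):
    P=np.asarray(P,float);A=np.c_[2*P,np.ones(len(P))];s=np.linalg.lstsq(A,(P**2).sum(1),rcond=None)[0];return s[:2],np.sqrt(s[2]+s[0]**2+s[1]**2)
def disc(c,m,z):
    cn=max(cv2.findContours(m.astype(np.uint8),0,2)[0],key=cv2.contourArea);h=cv2.convexHull(cn)
    pts=np.array([onz(c,*p[0],z)[:2] for p in cn]);ce,r=circ(pts)
    M=cv2.moments(cn);return ce,r,(M['m10']/M['m00'],M['m01']/M['m00']),cn
def scan(c,I,D,zc=60,rmax=330,draw=None):
    J=cv2.GaussianBlur(I,(3,3),0).astype(int);P=cloud(c,D);H=cv2.cvtColor(I,cv2.COLOR_RGB2HSV)
    out={}
    ok=np.zeros(I.shape[:2],bool);ok[:rmax]=1
    # cartridge top: warm pale pixels with height near zc
    top=(J[:,:,0]-J[:,:,2]>25)&(J.sum(2)>380)&(np.abs(P[:,:,2]-zc)<8)&ok
    top=cv2.morphologyEx(top.astype(np.uint8),cv2.MORPH_CLOSE,np.ones((9,9)))
    ce,r,px,cn=disc(c,top,zc);out['cart']=(ce.round(1),round(r,1),np.round(px,1))
    st=(J[:,:,0]-J[:,:,2]>90)&(top>0)
    st=cv2.morphologyEx(st.astype(np.uint8),cv2.MORPH_OPEN,np.ones((3,3)))
    sc=max(cv2.findContours(st,0,2)[0],key=cv2.contourArea);pts=np.array([onz(c,*p[0],zc)[:2] for p in sc],np.float32)
    rr=cv2.minAreaRect(pts);d=np.array(rr[0])-ce;out['sticker']=(np.round(rr[0],1),'ang %.1f'%np.degrees(np.arctan2(d[1],d[0])),'rad %.1f'%np.linalg.norm(d),np.round(rr[1],1),'rect %.1f'%rr[2])
    K=I.copy();cv2.drawContours(K,[cn,sc],-1,(255,0,0),1)
    # button
    try:
        b=(J.min(2)>140)&(np.abs(J[:,:,0]-J[:,:,2])<25)&(np.abs(P[:,:,2]-61)<9)&ok
        b=cv2.morphologyEx(b.astype(np.uint8),cv2.MORPH_OPEN,np.ones((5,5)))
        ce2,r2,px2,cn2=disc(c,b,62);out['button']=(ce2.round(1),round(r2,1),np.round(px2,1));cv2.drawContours(K,[cn2],-1,(0,0,255),1)
    except Exception as e: out['button']=None
    # ring
    g=cv2.cvtColor(I,cv2.COLOR_RGB2GRAY);bh=cv2.morphologyEx(g,cv2.MORPH_BLACKHAT,np.ones((7,7)))
    rg=(bh>35)&(np.abs(P[:,:,2])<6)&ok
    v,u=np.where(rg);W=np.array([onz(c,a,b,0)[:2] for a,b in zip(u,v)])
    best=None;rng=np.random.default_rng(0)
    for _ in range(400):
        k=W[rng.choice(len(W),3,replace=False)]
        try: q,rad=circ(k)
        except Exception: continue
        if 34<rad<41:
            inl=np.abs(np.linalg.norm(W-q,axis=1)-rad)<1.5
            if best is None or inl.sum()>best.sum(): best=inl
    q,rad=circ(W[best]);out['ring']=(q.round(1),round(rad,1),int(best.sum()))
    for a,b in zip(u[best],v[best]): K[b,a]=(0,255,0)
    if draw: save(draw,K)
    return out
E
python3 - <<'E'
from h import *
for n in ('w32','w33'):
    c,I,D=load(n);o=scan(c,I,D,draw=n+'s.png')
    print(n);[print(' ',k,v) for k,v in o.items()]
E
```

```text
w32
  cart (array([443.9, 364.2]), np.float64(29.5), array([306.8,  50.2]))
  sticker (array([425.3, 367.1]), 'ang 171.3', 'rad 18.8', array([23.7, 15.9]), 'rect 81.9')
  button None
  ring (array([446.5, 332.9]), np.float64(38.0), 411)
w33
  cart (array([444. , 364.5]), np.float64(29.3), array([299.4, 125. ]))
  sticker (array([425.4, 367.2]), 'ang 171.8', 'rad 18.8', array([23.2, 15.2]), 'rect 81.7')
  button (array([416.5, 438.4]), np.float64(12.1), array([267.3,  30.9]))
  ring (array([446.5, 333.3]), np.float64(38.1), 350)
```

View pics/w33s.png

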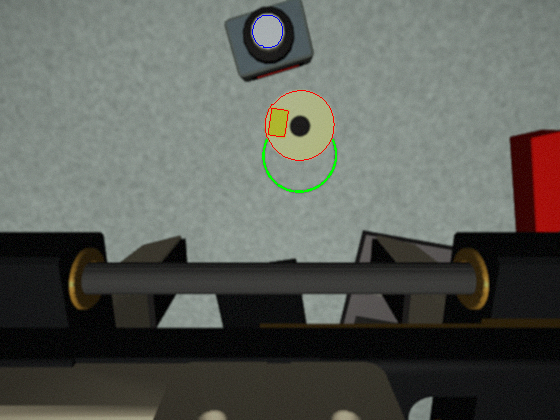

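```bash
python3 - <<'E'
from h import *
c1,_,_=load('w32');c2,_,_=load('w33');print(tri(c1,(306.8,50.2),c2,(299.4,125.)))
go(444,364.4,120,105.9)
E
python3 -m jog '[0,10,4,0,-7.7,0,25,10,20,-7.7,0,20,6,30,0,0,0,0,30,0,0,0,0,10,0]'
python3 - <<'E'
from h import *
go(444,364.4,110,105.9)
E
```

```text
(array([444.02336177, 365.09082328,  59.21874331]), np.float64(0.02711131418015449))
pose [429.7 302.8 229.4] yaw 90.47 lean [-1.34  0.26] q1,q6 [0.46 0.45] w 91.4 F [ 0.3  0.9 -0. ] t 60.8
turn -15.43 then shift [ 54.1  32.9 109.3]
time: 61.3
tool_pos: [443.7, 357.6, 138.3]
tcp_rot: [-3.125, -0.011, 1.851]
contact_force: [-1.0, 0.1, 1.3]
grip_width: 91.4
pose [443.7 357.6 138.3] yaw 106.07 lean [-1.09  0.33] q1,q6 [0.54 0.25] w 91.4 F [-1.   0.1  1.3] t 61.3
turn 0.17 then shift [ 6.1  2.6 28.4]
```

```bash
python3 -m jog '[0,5,2,20,0.2,0,1,0,20,0,0,0,0,20,0,0,0,0,0,0]'
python3 - <<'E'
from h import *
go(443.5,364.4,46,105.9)
E
```

```text
time: 61.7
tool_pos: [445.4, 360.9, 77.1]
tcp_rot: [-3.124, -0.01, 1.842]
contact_force: [-0.2, 0.1, -0.4]
grip_width: 91.9
pose [445.4 360.9  77.1] yaw 105.56 lean [-1.13  0.27] q1,q6 [0.54 0.26] w 91.9 F [-0.2  0.1 -0.4] t 61.7
turn -0.34 then shift [ 3.6 -0.3 31.2]
```

```bash
python3 -m jog '[0,3.5,0,15,-0.3,0,0,0,14,0,0,0,0,0,0,0,0,0,0,0]'
python3 - <<'E'
from h import *
go(443.5,364.4,46,105.9)
E
```

```text
time: 62.1
tool_pos: [446.4, 364.3, 49.1]
tcp_rot: [-3.128, -0.011, 1.846]
contact_force: [-0.2, 0.0, -0.4]
grip_width: 91.8
pose [446.4 364.3  49.1] yaw 105.75 lean [-0.9  0.4] q1,q6 [0.54 0.26] w 91.8 F [-0.2  0.  -0.4] t 62.1
turn -0.15 then shift [ 0.9 -2.7  3.2]
```

Run:
```python
from h import *
ct,It,Dt=load('top0');print(onz(ct,169,226,60))
c,I,D=snap('top','top34');save('top34g.png',I,(370,165,480,245),6)
c,I,D=load('top34');
try:
    g,r,z=gauge(c,I[:, :],D);print(g,r,z)
except Exception as e: print(e)
```

```text
[460.86653403 344.72045495  60.        ]
((517.947509765625, -340.75103759765625), (96.41511535644531, 177.11630249023438), 1.079344391822815) ((537.01123046875, -337.5918884277344), (84.15404510498047, 27.068098068237305), 89.57638549804688) 29.795429040017645
```

View pics/top34g.png

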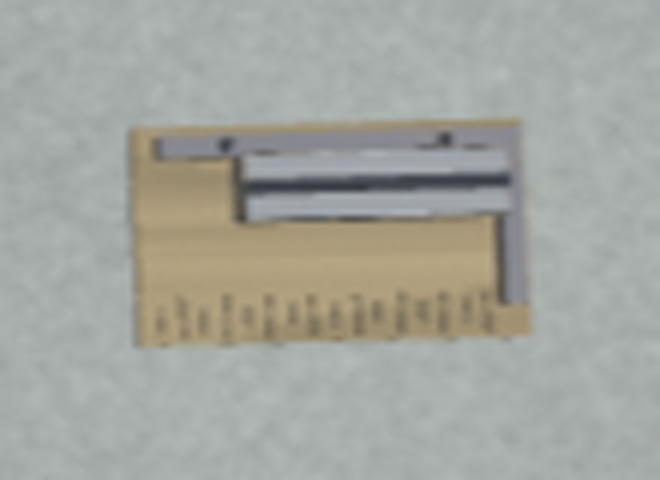

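View pics/top34.png

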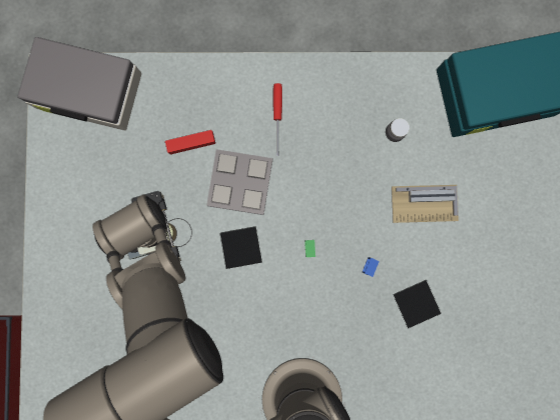

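```bash
python3 -m jog '[0,1,-2.7,3,0,0.8,0,0,0,0,1,0,0,0,0,1,0,0,0,0,1,0,0,0,0]'; python3 -m jog '[1,0,0,0,0,1,0,0,0,0]'
python3 - <<'E'
from h import *
go(445.5,333.1,49,40.2)
E
```

```text
time: 62.65
tool_pos: [443.8, 365.1, 47.7]
tcp_rot: [-3.131, -0.012, 1.846]
contact_force: [0.2, 1.4, 0.3]
grip_width: 64.2
time: 62.85
tool_pos: [443.8, 365.2, 47.8]
tcp_rot: [-3.131, -0.012, 1.846]
contact_force: [0.2, 0.1, -0.7]
grip_width: 59.2
pose [443.8 365.2  47.8] yaw 105.78 lean [-0.76  0.49] q1,q6 [0.55 0.26] w 59.2 F [ 0.2  0.1 -0.7] t 62.85
turn 65.58 then shift [-19.4  25.6  -1.5]
```

```bash
python3 -m jog '[1,0,0,-4,0,1,0,0,-4,0,1,-10,-3,0,0,1,-12,-2,0,0,1,-9,-2,0,0]'; python3 -m jog '[1,0,0,0,8.2,1,0,0,0,8.2,1,0,0,0,8.2,1,0,0,0,8.2,1,0,0,0,8.2]';  python3 -m jog '[1,0,0,0,8.2,1,0,0,0,8.2,1,0,0,0,7,1,0,0,0,0]'
python3 - <<'E'
from h import *
go(445.5,333.1,49,40.2)
E
```

```text
time: 63.35
tool_pos: [445.1, 331.5, 55.6]
tcp_rot: [-3.13, -0.011, 1.848]
contact_force: [0.5, 0.4, -2.6]
grip_width: 59.5
time: 63.85
tool_pos: [445.2, 324.8, 55.2]
tcp_rot: [-3.124, 0.002, 1.102]
contact_force: [-0.4, 0.5, -2.0]
grip_width: 59.8
time: 64.25
tool_pos: [445.3, 320.6, 54.9]
tcp_rot: [-3.127, 0.011, 0.671]
contact_force: [0.7, -0.3, -1.3]
grip_width: 59.5
pose [445.3 320.6  54.9] yaw 38.45 lean [-1.04  0.28] q1,q6 [0.48 1.37] w 59.5 F [ 0.7 -0.3 -1.3] t 64.25
turn -1.75 then shift [ 8.3 -9.3  5.9]
```

```bash
python3 -m jog '[1,4,-5,0,-1.7,1,4,-4,0,0,1,0,0,0,0,1,0,0,0,0]'
python3 - <<'E'
from h import *
go(445.5,333.1,48,40.2)
E
```

```text
time: 64.65
tool_pos: [446.0, 332.6, 54.9]
tcp_rot: [-3.126, 0.011, 0.711]
contact_force: [-0.6, 0.1, -2.1]
grip_width: 59.9
pose [446.  332.6  54.9] yaw 40.75 lean [-1.05  0.27] q1,q6 [0.5  1.34] w 59.9 F [-0.6  0.1 -2.1] t 64.65
turn 0.55 then shift [-0.  -0.6  6.9]
```

```bash
python3 -m jog '[1,0,-0.6,3,0.5,1,0,0,3,0,1,0,0,1,0,1,0,0,0,0]'
python3 - <<'E'
from h import *
go(445.5,333.1,48,40.2)
E
```

```text
time: 65.05
tool_pos: [445.5, 333.4, 48.4]
tcp_rot: [-3.126, 0.01, 0.703]
contact_force: [-0.0, -0.3, -0.5]
grip_width: 59.4
pose [445.5 333.4  48.4] yaw 40.31 lean [-1.    0.29] q1,q6 [0.5  1.35] w 59.4 F [-0.  -0.3 -0.5] t 65.05
turn 0.11 then shift [-0.2  0.2  0.4]
```

```bash
python3 -m jog '[1,0,0,0.8,0,0.2,0,0,0,0,0.2,0,0,0,0,0.1,0,0,0,0,0,0,0,-5,0]'; python3 -m jog '[0,0,0,-30,0,0,0,0,-40,0,0,0,0,-40,0,0,-20,0,-40,0,0,-30,0,-10,0]'; python3 -m jog '[0,0,0,0,0,0,0,0,0,0]'
python3 - <<'E'
from h import *
go(445.5,333.1,200,40.2)
c,I,D=snap('wrist','w35');o=scan(c,I,D,draw='w35s.png')
[print(' ',k,v) for k,v in o.items()]
E
```

```text
time: 65.55
tool_pos: [445.4, 333.1, 52.7]
tcp_rot: [-3.126, 0.011, 0.704]
contact_force: [-0.2, 0.0, 1.2]
grip_width: 85.2
time: 66.05
tool_pos: [411.0, 300.2, 218.0]
tcp_rot: [-3.126, 0.013, 0.704]
contact_force: [0.5, -0.7, -0.3]
grip_width: 91.5
time: 66.25
tool_pos: [409.9, 299.2, 221.3]
tcp_rot: [-3.127, 0.009, 0.704]
contact_force: [0.8, 0.6, 0.3]
grip_width: 92.0
pose [409.9 299.2 221.3] yaw 40.31 lean [-0.93  0.3 ] q1,q6 [0.47 1.33] w 92.0 F [0.8 0.6 0.3] t 66.25
turn 0.11 then shift [49.2 -2.6 20.9]
  cart (array([445.4, 332.8]), np.float64(29.2), array([277. , 138.6]))
  sticker (array([440. , 350.9]), 'ang 106.6', 'rad 18.9', array([23.5, 15.4]), 'rect 16.3')
  button (array([416.8, 438. ]), np.float64(12.3), array([154.6,  81.2]))
  ring (array([446.6, 333. ]), np.float64(38.1), 375)
```

View pics/w35s.png

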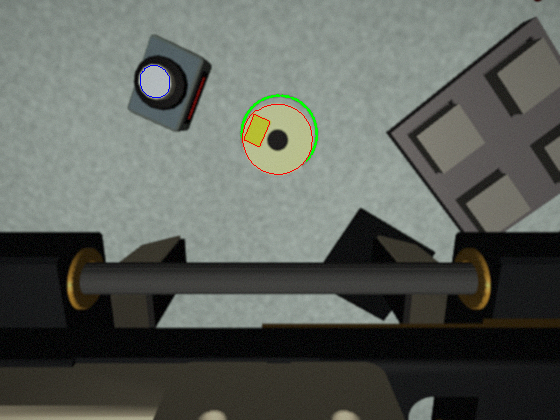

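```bash
python3 - <<'E'
from h import *
c,I,D=load('w35');P=cloud(c,D)
print([P[81,u,2].round(0) for u in range(125,190,4)])
go(416.3,438,110,40.2)
E
python3 -m jog '[1,30,-15,0,0,1,40,-28,0,0,1,32,-28,25,0,1,0,-15,25,0,1,0,0,25,0]'; python3 -m jog '[1,0,0,20,0,1,0,0,0,0]'
python3 - <<'E'
from h import *
go(416.3,438,100,40.2,tip=False)
E
```

```text
[np.float64(-1.0), np.float64(-1.0), np.float64(-1.0), np.float64(51.0), np.float64(60.0), np.float64(60.0), np.float64(61.0), np.float64(61.0), np.float64(61.0), np.float64(61.0), np.float64(62.0), np.float64(61.0), np.float64(55.0), np.float64(51.0), np.float64(51.0), np.float64(47.0), np.float64(38.0)]
pose [409.8 299.2 220.9] yaw 40.32 lean [-0.99  0.27] q1,q6 [0.47 1.33] w 91.7 F [0.8 0.6 0.6] t 66.3
turn 0.12 then shift [  95.7 -100.2  111.4]
time: 66.8
tool_pos: [434.7, 438.1, 141.8]
tcp_rot: [-3.127, 0.007, 0.701]
contact_force: [-0.6, -0.3, 0.1]
grip_width: 56.4
time: 67.0
tool_pos: [432.0, 438.4, 113.7]
tcp_rot: [-3.126, 0.018, 0.703]
contact_force: [0.9, -1.6, 0.3]
grip_width: 40.4
pose [432.  438.4 113.7] yaw 40.26 lean [-1.37 -0.02] q1,q6 [0.66 1.52] w 40.4 F [ 0.9 -1.6  0.3] t 67.0
turn 0.06 then shift [-12.   -9.7  14.1]
```

```bash
python3 -m jog '[1,-12,-9.5,0,0,1,0,0,5,0,1,0,0,0,0,1,0,0,0,0,1,0,0,0,0]'
python3 - <<'E'
from h import *
go(416.3,438,81,40.2)
E
```

```text
time: 67.5
tool_pos: [419.1, 438.7, 108.3]
tcp_rot: [-3.127, 0.018, 0.702]
contact_force: [-0.1, 0.5, 0.2]
grip_width: 2.0
pose [419.1 438.7 108.3] yaw 40.22 lean [-1.35 -0.03] q1,q6 [0.68 1.54] w 2.0 F [-0.1  0.5  0.2] t 67.5
turn 0.02 then shift [-2.1 -0.8 27.4]
```

```bash
python3 -m jog '[1,-1.5,-1,10,0,1,0,0,8,0,1,0,0,0,0]'; python3 -m jog '[1,0,0,2,0,1,0,0,2,0]'; python3 -m jog '[1,0,0,2,0,1,0,0,2,0]'
```

```text
time: 67.8
tool_pos: [417.9, 438.5, 89.7]
tcp_rot: [-3.127, 0.016, 0.701]
contact_force: [-0.1, 0.3, -0.9]
grip_width: 0.2
time: 68.0
tool_pos: [417.9, 438.5, 85.5]
tcp_rot: [-3.127, 0.016, 0.701]
contact_force: [-1.3, -0.6, 0.4]
grip_width: 0.3
time: 68.2
tool_pos: [417.9, 438.5, 81.9]
tcp_rot: [-3.127, 0.016, 0.701]
contact_force: [-0.5, -1.2, 4.3]
grip_width: 0.3
```

```bash
python3 -m jog '[1,0,0,2,0]'; python3 -m jog '[1,0,0,2,0]';python3 -m jog '[1,0,0,2,0]'
```

```text
time: 68.3
tool_pos: [418.0, 438.6, 81.0]
tcp_rot: [-3.127, 0.015, 0.701]
contact_force: [-5.2, -5.2, 20.1]
grip_width: 0.3
time: 68.4
tool_pos: [418.0, 438.6, 80.9]
tcp_rot: [-3.127, 0.014, 0.701]
contact_force: [-4.4, -6.2, 22.2]
grip_width: 0.7
time: 68.5
tool_pos: [417.9, 438.6, 81.0]
tcp_rot: [-3.128, 0.013, 0.702]
contact_force: [-4.0, -5.1, 16.8]
grip_width: 0.4
```

```bash
python3 -m jog '[1,0,0,-5,0,1,0,0,-20,0,1,0,0,-40,0,0,0,0,-40,0,0,-20,15,-40,0]'; python3 -m jog '[0,-35,35,-20,0,0,-35,35,0,0,0,0,10,0,0,0,0,0,0,0]'
python3 - <<'E'
from h import *
go(410,299,220,40.2)
c,I,D=snap('wrist','w36');o=scan(c,I,D,draw='w36s.png')
[print(' ',k,v) for k,v in o.items()]
E
```

```text
time: 69.0
tool_pos: [413.1, 413.6, 224.3]
tcp_rot: [-3.127, 0.024, 0.703]
contact_force: [1.2, 0.6, 0.5]
grip_width: 12.2
time: 69.4
tool_pos: [413.5, 306.8, 250.7]
tcp_rot: [-3.129, 0.011, 0.704]
contact_force: [-0.1, -0.7, 1.1]
grip_width: 43.6
pose [413.5 306.8 250.7] yaw 40.34 lean [-0.95  0.13] q1,q6 [0.48 1.35] w 43.6 F [-0.1 -0.7  1.1] t 69.4
turn 0.14 then shift [-7.4  4.1 30.7]
  cart (array([445.3, 332.8]), np.float64(29.3), array([280.9, 144.8]))
  sticker (array([440. , 350.8]), 'ang 106.2', 'rad 18.8', array([23.6, 15.9]), 'rect 16.1')
  button (array([416.4, 437.9]), np.float64(12.4), array([170.6,  93.4]))
  ring (array([446.4, 332.8]), np.float64(38.1), 328)
```

View pics/w36s.png

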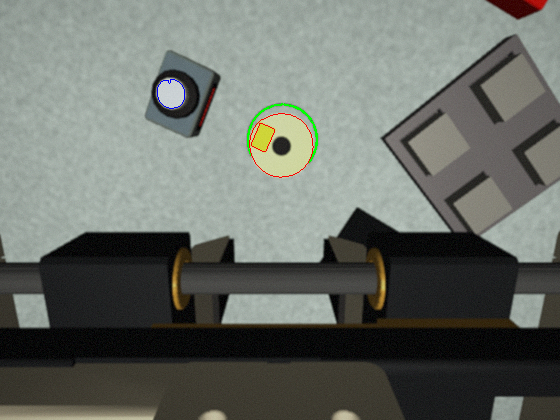

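Run:
```python
from h import *
for n,box in [('w9',(0,60,170,230)),('w14',(0,70,170,230)),('w19',(0,40,180,210)),('top34',(215,220,268,275))]:
    c,I,D=load(n);g=cv2.cvtColor(I,cv2.COLOR_RGB2GRAY);m=np.zeros_like(g);x0,y0,x1,y1=box;m[y0:y1,x0:x1]=(g[y0:y1,x0:x1]<70)
    m=cv2.morphologyEx(m,cv2.MORPH_OPEN,np.ones((3,3)));cn=max(cv2.findContours(m,0,2)[0],key=cv2.contourArea)
    r=cv2.minAreaRect(np.array([onz(c,*p[0],4)[:2] for p in cn],np.float32));print(n,np.round(r[0],1),np.round(r[1],1),round(r[2],1))
go(445,333,60,40.2)
```

```text
w9 [406.  161.5] [98.3 97.9] 9.6
w14 [406.  161.6] [98.2 97.8] 9.6
w19 [406.  161.3] [98.2 97.9] 9.6
top34 [403.6 162.5] [97.9 96. ] 9.5
pose [413.  307.3 250.4] yaw 40.38 lean [-1.01  0.1 ] q1,q6 [0.49 1.35] w 47.7 F [0.3 0.4 0.1] t 69.45
turn 0.18 then shift [ 43.4   3.4 189.8]
```

```bash
python3 -m jog '[0,20,2,20,0,0,22,1,30,0,0,2,0,30,0,0,0,0,30,0,0,0,0,30,0]'
python3 - <<'E'
from h import *
go(445.2,333.2,80,40.3)
E
```

```text
time: 69.95
tool_pos: [450.1, 343.1, 107.4]
tcp_rot: [-3.129, 0.001, 0.708]
contact_force: [0.4, 0.1, 0.7]
grip_width: 87.8
pose [450.1 343.1 107.4] yaw 40.59 lean [-0.5   0.52] q1,q6 [0.51 1.36] w 87.8 F [0.4 0.1 0.7] t 69.95
turn 0.29 then shift [-10.1   4.7  27.3]
```

```bash
python3 -m jog '[0,-10,4.5,0,0.3,0,0,0,10,0,0,0,0,10,0,0,0,0,0,0]'
python3 - <<'E'
from h import *
go(445.2,333.2,47,40.3)
E
```

```text
time: 70.35
tool_pos: [442.5, 334.9, 82.2]
tcp_rot: [-3.127, 0.008, 0.706]
contact_force: [-0.2, -0.8, -0.3]
grip_width: 91.8
pose [442.5 334.9  82.2] yaw 40.45 lean [-0.89  0.35] q1,q6 [0.5  1.36] w 91.8 F [-0.2 -0.8 -0.3] t 70.35
turn 0.15 then shift [ 1.2  3.5 35.2]
```

```bash
python3 -m jog '[0,1,3.3,15,0,0,0,0,12,0,0,0,0,7,0,0,0,0,0,0]'
python3 - <<'E'
from h import *
go(445.2,333.2,47,40.3)
E
```

```text
time: 70.75
tool_pos: [447.3, 335.0, 50.1]
tcp_rot: [-3.128, 0.001, 0.706]
contact_force: [-0.5, 0.2, -1.0]
grip_width: 91.9
pose [447.3 335.   50.1] yaw 40.44 lean [-0.52  0.57] q1,q6 [0.5  1.35] w 91.9 F [-0.5  0.2 -1. ] t 70.75
turn 0.14 then shift [-2.8  0.1  3.1]
```

```bash
python3 -m jog '[0,-2.8,0,3,0,0.8,0,0,0,0,1,0,0,0,0,1,0,0,0,0,1,0,0,0,0]'; python3 -m jog '[1,0,0,0,0,1,0,0,0,0]'
python3 - <<'E'
from h import *
go(405,161.8,60,40.3)
E
```

```text
time: 71.25
tool_pos: [445.7, 333.7, 48.7]
tcp_rot: [-3.129, -0.002, 0.706]
contact_force: [-0.0, -0.6, -1.4]
grip_width: 64.5
time: 71.45
tool_pos: [445.7, 333.8, 48.9]
tcp_rot: [-3.129, -0.003, 0.706]
contact_force: [0.8, -0.0, -1.7]
grip_width: 59.7
pose [445.7 333.8  48.9] yaw 40.45 lean [-0.36  0.66] q1,q6 [0.5  1.35] w 59.7 F [ 0.8 -0.  -1.7] t 71.45
turn 0.15 then shift [-142.3  104.7  -12.9]
```

```bash
python3 -m jog '[1,0,0,-6,0,1,0,0,-8,0,1,-15,11,0,0,1,-25,18,0,0,1,-25,18,0,0]'
python3 - <<'E'
from h import *
go(405,161.8,62,40.3)
E
python3 -m jog '[1,-20,15,0,0,1,-20,15,0,0,1,-14,10,0,0,1,-8,5,0,0,1,0,0,0,0]'
python3 - <<'E'
from h import *
go(405,161.8,60,40.3)
E
```

```text
time: 71.95
tool_pos: [427.8, 256.9, 64.5]
tcp_rot: [-3.13, -0.007, 0.71]
contact_force: [0.2, -1.0, -1.4]
grip_width: 59.8
pose [427.8 256.9  64.5] yaw 40.7 lean [-0.14  0.78] q1,q6 [0.38 1.23] w 59.8 F [ 0.2 -1.  -1.4] t 71.95
turn 0.4 then shift [-78.9  57.8   1.2]
time: 72.45
tool_pos: [409.1, 177.3, 66.5]
tcp_rot: [-3.131, -0.009, 0.708]
contact_force: [0.5, 0.9, -1.5]
grip_width: 59.3
pose [409.1 177.3  66.5] yaw 40.55 lean [-0.02  0.8 ] q1,q6 [0.23 1.07] w 59.3 F [ 0.5  0.9 -1.5] t 72.45
turn 0.25 then shift [-13.2   9.2   6.3]
```

```bash
python3 -m jog '[1,-8,5,0,0,1,-5,4,4,0,1,0,0,3,0,1,0,0,0,0]'
python3 - <<'E'
from h import *
go(405,161.8,53,40.3)
E
```

```text
time: 72.85
tool_pos: [406.0, 162.5, 59.3]
tcp_rot: [-3.132, -0.011, 0.709]
contact_force: [-0.3, 0.1, -2.0]
grip_width: 59.3
pose [406.  162.5  59.3] yaw 40.62 lean [0.11 0.84] q1,q6 [0.2  1.04] w 59.3 F [-0.3  0.1 -2. ] t 72.85
turn 0.32 then shift [-1.3 -0.1  6.3]
```

```bash
python3 -m jog '[1,-1,0,3,0,1,0,0,2.5,0,1,0,0,0.5,0,1,0,0,0,0]'
python3 - <<'E'
from h import *
go(405,161.8,53,40.3)
E
```

```text
time: 73.25
tool_pos: [405.6, 162.6, 52.8]
tcp_rot: [-3.132, -0.011, 0.71]
contact_force: [-1.5, -1.3, 1.7]
grip_width: 59.5
pose [405.6 162.6  52.8] yaw 40.7 lean [0.13 0.84] q1,q6 [0.2  1.04] w 59.5 F [-1.5 -1.3  1.7] t 73.25
turn 0.4 then shift [-1.   0.2 -0.2]
```

Contact with the mat; release and back away for a look.

```bash
python3 -m jog '[0.2,0,0,0,0,0.2,0,0,0,0,0.1,0,0,0,0,0,0,0,0,0,0,0,0,-5,0]'; python3 -m jog '[0,0,0,-30,0,0,0,0,-40,0,0,0,0,-40,0,0,-10,0,-40,0,0,-10,0,-20,0]'; python3 -m jog '[0,0,0,0,0,0,0,0,0,0]'
python3 - <<'E'
from h import *
go(405,161.8,200,40.2)
c,I,D=snap('wrist','w37')
E
```

```text
time: 73.75
tool_pos: [405.7, 162.8, 57.8]
tcp_rot: [-3.132, -0.012, 0.71]
contact_force: [-0.0, 0.5, 0.2]
grip_width: 90.3
time: 74.25
tool_pos: [388.7, 146.8, 233.2]
tcp_rot: [-3.129, -0.006, 0.711]
contact_force: [-0.3, 0.5, 0.0]
grip_width: 92.0
time: 74.45
tool_pos: [389.3, 146.6, 236.3]
tcp_rot: [-3.133, -0.013, 0.71]
contact_force: [-0.2, 0.3, -0.5]
grip_width: 91.7
pose [389.3 146.6 236.3] yaw 40.69 lean [0.21 0.85] q1,q6 [0.17 1.02] w 91.7 F [-0.2  0.3 -0.5] t 74.45
turn 0.49 then shift [21.4 -1.1 36.6]
```

View pics/w37.png

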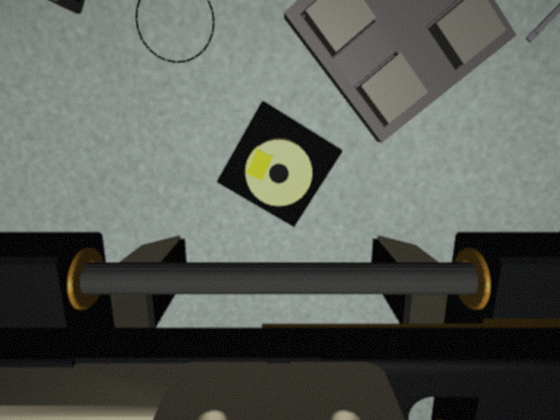

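Run:
```python
from h import *
c,I,D=load('w37');J=I.astype(int);P=cloud(c,D)
m=((J[:,:,0]-J[:,:,2]>25)&(J.sum(2)>330)&(np.abs(P[:,:,2]-63)<8));m[230:]=0
m=cv2.morphologyEx(m.astype(np.uint8),cv2.MORPH_CLOSE,np.ones((9,9)));ce,r,px,cn=disc(c,m,64);print('cart',ce.round(1),r.round(1),px,np.median(P[:,:,2][m>0]))
g=cv2.cvtColor(I,cv2.COLOR_RGB2GRAY);k=((g<60)|(m>0)).astype(np.uint8);k[230:]=0;k[:90]=0;k=cv2.morphologyEx(k,cv2.MORPH_OPEN,np.ones((3,3)))
q=max(cv2.findContours(k,0,2)[0],key=cv2.contourArea);r=cv2.minAreaRect(np.array([onz(c,*p[0],4)[:2] for p in q],np.float32));print('mat',r)
c,I,D=snap('top','top38');save('top38g.png',I,(370,165,480,245),6)
for o in caps(c,I,D,32,26,40,area=(1000,3000)): print(o)
snap('side','side38')
```

```text
cart [405.6 161.8] 29.5 (278.33934247119583, 172.19408025427094) 63.025359864325694
mat ((404.8051452636719, 161.44760131835938), (97.81095123291016, 98.04237365722656), 9.633580207824707)
{'px': (251, 199), 'rect': [532.4, 131.1], 'size': [44.9, 45.1], 'ang': 80.4, 'cen': [532.7, 131.3], 'area': 1782, 'z': 32.0}
{'px': (221, 194), 'rect': [546.4, 213.1], 'size': [44.9, 45.1], 'ang': 80.7, 'cen': [546.4, 213.6], 'area': 1780, 'z': 32.0}
{'px': (257, 168), 'rect': [614.9, 116.6], 'size': [45.1, 45.5], 'ang': 80.4, 'cen': [614.9, 116.7], 'area': 1791, 'z': 32.0}
{'px': (226, 163), 'rect': [629.2, 199.2], 'size': [46.0, 45.6], 'ang': 81.4, 'cen': [629.4, 198.6], 'area': 1819, 'z': 32.0}
```

View pics/top38.png

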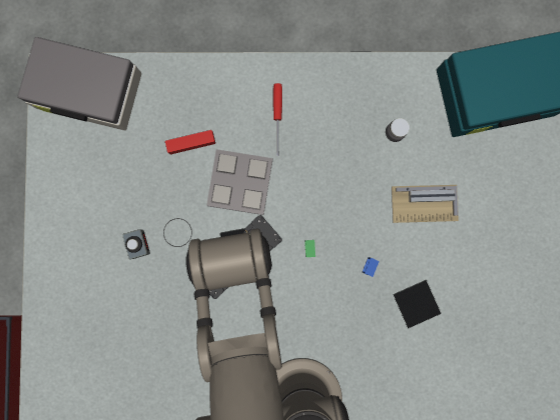

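View pics/top38g.png

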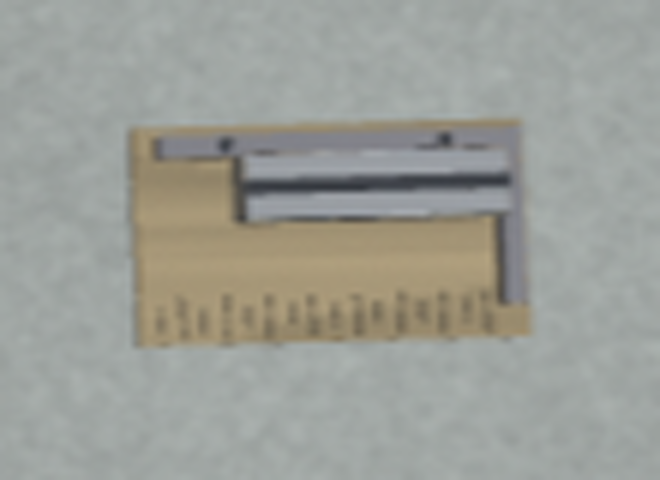

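View pics/side38.png

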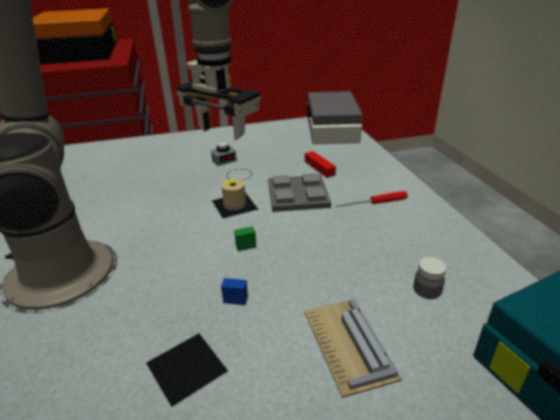

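```bash
python3 -c "
from plant import close_job;print(close_job())"
```

```text
the job is handed in; nothing more can be done
None
```

The kit is booked in and the job was handed in at about 74.5 s of the allowed 210 s.

- **End caps:** I tipped all four caps onto their rims and put each in its own tray pocket. The last top view shows their tops at 32 mm, as they should stand when fully seated.
- **Rail:** I pushed it against the fence (about 10 N) and then the end stop (about 8–15 N). It lies within 0.5 mm of its nominal place, and the top view before hand-in shows it still there.
- **Scan:** The cartridge had been knocked about 2–3 cm earlier in the run. I set it about 1.2 mm from the ring centre, with the sticker within 1° of the scanner direction. I then pressed the button until it stopped at full travel (about 20 N), and the cartridge had not moved.
- **Cartridge on the mat:** It stands upright on the mat farthest to the robot's left, about 0.9 mm from the centre.
- **Bystanders:** The carton, jar, screwdriver and the blue and green look-alikes are where they started, by eye in the last top and side views.

Two checks did not agree exactly. The wrist and top cameras differ by about 2 mm in absolute position, so I placed the caps and cartridge by relative measurements. The tool had also leaned up to about 4°, so I straightened it by pressing gently against the fixed tray's sides. The tray and caps show no change from that.

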